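# Pack the hydraulic couplings, shut the carton and mark it

### The arm

A 6-joint arm with a two-finger parallel gripper is mounted at the origin on the work surface. World frame = base frame: x ahead of the robot, y to its left, z up, the work surface at z = 0. Lengths are in m, angles in rad, forces in N, time in s.
With the tool pointing down it reaches from about 0.25 to 0.85 m from the base axis. Payload 12.5 kg.
Tool frame: the origin (TCP) lies midway between the tips of the shut fingers; the grasp point (between the pads) lies 19 mm behind it; z points along the fingers, y is the direction in which the jaws open and shut (so a half turn about z gives the same grasp; the last joint's range is limited). The gripper opens to 93 mm and grips with 3 to 60 N. Pads are 15 mm wide; open, the fingers measure 128 mm over their backs; the gripper's body (75 mm by 188 mm) begins 65 mm behind the grasp point.
Start: joints at [-1.321, 0.351, 1.652, -0, 1.139, -0.085], TCP at [0.181, -0.519, 0.219] pointing down, gripper open.
Joint ranges: [-2.75, 2.75], [-0.79, 2.1], [0.01, 2.65], [-1.57, 4.71], [0.07, 3.14], [-2.87, 2.87]. Speed limits (rad/s): [2.22, 2.22, 2.79, 3.14, 3.14, 3.14].

### API

Orientations are given as a unit quaternion [w, x, y, z].
In Python, from rig import arm gives the robot as it stands.
- The arm moves only by the tool apply_moves, never from a script. Its arguments are lists of equal length, an entry for each row: "linear": the shift along the tool's x, y, z each as a share of 50 cm, from -1 to 1, a list of three; "yaw": the turn about the tool's z as a share of pi rad, from -1 to 1. In form: {"linear": [[tx, ty, tz], ...], "yaw": [yaw, ...]}. A call has 1 to 8 rows; each row is the pose to reach, as a shift and turn from the pose commanded when the call began, along the tool's axes at that moment, turning the shorter way round; what a row does not reach only later rows make up. A row lasts 1/10 s, in which the tool goes at most 50 mm and 8.59 degrees, less where a joint would pass 70% of its speed; a pose out of reach is approached as far as the arm can. A call with a number of a shift or a turn outside -1 to 1 is refused whole. A call with a gripper value outside its range is refused whole. "gripper" is the gripper's target within -1 to 1 (fully open at 1, half-way at 0, shut at -1), set as the call begins (left out, the last holds). The fingers move at their own pace and stop on an object; "newtons" is the grip in N (left out, the last holds). Time passes only in rows, so rows that repeat a pose let the fingers close. It gives the time, the measured TCP pose, the force and the opening at its end, in the units of the state.
- arm.read_state(): the state, without advancing time (a new reading comes with each control period).
- arm.grab_frame(name): name is "scene" or "top"; returns the picture (420x560x3 uint8, red, green, blue); there is no depth.
- arm.get_calibration(name): a dict with "intrinsics" (3x3 intrinsics, pixels), "world_from_camera" (4x4, takes a point from camera to world coordinates). Camera axes: x right, y down, z forward; pixel columns grow to the right and rows downward; lengths in m; the calibration is good to about 2 mm. A picture is of the moment at which its call begins. get_calibration takes no time and is no camera call.
- arm.finish_job(): hands the job in, once; it reports no verdict.
The state is a dict: "time": time; "q": joint angles; "qvel": joint speeds; "joint_efforts": joint torques, N m; "eef_pos": TCP position; "ee_rot": TCP orientation; "ft_force": force on the tool from outside, world axes, zero at the start; "torque": the same for the moment, N m; "opening": opening from 0.0 (shut) to 1.0 (fully open).
Only numpy, scipy, OpenCV 4.12 (cv2) and the standard library are available. Lean on these libraries where they do the work, as an engineer would, in place of code of your own. Each camera call takes 0.05 s, during which the arm holds its last target.

### The job

Pack the finished couplings: lay every coupling that stands on the bench on its side in a cradle of the carton, one to a cradle and resting properly on both supports, either way round. Then swing the lid fully shut so that its tab drops down behind the low front wall. Finally pick up the paint dauber, dip its tip in the yellow pot, dab the red spot on the shut lid and stand the dauber back upright on its mat, without knocking over the pot or moving the die, the blue bin and the wrench.

Things in the scene. Friction and masses are not known exactly. Their poses are not given: they have to be found in the camera images.
- coupling1: hydraulic coupling, 110 mm long, 0.32 kg, starts upright on its hex; may be absent. Origin at the centre of the hex's underside; z axis from there along it to the brass thread. From the foot: dark hex 16 mm long, 38 mm across flats (44 corners); round steel body 78 mm long, 32 mm diameter, a blue band near each end; brass thread 16 mm long, 24 mm diameter
- coupling2: hydraulic coupling, 110 mm long, 0.32 kg, starts upright on its hex; may be absent. Origin at the centre of the hex's underside; z axis from there along it to the brass thread. From the foot: dark hex 16 mm long, 38 mm across flats (44 corners); round steel body 78 mm long, 32 mm diameter, a blue band near each end; brass thread 16 mm long, 24 mm diameter
- coupling3: hydraulic coupling, 110 mm long, 0.32 kg, starts upright on its hex; may be absent. Origin at the centre of the hex's underside; z axis from there along it to the brass thread. From the foot: dark hex 16 mm long, 38 mm across flats (44 corners); round steel body 78 mm long, 32 mm diameter, a blue band near each end; brass thread 16 mm long, 24 mm diameter
- coupling4: hydraulic coupling, 110 mm long, 0.32 kg, starts upright on its hex; may be absent. Origin at the centre of the hex's underside; z axis from there along it to the brass thread. From the foot: dark hex 16 mm long, 38 mm across flats (44 corners); round steel body 78 mm long, 32 mm diameter, a blue band near each end; brass thread 16 mm long, 24 mm diameter
- coupling1_mid (a point): the middle of coupling1: on its axis, 55 mm from its foot; axes as the coupling's
- coupling2_mid (a point): the middle of coupling2: on its axis, 55 mm from its foot; axes as the coupling's
- coupling3_mid (a point): the middle of coupling3: on its axis, 55 mm from its foot; axes as the coupling's
- coupling4_mid (a point): the middle of coupling4: on its axis, 55 mm from its foot; axes as the coupling's
- carton: open cardboard carton, fixed, 136 (x) by 320 (y) mm. Origin: centre of underside; x points from the low front wall to the hinged back wall. Walls 4 mm thick; front 36 mm high, others 58; inner floor at 5. Four cradles at y -96, -32, 32, 96 mm; each is two black 90-degree V supports, 8 mm wide, at x -29 and +29 mm, open between, their tops 29 mm above the bench
- cradle1 (a point): cradle 1: the point, 33 mm above the bench, where the middle of a coupling's axis lies when it rests in this cradle, lying along the carton's x
- cradle2 (a point): cradle 2: the point, 33 mm above the bench, where the middle of a coupling's axis lies when it rests in this cradle, lying along the carton's x
- cradle3 (a point): cradle 3: the point, 33 mm above the bench, where the middle of a coupling's axis lies when it rests in this cradle, lying along the carton's x
- cradle4 (a point): cradle 4: the point, 33 mm above the bench, where the middle of a coupling's axis lies when it rests in this cradle, lying along the carton's x
- lid (a joint): angle of the carton lid (rad): 0 is shut flat with its tab down behind the front wall, growing as it opens up and back, about 1.9 standing open, 2.2 at most; the hinge is stiff, so the lid stays where it is left
- lid_hinge (a point): middle of the hinge line, on top of the carton's back wall 58 mm above the bench; the hinge runs along the carton's y
- lid_edge (a point): middle of the lid's free edge, on its outer face, 136 mm from the hinge. The lid is 4 mm thick and 320 mm wide; below this edge hangs a 22 mm deep front panel, and in its middle a 36 mm wide orange tab that reaches 16 mm down behind the front wall when shut
- pull_tab (a point): centre of the orange pull tab that stands on the lid's outer face, 115 mm from the hinge: 40 mm wide along the carton's y, 8 mm thick, 28 mm high
- mark (a point): the red spot (24 mm diameter) in a white label on the lid's outer face, 55 mm from the hinge, midway along it; on the lid's surface, so 62 mm above the bench when shut
- dauber: paint dauber standing upright on its mat, 120 mm tall. Origin at the centre of the flat underside of its tip, z axis along it up to the handle's end. White tip 34 mm diameter, 22 mm high; steel collar 28 mm diameter up to 36 mm; round wooden handle 20 mm diameter from 36 to 120 mm
- pot: open yellow paint pot (no paint in it), loose, 74 mm diameter at the mouth, 45 mm high, walls 3 mm, inner floor about 5 mm up; origin at the centre of its underside
- mat: flat red round mat fixed on the bench, 80 mm diameter, 4 mm thick, where the dauber stands; origin at the centre of its underside
- die: aluminium crimping die, upright cylinder 76 mm diameter, 62 mm high, 0.9 kg; origin at the centre of its underside; bystander
- blue_bin: open blue plastic bin with small fittings in it, 90 by 130 by 60 mm high, 1.5 kg; origin at the centre of its underside; bystander
- wrench: steel wrench 190 mm long lying on the bench; origin near its middle, x along it; bystander

How it is judged:
By the outcome, as a careful person would: the job done as asked, in the order asked, and still so for the second after the job is handed in, with the robot touching nothing.
Of coupling1, coupling2, coupling3, coupling4 only 2 to 4 are there at a start; the rules pass over those that are not, and their reading is None.
At some moment in a run one of coupling1, coupling2, coupling3, coupling4 may be knocked a few centimetres aside while the robot is not near it.
Once in a run the grip may slacken for a moment while it holds something.
It also fails if it takes over 210 s, if anything falls off the work surface, if the arm or the gripper's body presses on something with over 40 N, if the wrist force passes 120 N, or if a joint passes its speed limit or range.

## Working session

There is one attempt and no reset: what is moved stays moved. The work goes in short steps, Python scripts to look and compute and a tool call to move; the robot and the scene stay as the last step left them, time stands still between calls to the robot, and variables do not carry over. Pictures are saved under pics/ and viewed, and the job is handed in when it is done.

Besides the shell and the picture viewer there is one more tool, called after ">>>" as name(argument=value, ...), one argument or row to a line, values as JSON. apply_moves: Moves the arm, as the interface text tells. Its arguments: {"type":"object","properties":{"linear":{"type":"array"},"yaw":{"type":"array"},"gripper":{"type":"number"},"newtons":{"type":"number"}},"required":["linear","yaw"]}

```bash
ls; mkdir -p pics; python3 - <<'E'
from rig import arm
import cv2,numpy as np
s=arm.read_state(); print(s)
for n in("scene","top"):
    f=arm.grab_frame(n); cv2.imwrite(f"pics/{n}0.png",f[:,:,::-1]); c=arm.get_calibration(n); print(n,c)
E
```

```text
pics
{'time': 0.0, 'q': array([-1.32059966e+00,  3.51207089e-01,  1.65243838e+00,  7.05024939e-06,
        1.13909197e+00, -8.45970660e-02]), 'qvel': array([-0.00300238, -0.00057444, -0.00182844, -0.00047786, -0.00020606,
       -0.00177934]), 'joint_efforts': array([-2.33371240e-03, -4.97324502e+01, -2.85258901e+01,  6.97534718e-02,
        2.56608700e-02, -8.74609918e-05]), 'eef_pos': array([ 0.18065655, -0.51911412,  0.21811196]), 'ee_rot': array([-5.70698568e-04,  9.86021916e-01,  1.66614686e-01, -4.41501444e-05]), 'ft_force': array([-0.08890793,  0.27683328, -0.41631684]), 'torque': array([ 0.00997182,  0.06738712, -0.01567019]), 'opening': 1.0027821398127237}
scene {'intrinsics': array([[505.45016413,   0.        , 274.33518517],
       [  0.        , 505.45016413, 199.72839527],
       [  0.        ,   0.        ,   1.        ]]), 'world_from_camera': array([[ 0.86243305,  0.43115715, -0.2651655 ,  0.87193142],
       [ 0.50589782, -0.71701132,  0.47954371, -0.5628134 ],
       [ 0.01663204, -0.54772099, -0.83649572,  1.07652217],
       [ 0.        ,  0.        ,  0.        ,  1.        ]])}
top {'intrinsics': array([[544.25077744,   0.        , 279.40577603],
       [  0.        , 544.25077744, 206.29499922],
       [  0.        ,   0.        ,   1.        ]]), 'world_from_camera': array([[ 0.05670155, -0.97285856,  0.22434606,  0.27619705],
       [-0.99838839, -0.05472077,  0.01504195, -0.00953224],
       [-0.0023573 , -0.22483741, -0.97439344,  1.41032411],
       [ 0.        ,  0.        ,  0.        ,  1.        ]])}
```

View pics/scene0.png

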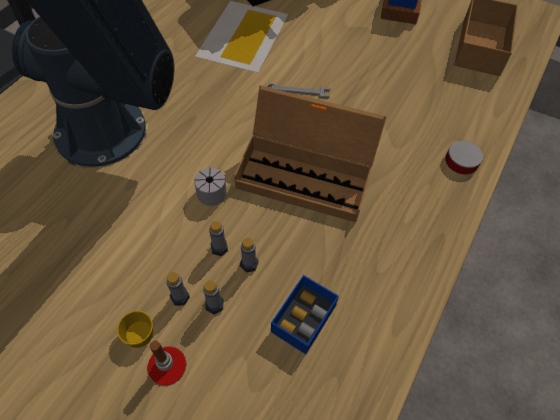

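View pics/top0.png

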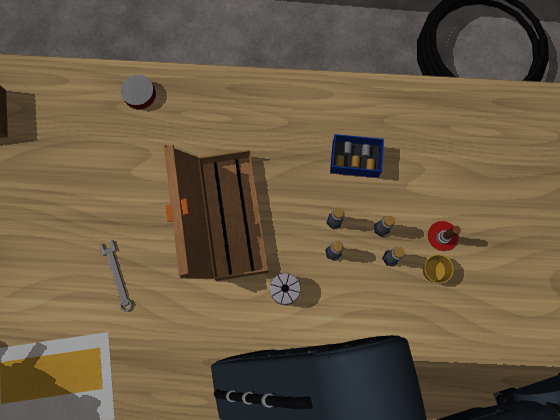

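The scene shows four standing couplings at top px (336,218), (384,226), (335,250) and (396,257). The carton is near (220,215) with its front to the right, the dauber at (440,236) and the pot at (438,268). I'll zoom in to measure.

```bash
cat > h.py <<'E'
import numpy as np,cv2
from rig import arm
C={n:arm.get_calibration(n) for n in("scene","top")}
def ray(n,p):
    c=C[n];K=c["intrinsics"];T=c["world_from_camera"]
    d=T[:3,:3]@np.linalg.inv(K)@np.array([p[0],p[1],1.]);return T[:3,3],d/np.linalg.norm(d)
def plane(n,p,z):
    o,d=ray(n,p);return o+d*(z-o[2])/d[2]
def tri(ps,pt):
    o1,d1=ray("scene",ps);o2,d2=ray("top",pt)
    A=np.stack([d1,-d2],1);t=np.linalg.lstsq(A,o2-o1,rcond=None)[0]
    a=o1+t[0]*d1;b=o2+t[1]*d2
    return (a+b)/2,np.linalg.norm(a-b)
def proj(n,P):
    c=C[n];T=np.linalg.inv(c["world_from_camera"]);q=c["intrinsics"]@(T[:3,:3]@np.asarray(P,float)+T[:3,3]);return q[:2]/q[2]
def frame(n,tag=None):
    f=arm.grab_frame(n)[:,:,::-1].copy()
    if tag: cv2.imwrite(f"pics/{n}{tag}.png",f)
    return f
def crop(f,x0,y0,x1,y1,s,name):
    cv2.imwrite(f"pics/{name}.png",cv2.resize(f[y0:y1,x0:x1],None,fx=s,fy=s,interpolation=cv2.INTER_CUBIC))
def tool():
    s=arm.read_state();w,x,y,z=s["ee_rot"]
    from scipy.spatial.transform import Rotation as R
    return np.array(s["eef_pos"]),R.from_quat([x,y,z,w]).as_matrix(),s
def go(target=None,ydir=None):
    """shares for world TCP target; ydir: world angle of tool y axis (mod pi)"""
    p,Rm,s=tool()
    out={}
    if target is not None: out["lin"]=(Rm.T@(np.asarray(target)-p)/0.5).round(4).tolist()
    if ydir is not None:
        cur=np.arctan2(Rm[1,1],Rm[0,1]); d=(ydir-cur+np.pi/2)%np.pi-np.pi/2
        out["yaw"]=round(float(-d/np.pi),4); out["q6"]=s["q"][5]
    print("pos",p.round(4),"yang",round(float(np.degrees(np.arctan2(Rm[1,1],Rm[0,1]))),2),"t",round(s["time"],2),"F",np.round(s["ft_force"],1),"open",round(s["opening"],3));print(out)
E
python3 - <<'E'
import cv2
from h import crop
t=cv2.imread("pics/top0.png");s=cv2.imread("pics/scene0.png")
crop(t,150,130,310,300,4.5,"t_cart");crop(s,180,70,400,230,3.6,"s_cart")
crop(t,310,190,480,300,4.5,"t_cpl");crop(s,100,200,340,400,3.0,"s_cpl")
E
```

```text
(no output)
```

View pics/t_cart.png

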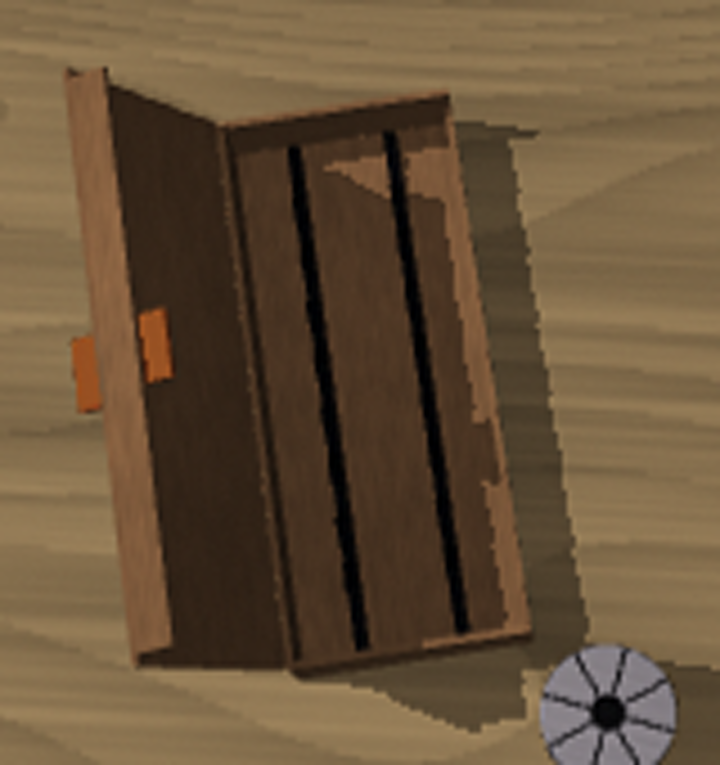

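View pics/s_cart.png

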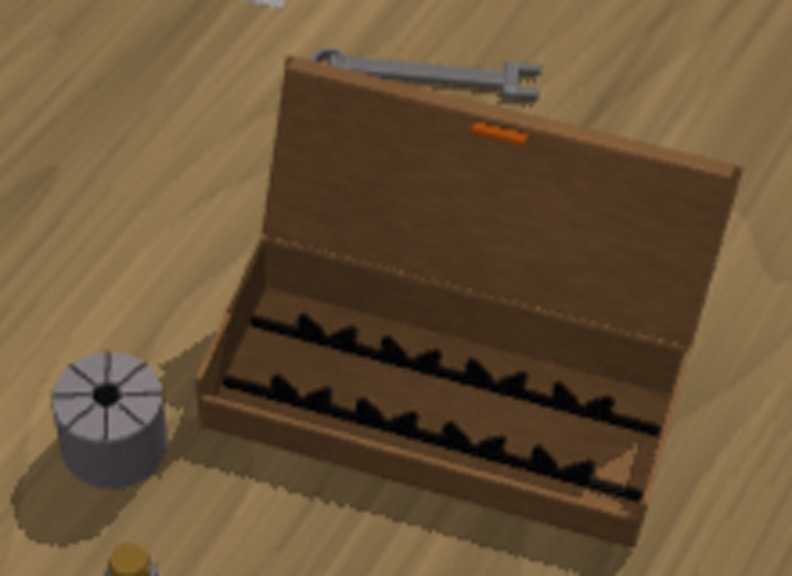

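View pics/t_cpl.png

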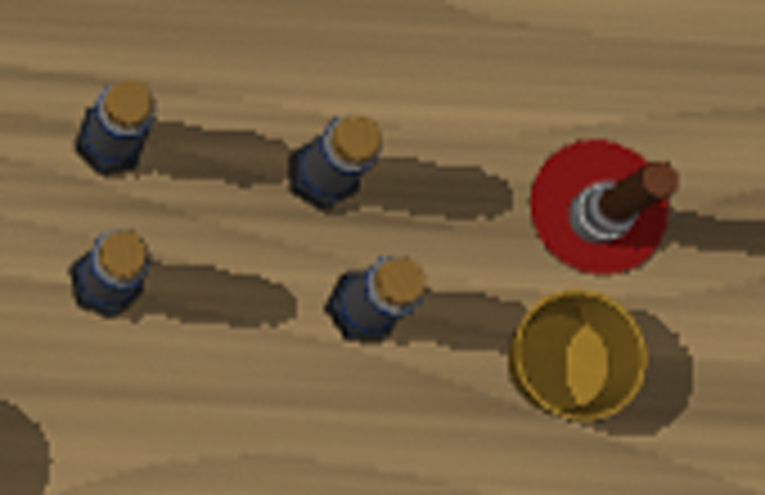

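View pics/s_cpl.png

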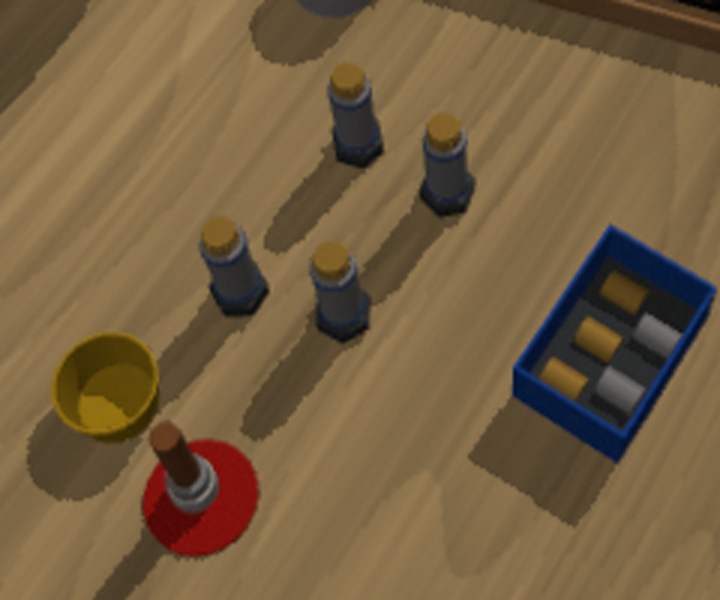

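```bash
python3 - <<'E'
from h import *
T=lambda x,y:((x+.5)/4.5-.5+150,(y+.5)/4.5-.5+130)
S=lambda x,y:((x+.5)/3.6-.5+180,(y+.5)/3.6-.5+70)
T2=lambda x,y:((x+.5)/4.5-.5+310,(y+.5)/4.5-.5+190)
S2=lambda x,y:((x+.5)/3-.5+100,(y+.5)/3-.5+200)
for k,(s,t) in dict(hingeDie=(S(265,238),T(293,672)),hingeFar=(S(690,345),T(222,128)),
 frDie=(S(202,385),T(528,635)),frFar=(S(645,500),T(448,97)),
 railBdie=(S(253,322),T(362,650)),railBfar=(S(657,430),T(295,148)),railFdie=(S(225,383),T(462,632)),railFfar=(S(640,493),T(390,132)),
 lidTopDie=(S(288,60),T(70,72)[:0]+T(138,665)),lidTopFar=(S(738,168),T(70,72)),
 die=(S(108,395),T(607,712))).items():
    P,e=tri(s,t);print(k,P.round(4),round(e,4))
for k,(s,t) in dict(c1=(S2(349,78),T2(122,252)),c2=(S2(443,130),T2(128,103)),c3=(S2(219,235),T2(399,280)),c4=(S2(331,258),T2(357,139)),
  daub=(S2(167,433),T2(659,181)),pot=(S2(105,384),T2(580,355))).items():
    P,e=tri(s,t);print(k,P.round(4),round(e,4))
E
```

```text
hingeDie [0.3972 0.1634 0.0571] 0.0075
hingeFar [0.7056 0.2291 0.0642] 0.0071
frDie [0.4254 0.0354 0.0465] 0.006
frFar [0.7328 0.1004 0.059 ] 0.006
railBdie [0.4128 0.128  0.0088] 0.0016
railBfar [0.7101 0.1919 0.0106] 0.0014
railFdie [0.4256 0.071  0.0089] 0.0035
railFfar [0.7227 0.1358 0.0127] 0.0017
lidTopDie [0.3838 0.2244 0.1771] 0.0021
lidTopFar [0.6927 0.2899 0.1816] 0.0021
die [ 0.3828 -0.0121  0.0616] 0.0021
c1 [ 0.4875 -0.1328  0.1056] 0.0017
c2 [ 0.5699 -0.1335  0.1046] 0.0016
c3 [ 0.4806 -0.2823  0.1037] 0.0004
c4 [ 0.5568 -0.258   0.1055] 0.0022
daub [ 0.54   -0.4152  0.1221] 0.0042
pot [ 0.4543 -0.3962  0.0406] 0.0019
```

Four couplings, and the carton pose is good: rails 58 mm apart, yaw about 12.1°. The plan is to grip each coupling at mid-body, tilt it over its hex edge on the bench with a light grip, then place it.

```bash
python3 - <<'E'
from h import *
go([0.570,-0.1335,0.17],np.radians(12.1))
E
```

```text
pos [ 0.1807 -0.5192  0.2182] yang -70.82 t 0.1 F [-0.2 -0.6 -0.3] open 1.001
{'lin': [0.9888, -0.4725, 0.0969], 'yaw': -0.4607, 'q6': np.float64(-0.0845902195416756)}
```

>>> apply_moves(
  linear=[
    [0.988,-0.472,0.096],
    [0.988,-0.472,0.096],
    [0.988,-0.472,0.096],
    [0.988,-0.472,0.096],
    [0.988,-0.472,0.096],
    [0.988,-0.472,0.096],
    [0.988,-0.472,0.096],
    [0.988,-0.472,0.096],
  ],
  yaw=[-0.46,-0.46,-0.46,-0.46,-0.46,-0.46,-0.46,-0.46],
  gripper=0.2,
  newtons=10,
)

```text
time: 0.9
eef_pos: [0.465, -0.2373, 0.1834]
ee_rot: [-0.0, 0.718, 0.696, -0.0]
ft_force: [0.8, -0.4, 0.4]
opening: 0.602
```

```bash
python3 - <<'E'
from h import *
go([0.570,-0.1335,0.17],np.radians(12.1))
E
```

```text
pos [ 0.465  -0.2373  0.1834] yang -1.71 t 0.9 F [ 0.8 -0.4  0.4] open 0.602
{'lin': [0.2137, 0.2038, 0.0268], 'yaw': -0.0767, 'q6': np.float64(-0.5311852076631017)}
```

>>> apply_moves(
  linear=[
    [0.21,0.2,0.026],
    [0.21,0.2,0.026],
    [0.21,0.2,0.026],
    [0.21,0.2,0.026],
    [0.21,0.2,0.026],
  ],
  yaw=[-0.077,-0.077,-0.077,-0.077,-0.077],
)

```text
time: 1.4
eef_pos: [0.5675, -0.137, 0.17]
ee_rot: [-0.001, 0.63, 0.777, -0.0]
ft_force: [0.5, 1.1, -0.5]
opening: 0.601
```

```bash
cat >> h.py <<'E'
def brass(tag,f=None):
    """brass tops in both views -> list of matches"""
    res={}
    for n in("scene","top"):
        f=frame(n,tag); hsv=cv2.cvtColor(f,cv2.COLOR_BGR2HSV)
        m=cv2.inRange(hsv,(14,140,105),(24,255,255))
        k,lab,st,ce=cv2.connectedComponentsWithStats(m)
        res[n]=[ce[i] for i in range(1,k) if 15<st[i,4]<400]
    return res
def matches(r):
    for a in r["scene"]:
        for b in r["top"]:
            P,e=tri(a,b)
            if e<0.006 and 0<P[2]<0.13: print(P.round(4),"err",round(e,4),a.round(),b.round())
E
python3 - <<'E'
from h import *
go([0.570,-0.1335,0.17],np.radians(12.1))
matches(brass("1"))
E
```

```text
pos [ 0.5675 -0.137   0.17  ] yang 11.89 t 1.4 F [ 0.5  1.1 -0.5] open 0.601
{'lin': [0.0059, 0.0063, 0.0001], 'yaw': -0.0011, 'q6': np.float64(-0.5240567407339702)}
[ 0.4863 -0.2787  0.1095] err 0.0026 [176. 277.] [398. 249.]
[ 0.5578 -0.2619  0.1112] err 0.0016 [209. 286.] [391. 220.]
```

```bash
python3 - <<'E'
from h import *
go([0.570,-0.1335,0.037],np.radians(12.1))
import cv2
crop(cv2.imread("pics/top1.png"),200,130,480,310,2.8,"t1")
crop(cv2.imread("pics/scene1.png"),100,100,400,320,2.6,"s1")
E
```

```text
pos [ 0.5669 -0.1383  0.1706] yang 11.76 t 1.5 F [-0.3 -0.   0.1] open 0.6
{'lin': [0.0082, 0.0081, 0.2671], 'yaw': -0.0019, 'q6': np.float64(-0.524131193468788)}
```

View pics/s1.png

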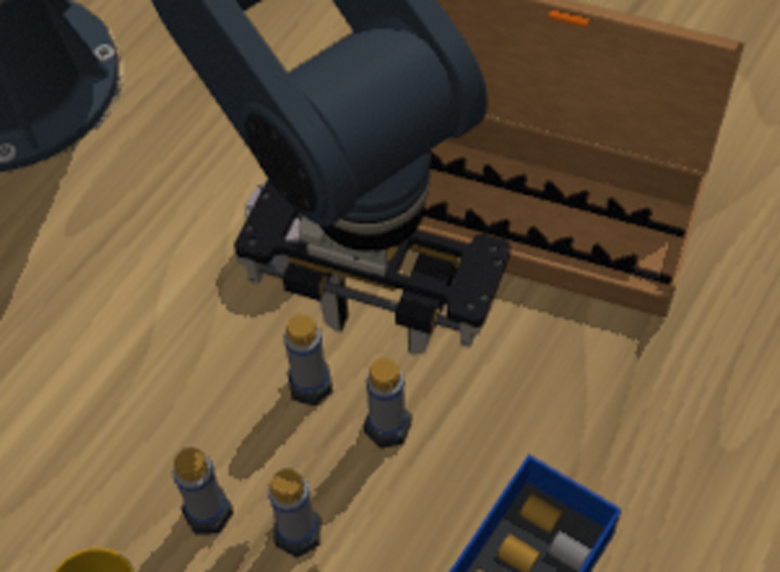

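View pics/t1.png

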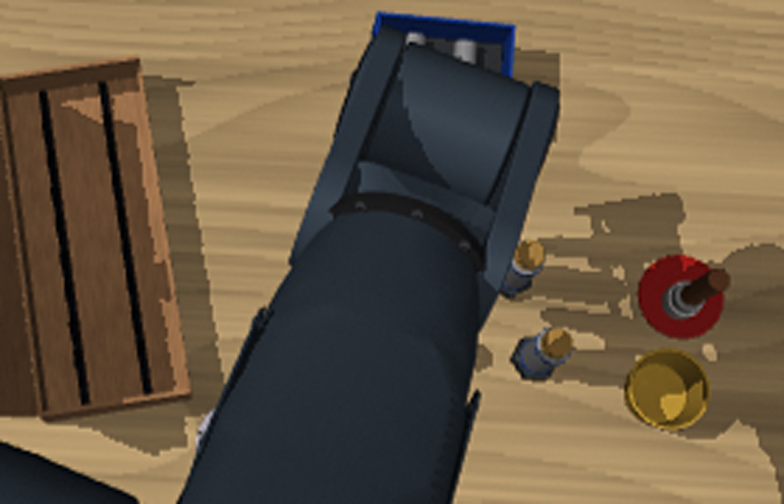

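```bash
python3 - <<'E'
from h import *
p=(proj("scene",[0.567,-0.138,0.1706])-[100,100])*2.6;print(p)
for d in(.028,-.028): print((proj("scene",[0.567+d*.978,-0.138+d*.21,0.1706])-[100,100])*2.6)
E
```

```text
[373.67028324 335.09401478]
[406.99834097 345.02939462]
[340.62504338 325.24294537]
```

>>> apply_moves(
  linear=[
    [0.007,0.007,0.0],
    [0.007,0.007,0.1],
    [0.007,0.007,0.18],
    [0.007,0.007,0.267],
    [0.007,0.007,0.267],
  ],
  yaw=[0,0,0,0,0],
)

```text
time: 2.0
eef_pos: [0.5669, -0.1332, 0.0327]
ee_rot: [-0.004, 0.631, 0.776, -0.002]
ft_force: [-1.3, 0.3, -0.8]
opening: 0.6
```

```bash
python3 - <<'E'
from h import *
frame("scene","2")
go([0.570,-0.1335,0.037],np.radians(12.1))
crop(cv2.imread("pics/scene2.png"),150,150,350,300,4,"s2")
E
```

```text
pos [ 0.5688 -0.1337  0.036 ] yang 11.74 t 2.05 F [0.3 0.3 0.6] open 0.602
{'lin': [-0.0, 0.0024, -0.002], 'yaw': -0.002, 'q6': np.float64(-0.5153847287606008)}
```

View pics/s2.png

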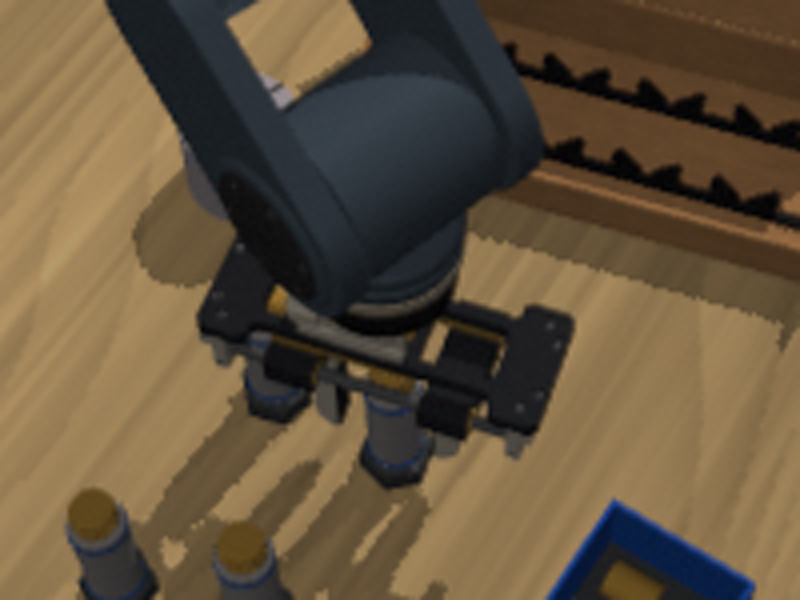

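The coupling sits between the fingers at about (395,420). Closing.

>>> apply_moves(
  linear=[
    [0,0.002,0],
    [0,0.002,0],
    [0,0.002,0],
    [0,0.002,0],
    [0,0.002,0],
    [0,0.002,0],
  ],
  yaw=[0,0,0,0,0,0],
  gripper=-1,
  newtons=8,
)

```text
time: 2.65
eef_pos: [0.5717, -0.1337, 0.0387]
ee_rot: [0.001, 0.631, 0.776, 0.0]
ft_force: [-1.9, -1.1, 8.8]
opening: 0.342
```

>>> apply_moves(
  linear=[
    [0.015,0,-0.001],
    [0.03,0,-0.003],
    [0.045,0,-0.003],
    [0.061,0,-0.001],
    [0.076,0,0.003],
    [0.091,0,0.008],
    [0.104,0,0.015],
    [0.117,0,0.024],
  ],
  yaw=[0,0,0,0,0,0,0,0],
)

```text
time: 3.45
eef_pos: [0.5602, -0.0751, 0.0264]
ee_rot: [0.001, 0.631, 0.776, 0.001]
ft_force: [-0.7, 4.5, 11.8]
opening: 0.343
```

```bash
python3 - <<'E'
from h import *
frame("scene","3")
go()
crop(cv2.imread("pics/scene3.png"),150,150,350,300,4,"s3")
E
```

```text
pos [ 0.5595 -0.0742  0.0256] yang 11.83 t 3.5 F [-1.4  4.9 12.3] open 0.341
{}
```

View pics/s3.png

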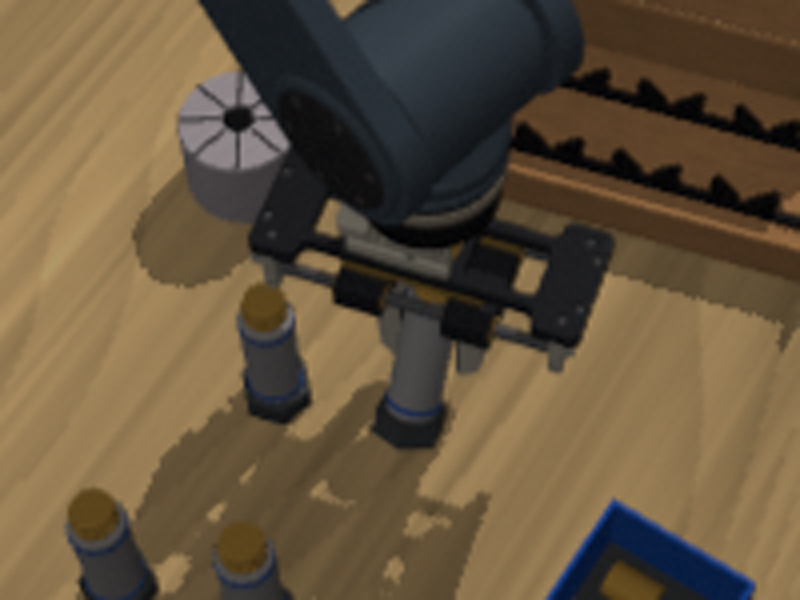

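The hex is at crop (410,425). It has slid a bit, so the tilt is lagging. I'll slacken the grip and continue.

>>> apply_moves(
  linear=[
    [0,0,0],
    [0,0,0],
    [0.01,0,0.0],
    [0.02,0,0.002],
    [0.03,0,0.006],
  ],
  yaw=[0,0,0,0,0],
  newtons=3,
)

```text
time: 4.0
eef_pos: [0.5568, -0.061, 0.0234]
ee_rot: [0.001, 0.63, 0.776, 0.0]
ft_force: [0.7, 1.3, 25.7]
opening: 0.341
```

```bash
python3 - <<'E'
from h import *
frame("scene","4")
go()
crop(cv2.imread("pics/scene4.png"),150,150,350,300,4,"s4")
E
```

```text
pos [ 0.5567 -0.0604  0.0234] yang 11.86 t 4.05 F [-0.9  1.2 21.1] open 0.341
{}
```

View pics/s4.png

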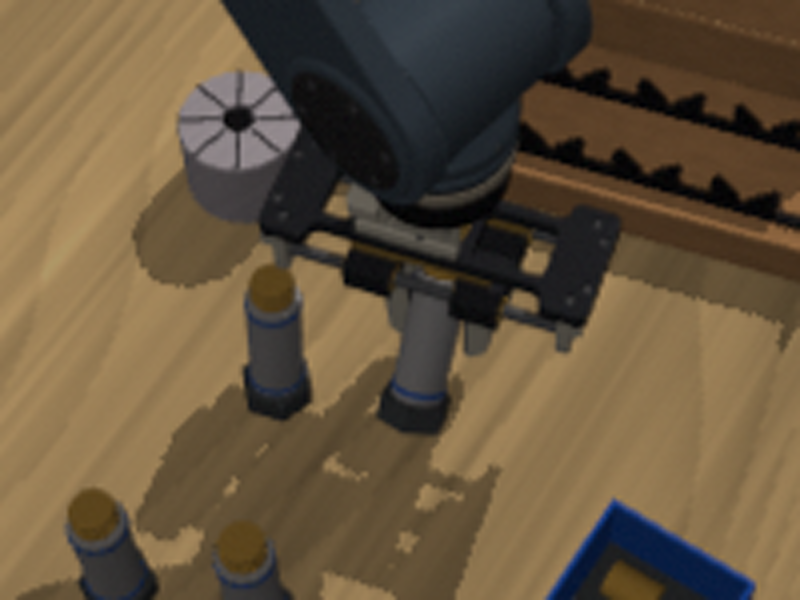

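>>> apply_moves(
  linear=[
    [0,0,-0.01],
    [0,0,-0.02],
    [0,0,-0.03],
    [0,0,-0.03],
  ],
  yaw=[0,0,0,0],
)

```text
time: 4.45
eef_pos: [0.5562, -0.0613, 0.0375]
ee_rot: [0.0, 0.631, 0.776, 0.0]
ft_force: [1.0, 0.2, -3.5]
opening: 0.345
```

```bash
python3 - <<'E'
from h import *
frame("scene","5")
go()
crop(cv2.imread("pics/scene5.png"),150,150,350,300,4,"s5")
E
```

```text
pos [ 0.5561 -0.0614  0.0372] yang 11.79 t 4.5 F [-0.7 -0.  -3.7] open 0.343
{}
```

View pics/s5.png

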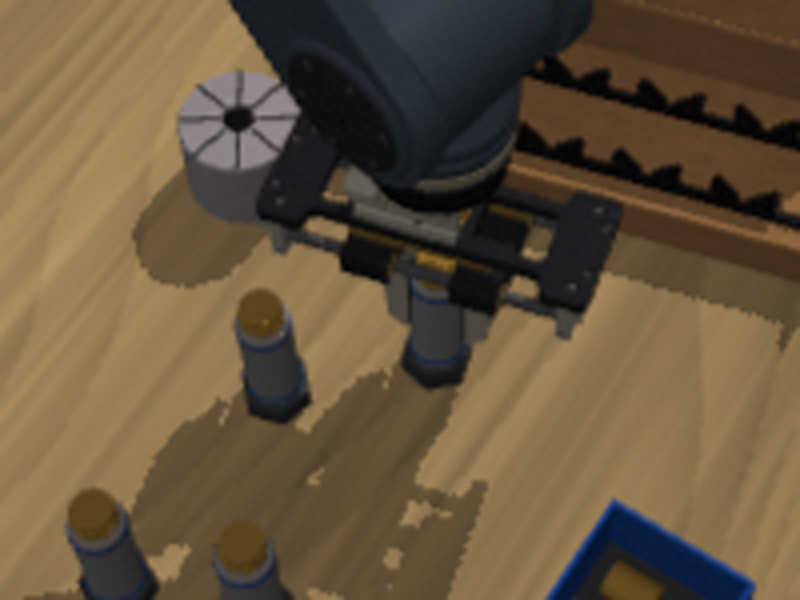

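The coupling swung back upright. At mid grip it pressed against the palm when tilted. I'll put it down further back, regrip near the top and retry.

>>> apply_moves(
  linear=[
    [-0.06,0,-0.01],
    [-0.12,0,-0.01],
    [-0.12,0,-0.005],
    [-0.12,0,-0.0],
    [-0.12,0,0.005],
    [-0.12,0,0.005],
  ],
  yaw=[0,0,0,0,0,0],
)

```text
time: 5.1
eef_pos: [0.5685, -0.1196, 0.0346]
ee_rot: [-0.0, 0.63, 0.776, -0.0]
ft_force: [0.2, -0.2, -2.0]
opening: 0.344
```

```bash
python3 - <<'E'
from h import *
frame("scene","6")
go()
crop(cv2.imread("pics/scene6.png"),150,150,350,300,4,"s6")
E
```

```text
pos [ 0.5684 -0.1196  0.0346] yang 11.84 t 5.15 F [ 0.2 -0.6 -1.8] open 0.34
{}
```

View pics/s6.png

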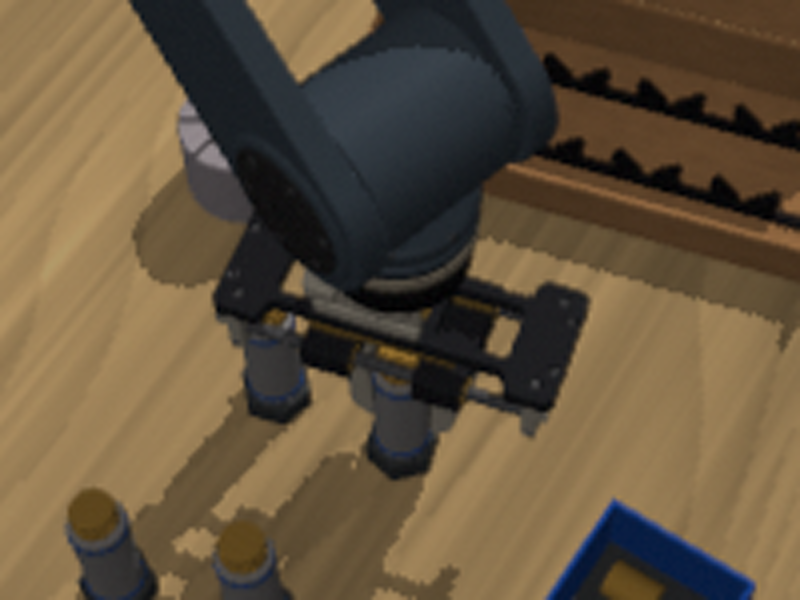

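>>> apply_moves(
  linear=[
    [0,0,0],
    [0,0,0],
    [0,0,0],
    [0,0,-0.03],
    [0,0,-0.062],
    [0,0,-0.062],
  ],
  yaw=[0,0,0,0,0,0],
  gripper=0,
)

```text
time: 5.75
eef_pos: [0.5699, -0.1205, 0.0684]
ee_rot: [0.002, 0.631, 0.776, 0.001]
ft_force: [1.2, -0.5, 0.3]
opening: 0.5
```

>>> apply_moves(
  linear=[
    [0,0,0],
    [0,0,0],
    [0,0,0],
    [0,0,0],
  ],
  yaw=[0,0,0,0],
  gripper=-1,
  newtons=3,
)

```text
time: 6.15
eef_pos: [0.5683, -0.1201, 0.0652]
ee_rot: [-0.0, 0.631, 0.776, -0.0]
ft_force: [0.7, 0.2, -0.7]
opening: 0.343
```

>>> apply_moves(
  linear=[
    [0.015,0,-0.001],
    [0.03,0,-0.002],
    [0.045,0,-0.002],
    [0.06,0,-0.001],
    [0.075,0,0.001],
    [0.089,0,0.004],
    [0.103,0,0.009],
    [0.103,0,0.009],
  ],
  yaw=[0,0,0,0,0,0,0,0],
)

```text
time: 6.95
eef_pos: [0.5577, -0.0688, 0.0609]
ee_rot: [-0.0, 0.63, 0.776, -0.0]
ft_force: [0.4, -0.4, -0.6]
opening: 0.337
```

```bash
python3 - <<'E'
from h import *
frame("scene","7")
go()
crop(cv2.imread("pics/scene7.png"),150,150,350,300,4,"s7")
E
```

```text
pos [ 0.5579 -0.0693  0.0611] yang 11.83 t 7.0 F [-0.2  1.1 -0.8] open 0.343
{}
```

View pics/s7.png

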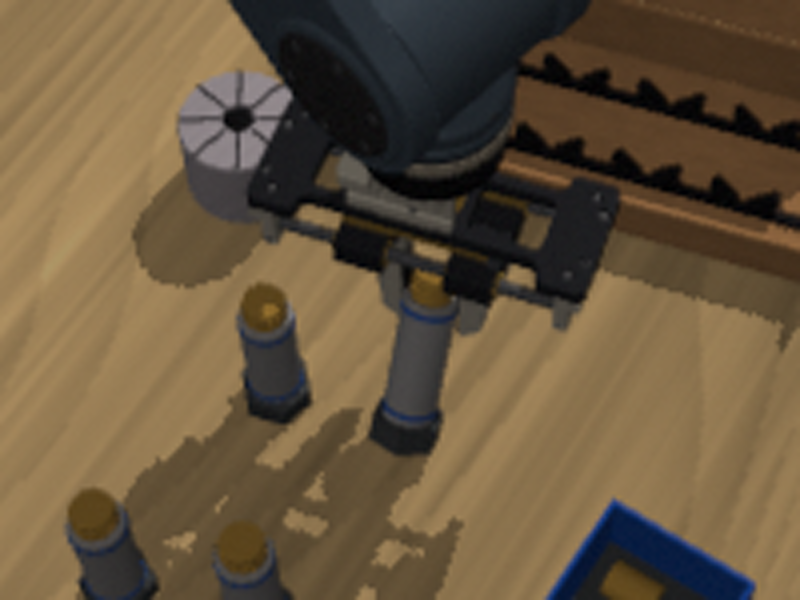

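Tilting cleanly now, at about 30° with low force. Continuing the arc.

>>> apply_moves(
  linear=[
    [0.014,0,0.006],
    [0.028,0,0.014],
    [0.04,0,0.023],
    [0.052,0,0.033],
    [0.062,0,0.043],
    [0.072,0,0.055],
    [0.081,0,0.067],
    [0.088,0,0.079],
  ],
  yaw=[0,0,0,0,0,0,0,0],
)

```text
time: 7.8
eef_pos: [0.5487, -0.0263, 0.0209]
ee_rot: [-0.0, 0.631, 0.776, -0.0]
ft_force: [-0.2, 1.9, 0.1]
opening: 0.341
```

>>> apply_moves(
  linear=[
    [0.007,0,0.012],
    [0.012,0,0.022],
    [0.016,0,0.032],
    [0.016,0,0.032],
  ],
  yaw=[0,0,0,0],
)

```text
time: 8.2
eef_pos: [0.5469, -0.0187, 0.0049]
ee_rot: [-0.0, 0.631, 0.776, -0.0]
ft_force: [-0.2, 2.5, -0.3]
opening: 0.34
```

```bash
python3 - <<'E'
from h import *
frame("scene","8")
go()
crop(cv2.imread("pics/scene8.png"),150,150,350,300,4,"s8")
E
```

```text
pos [ 0.5472 -0.0189  0.0054] yang 11.8 t 8.25 F [-1.4  1.6 -0. ] open 0.341
{}
```

View pics/s8.png

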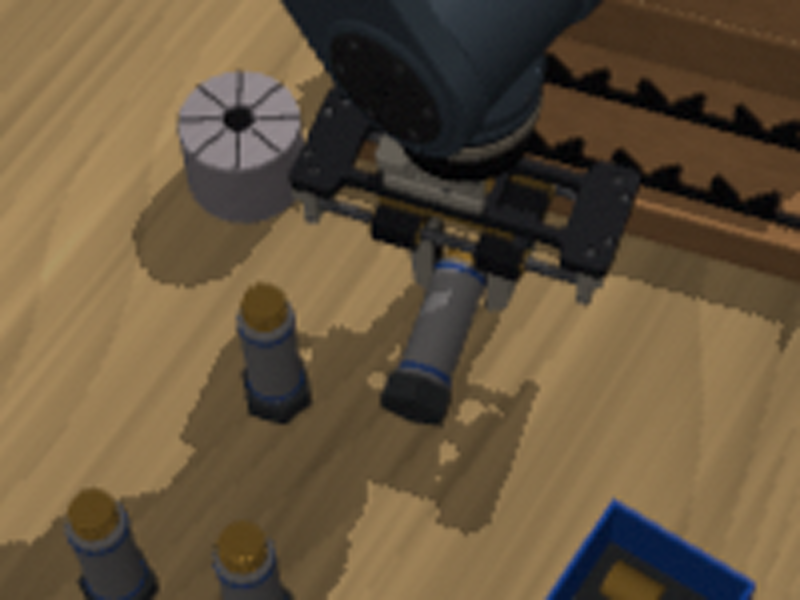

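Lying nearly flat, with the hex underside showing at (425,405). Regripping at the middle.

>>> apply_moves(
  linear=[
    [0,0,0],
    [0,0,0],
    [-0.02,0,0],
    [-0.04,0,0],
    [-0.058,0,0.001],
    [-0.058,0,0.001],
    [-0.058,0,0.001],
  ],
  yaw=[0,0,0,0,0,0,0],
  gripper=0,
)

```text
time: 8.95
eef_pos: [0.5532, -0.0476, 0.0051]
ee_rot: [-0.0, 0.631, 0.776, -0.0]
ft_force: [0.5, -0.7, -0.2]
opening: 0.5
```

>>> apply_moves(
  linear=[
    [0,0,0],
    [0,0,0],
    [0,0,0],
    [0,0,0],
  ],
  yaw=[0,0,0,0],
  gripper=-1,
  newtons=20,
)

```text
time: 9.35
eef_pos: [0.5537, -0.047, 0.0055]
ee_rot: [0.0, 0.631, 0.776, 0.0]
ft_force: [2.2, 3.0, 3.5]
opening: 0.351
```

```bash
python3 - <<'E'
from h import *
frame("scene","9")
go()
crop(cv2.imread("pics/scene9.png"),150,150,350,300,4,"s9")
E
```

```text
pos [ 0.5536 -0.047   0.0054] yang 11.81 t 9.4 F [3.4 1.9 2.9] open 0.353
{}
```

View pics/s9.png

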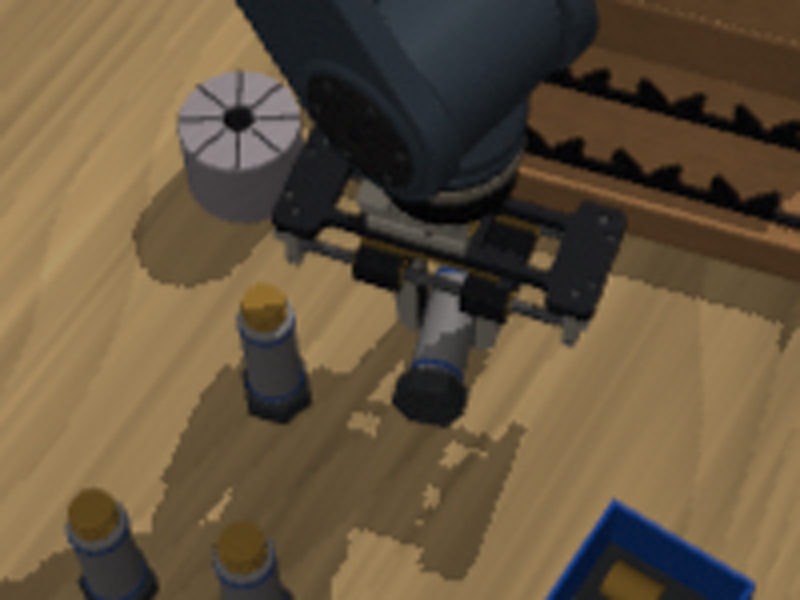

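```bash
python3 - <<'E'
from h import *
p,R,_=tool()
P=plane("scene",((431.5)/4-.5+150,(398.5)/4-.5+150),0.019); print(P, (P-p)@R)
E
```

```text
[ 0.57273167 -0.09674294  0.019     ] [-0.05259305  0.0085279  -0.01355048]
```

```bash
python3 - <<'E'
from h import *
p,R,_=tool();p[2]=.019
for a in(-.055,-.03,0,.03,.055): print(a,(proj("scene",p+R[:,0]*a)-150+.5)*4)
f=cv2.imread("pics/scene9.png");crop(f,225,200,290,270,10,"s9z")
E
```

```text
-0.055 [416.45668536 397.72428227]
-0.03 [430.77464771 362.31959646]
0 [447.54929002 320.84016481]
0.03 [463.89606798 280.41873306]
0.055 [477.20322813 247.51350447]
```

View pics/s9z.png

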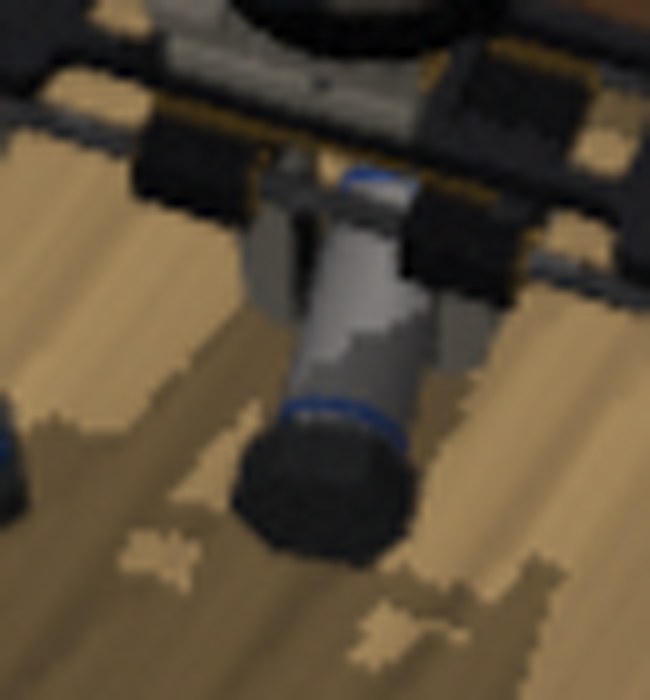

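>>> apply_moves(
  linear=[
    [0,0,-0.05],
    [0,0,-0.12],
    [0,0,-0.2],
    [0,0,-0.2],
    [0,0,-0.2],
  ],
  yaw=[0,0,0,0,0],
)

```text
time: 9.9
eef_pos: [0.5528, -0.0473, 0.1049]
ee_rot: [-0.0, 0.631, 0.776, -0.0]
ft_force: [0.1, 0.0, -4.3]
opening: 0.341
```

```bash
python3 - <<'E'
from h import *
f=frame("scene","10");g=frame("top","10")
go([0.6612,0.1515,0.12],np.radians(12.1))
p,R,_=tool();q=p+[0,0,.019];print(proj("scene",q),proj("top",q))
for a in(-.055,-.03,0,.03,.055): print(a,(proj("scene",q+R[:,0]*a)-150+.5)*4)
crop(f,150,150,350,300,4,"s10")
E
```

```text
pos [ 0.5521 -0.0471  0.1035] yang 11.8 t 10.0 F [-0.  -0.1 -3.7] open 0.336
{'lin': [0.3442, 0.2947, -0.0334], 'yaw': -0.0017, 'q6': np.float64(-0.3749176092203925)}
[260.55030458 206.35976412] [302.63446698 215.89417612]
-0.055 [410.5632296  307.95474276]
-0.03 [426.06836041 270.84175547]
0 [444.20121832 227.43905647]
0.03 [461.8377705  185.22431188]
0.055 [476.17030955 150.91803313]
```

View pics/s10.png

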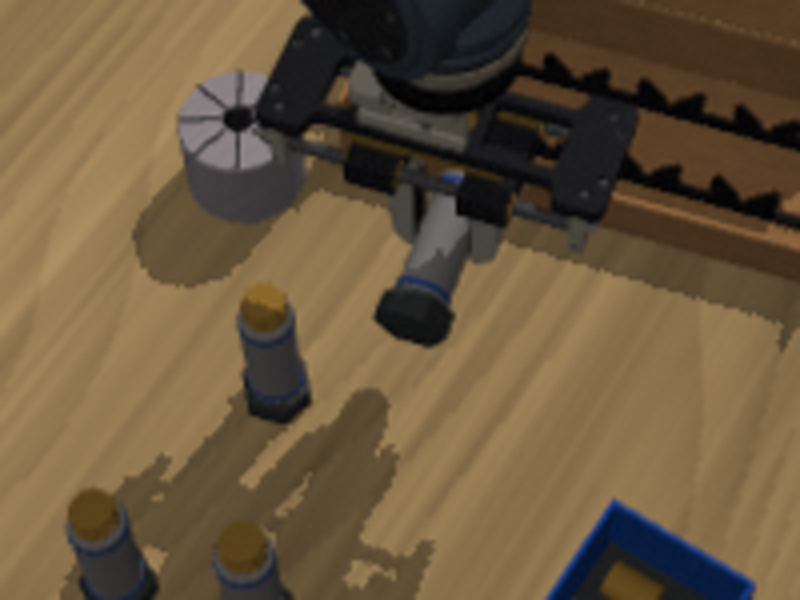

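View pics/top10.png

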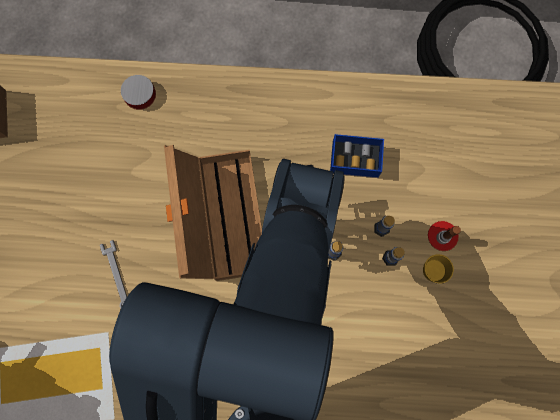

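Coupling straightened in the grip once lifted (hex at (414,318)). Heading for cradle 1.

>>> apply_moves(
  linear=[
    [0.08,0.07,-0.03],
    [0.17,0.14,-0.03],
    [0.25,0.22,-0.03],
    [0.344,0.294,-0.03],
    [0.344,0.294,-0.03],
    [0.344,0.294,-0.03],
  ],
  yaw=[-0.002,-0.002,-0.002,-0.002,-0.002,-0.002],
)

```text
time: 10.6
eef_pos: [0.6619, 0.1545, 0.1175]
ee_rot: [-0.001, 0.627, 0.779, -0.001]
ft_force: [-1.0, -0.7, -4.2]
opening: 0.338
```

```bash
python3 - <<'E'
from h import *
f=frame("scene","11")
go([0.6612,0.1515,0.017],np.radians(12.1))
crop(f,200,50,420,240,3.5,"s11")
E
```

```text
pos [0.6612 0.1525 0.1175] yang 12.29 t 10.65 F [ 0.1 -1.4 -3.6] open 0.341
{'lin': [-0.0021, 0.0003, 0.201], 'yaw': 0.001, 'q6': np.float64(-0.056224733169990285)}
```

View pics/s11.png

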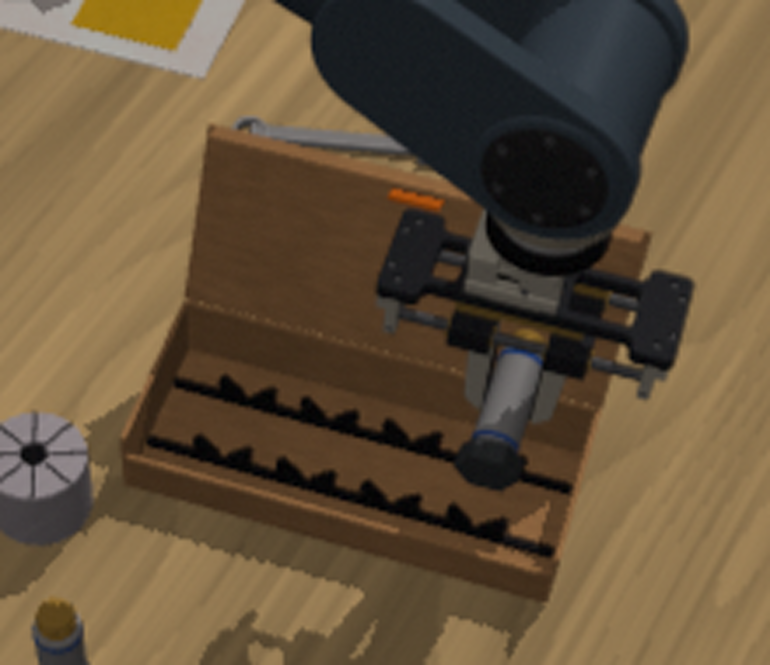

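>>> apply_moves(
  linear=[
    [-0.002,0,0.06],
    [-0.002,0,0.12],
    [-0.002,0,0.16],
    [-0.002,0,0.185],
    [-0.002,0,0.195],
    [-0.002,0,0.201],
    [-0.002,0,0.201],
  ],
  yaw=[0,0,0,0,0,0,0],
)

```text
time: 11.35
eef_pos: [0.6612, 0.1497, 0.0212]
ee_rot: [-0.001, 0.628, 0.778, -0.001]
ft_force: [-11.5, -0.5, 11.3]
opening: 0.342
```

```bash
python3 - <<'E'
from h import *
f=frame("scene","12")
go([0.6612,0.1515,0.017],np.radians(12.1))
crop(f,200,50,420,240,3.5,"s12")
E
```

```text
pos [0.6612 0.1496 0.0212] yang 12.15 t 11.4 F [-11.5   0.1  11.3] open 0.34
{'lin': [0.0037, 0.0008, 0.0084], 'yaw': 0.0003, 'q6': np.float64(-0.05780387902858803)}
```

View pics/s12.png

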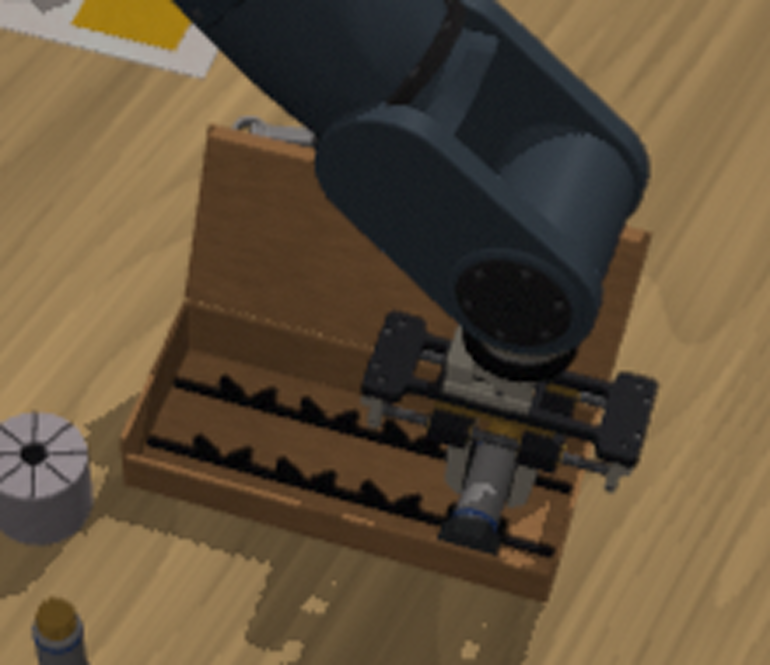

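>>> apply_moves(
  linear=[
    [0.003,-0.004,0],
    [0.003,-0.006,0],
    [0.003,-0.006,0.0],
  ],
  yaw=[0,0,0],
)

```text
time: 11.7
eef_pos: [0.6607, 0.1504, 0.0212]
ee_rot: [0.002, 0.628, 0.778, 0.001]
ft_force: [4.6, -3.0, 4.2]
opening: 0.336
```

Gripped with the axis about 13 mm above the TCP, so z=0.021 means it is seated. Releasing.

>>> apply_moves(
  linear=[
    [0,0.002,0],
    [0,0.002,0],
    [0,0.002,0],
    [0,0.002,-0.05],
    [0,0.002,-0.14],
    [0,0.002,-0.24],
    [0,0.002,-0.24],
  ],
  yaw=[0,0,0,0,0,0,0],
  gripper=0.05,
)

```text
time: 12.4
eef_pos: [0.6629, 0.1519, 0.1469]
ee_rot: [0.003, 0.628, 0.778, 0.004]
ft_force: [-0.8, 0.9, -0.6]
opening: 0.527
```

```bash
python3 - <<'E'
from h import *
go([0.4875,-0.133,0.15],np.radians(12.1))
E
```

```text
pos [0.6629 0.1519 0.1469] yang 12.17 t 12.4 F [-0.8  0.9 -0.6] open 0.527
{'lin': [-0.4831, -0.463, -0.0109], 'yaw': 0.0004, 'q6': np.float64(-0.055665955533628776)}
```

>>> apply_moves(
  linear=[
    [-0.07,-0.07,-0.01],
    [-0.14,-0.13,-0.01],
    [-0.21,-0.2,-0.01],
    [-0.28,-0.27,-0.01],
    [-0.35,-0.34,-0.01],
    [-0.42,-0.4,-0.01],
    [-0.483,-0.463,-0.01],
    [-0.483,-0.463,-0.01],
  ],
  yaw=[0,0,0,0,0,0,0,0],
)

```text
time: 13.2
eef_pos: [0.4821, -0.1366, 0.1443]
ee_rot: [-0.001, 0.63, 0.777, -0.0]
ft_force: [1.6, 0.7, 0.2]
opening: 0.526
```

```bash
python3 - <<'E'
from h import *
matches(brass("13"))
go([0.4875,-0.133,0.066],np.radians(12.1))
f=cv2.imread("pics/scene13.png");crop(f,100,50,420,320,2.4,"s13")
crop(cv2.imread("pics/top13.png"),150,130,310,300,4,"t13")
E
```

```text
[0.1649 0.6551 0.0036] err 0.0001 [271.  21.] [ 12. 362.]
[ 0.7318 -0.1818  0.0235] err 0.0 [299. 311.] [355. 161.]
[ 0.7256 -0.2218  0.0251] err 0.0005 [288. 325.] [370. 163.]
pos [ 0.4842 -0.134   0.1445] yang 12.05 t 13.3 F [-0.6  0.9 -0.1] open 0.524
{'lin': [0.0005, 0.0068, 0.1571], 'yaw': -0.0003, 'q6': np.float64(-0.5731133549261741)}
```

View pics/s13.png

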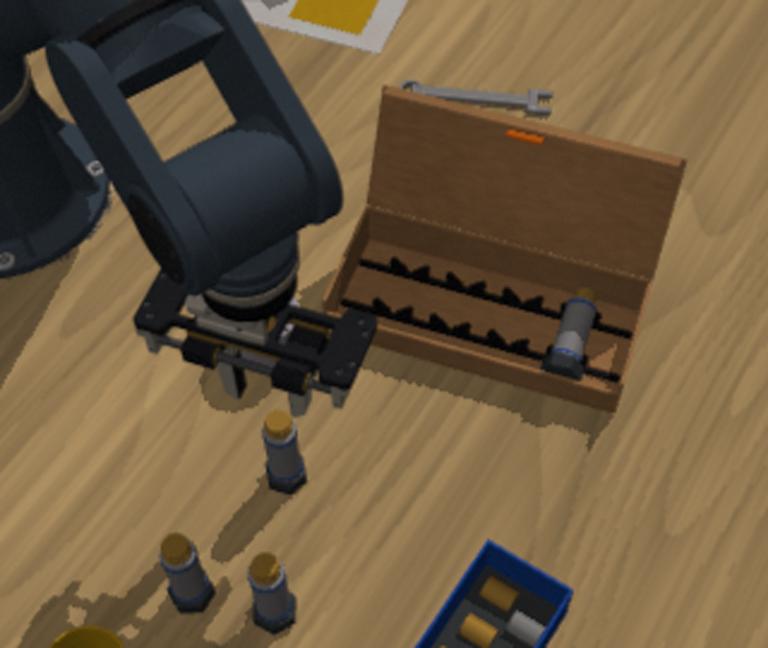

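View pics/t13.png

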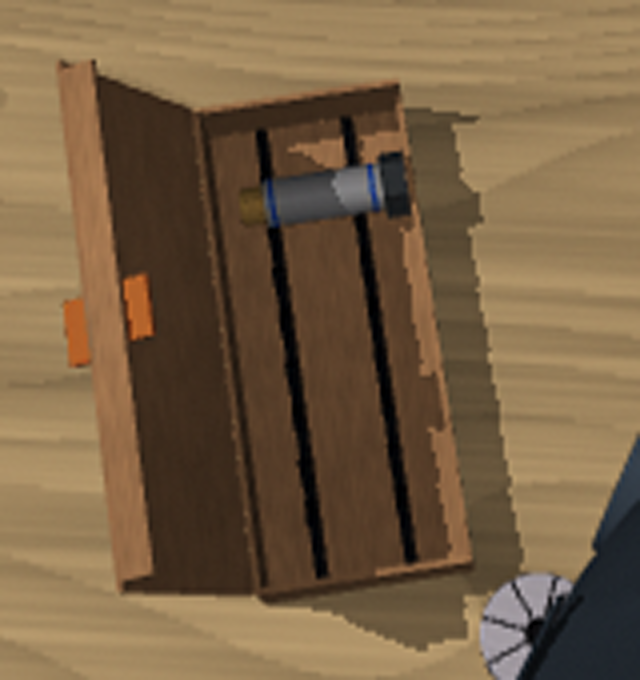

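```bash
python3 - <<'E'
from h import *
for P in([.4842,-.134,.1445],[.4875,-.133,.11],[.4875,-.133,.0]): print((proj("scene",P)-[100,50])*2.4)
def S(x,y): return ((x+.5)/2.4-.5+100,(y+.5)/2.4-.5+50)
# c1 top centre on z=.11 ; foot centre
print(plane("scene",S(281,424),.110),plane("scene",S(288,474),.016))
def T(x,y): return ((x+.5)/4-.5+150,(y+.5)/4-.5+130)
def S3(x,y):return S(x,y)
# placed coupling: thread end, band, hex end
B=tri(S(578,304),T(271,203));F=tri(S(567,352),T(373,187));print("bands",B,F)
a=np.radians(102.1);ex=np.array([np.cos(a),np.sin(a)]);o=np.array([.5673,.1313])
for P in(B,F): d=P[0][:2]-o;print("carton xy",d@ex,d@[-ex[1],ex[0]])
E
```

```text
[270.17199891 399.31760695]
[276.96914663 419.59566931]
[285.90106281 475.48341552]
[ 0.49232751 -0.13469831  0.11      ] [ 0.49304637 -0.13667625  0.016     ]
bands (array([0.65166314, 0.17731212, 0.04198282]), np.float64(0.0004927175644042316)) (array([0.66763816, 0.11311148, 0.04446474]), np.float64(0.005739713319222277))
carton xy 0.02730579447015387 -0.09213385991002142
carton xy -0.03881717420936388 -0.09429631398898493
```

c2 lies in cradle 1, about 5.5 mm too far forward. I'll mend that later. Next is c1.

>>> apply_moves(
  linear=[
    [0,0.014,0.0],
    [0,0.014,0.08],
    [0,0.014,0.157],
    [0,0.014,0.157],
  ],
  yaw=[0,0,0,0],
)

```text
time: 13.7
eef_pos: [0.4898, -0.13, 0.0624]
ee_rot: [-0.003, 0.628, 0.779, -0.001]
ft_force: [-0.2, -0.3, 0.1]
opening: 0.526
```

```bash
python3 - <<'E'
from h import *
f=frame("scene","14");crop(f,150,150,350,300,4,"s14")
go([0.491,-0.134,0.066],np.radians(12.1))
E
```

```text
pos [ 0.491  -0.1307  0.0649] yang 12.25 t 13.75 F [-0.  -0.3  0.4] open 0.529
{'lin': [-0.0065, -0.0015, -0.0022], 'yaw': 0.0009, 'q6': np.float64(-0.5657612780084167)}
```

View pics/s14.png

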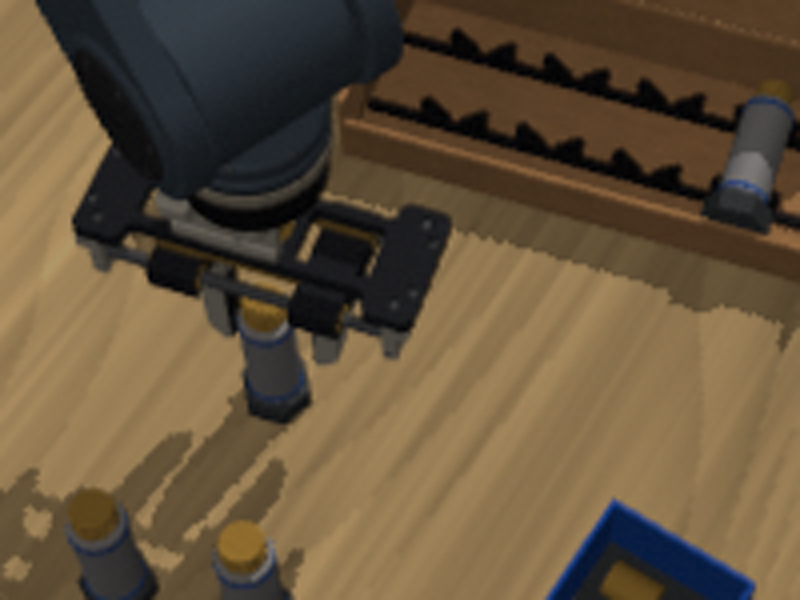

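>>> apply_moves(
  linear=[
    [-0.006,0,0],
    [-0.006,0,0],
    [-0.006,0,0],
    [-0.006,0,0],
    [-0.006,0,0],
    [-0.006,0,-0.04],
    [-0.006,0,-0.04],
  ],
  yaw=[0,0,0,0,0,0,0],
  gripper=-1,
  newtons=6,
)

```text
time: 14.45
eef_pos: [0.4932, -0.1355, 0.0882]
ee_rot: [0.002, 0.628, 0.778, 0.001]
ft_force: [-0.6, -0.2, -3.2]
opening: 0.346
```

```bash
python3 - <<'E'
from h import *
go([0.575,-0.125,0.068],np.radians(12.1))
E
```

```text
pos [ 0.4932 -0.1355  0.0882] yang 12.14 t 14.45 F [-0.6 -0.2 -3.2] open 0.346
{'lin': [-0.0138, 0.1642, 0.0409], 'yaw': 0.0002, 'q6': np.float64(-0.5712557712314018)}
```

>>> apply_moves(
  linear=[
    [-0.004,0.05,0],
    [-0.009,0.11,0],
    [-0.014,0.164,0.0],
    [-0.014,0.164,0.02],
    [-0.014,0.164,0.035],
    [-0.014,0.164,0.042],
    [-0.014,0.164,0.042],
  ],
  yaw=[0,0,0,0,0,0,0],
)

```text
time: 15.15
eef_pos: [0.5735, -0.1248, 0.065]
ee_rot: [0.0, 0.628, 0.778, 0.0]
ft_force: [3.4, 1.4, 1.6]
opening: 0.346
```

>>> apply_moves(
  linear=[
    [0.015,0,-0.001],
    [0.03,0,-0.002],
    [0.045,0,-0.002],
    [0.06,0,-0.001],
    [0.075,0,0.001],
    [0.089,0,0.004],
    [0.103,0,0.009],
    [0.103,0,0.009],
  ],
  yaw=[0,0,0,0,0,0,0,0],
  newtons=3,
)

```text
time: 15.95
eef_pos: [0.5624, -0.0733, 0.0603]
ee_rot: [-0.0, 0.628, 0.778, -0.0]
ft_force: [0.9, 0.5, 1.1]
opening: 0.35
```

```bash
python3 - <<'E'
from h import *
f=frame("scene","15");crop(f,150,150,350,300,4,"s15")
go()
E
```

```text
pos [ 0.5626 -0.0738  0.0605] yang 12.19 t 16.0 F [0.5 0.8 0.4] open 0.352
{}
```

View pics/s15.png

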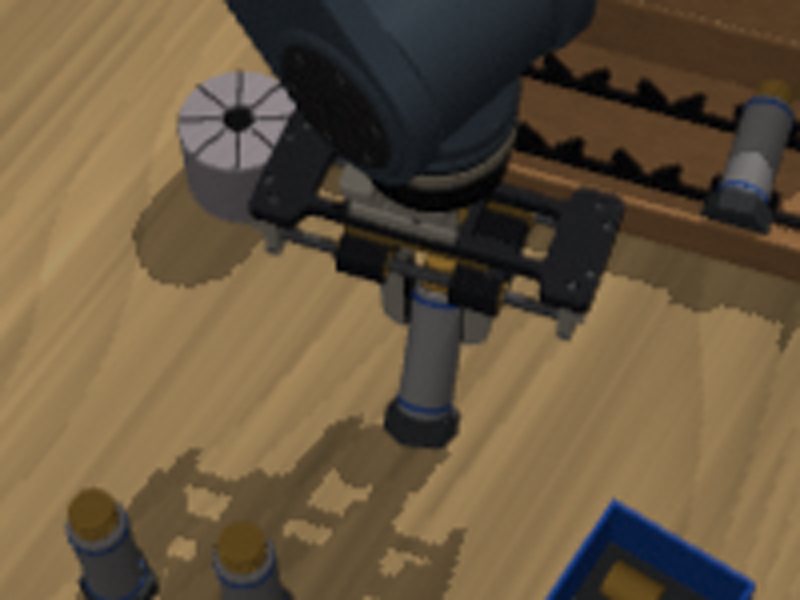

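>>> apply_moves(
  linear=[
    [0.014,0,0.006],
    [0.028,0,0.014],
    [0.04,0,0.023],
    [0.052,0,0.033],
    [0.062,0,0.043],
    [0.072,0,0.055],
    [0.081,0,0.067],
    [0.088,0,0.079],
  ],
  yaw=[0,0,0,0,0,0,0,0],
)

```text
time: 16.8
eef_pos: [0.5533, -0.0309, 0.0205]
ee_rot: [-0.0, 0.628, 0.778, -0.0]
ft_force: [-0.4, -1.0, -2.0]
opening: 0.358
```

>>> apply_moves(
  linear=[
    [0.007,0,0.012],
    [0.012,0,0.022],
    [0.016,0,0.032],
    [0.016,0,0.032],
  ],
  yaw=[0,0,0,0],
)

```text
time: 17.2
eef_pos: [0.5515, -0.0232, 0.0045]
ee_rot: [-0.0, 0.628, 0.778, -0.0]
ft_force: [0.9, 1.2, -0.8]
opening: 0.363
```

```bash
python3 - <<'E'
from h import *
f=frame("scene","16");crop(f,150,150,350,300,4,"s16")
go()
p,R,_=tool();p[2]=.019
for a in(-.1,-.08,-.06): print(a,(proj("scene",p+R[:,0]*a)-150+.5)*4)
E
```

```text
pos [ 0.5517 -0.0234  0.005 ] yang 12.16 t 17.25 F [ 0.5  1.  -1.1] open 0.36
{}
-0.1 [409.66449176 430.5760695 ]
-0.08 [421.12296814 401.55323294]
-0.06 [432.38057973 373.03916088]
```

View pics/s16.png

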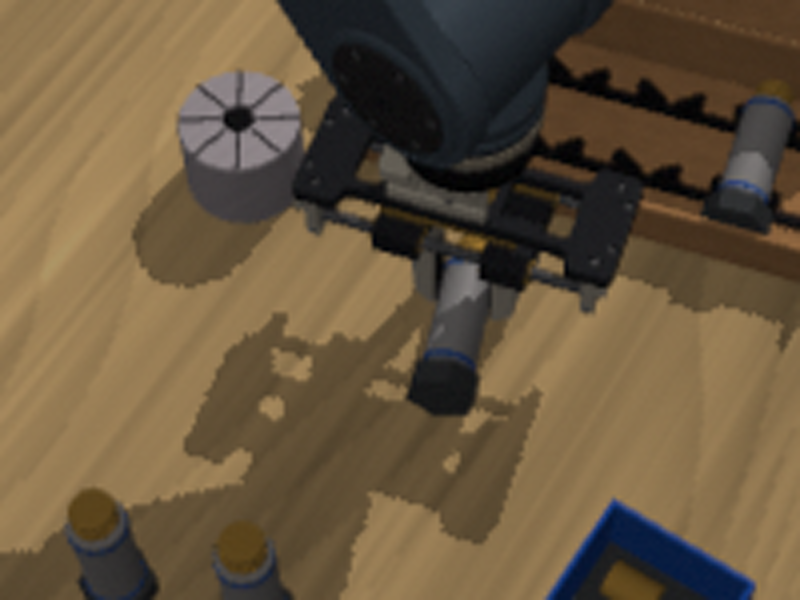

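>>> apply_moves(
  linear=[
    [0,0,0],
    [0,0,0],
    [-0.01,0.002,0],
    [-0.03,0.004,0],
    [-0.044,0.004,0.0],
    [-0.044,0.004,0.0],
    [-0.044,0.004,0.0],
  ],
  yaw=[0,0,0,0,0,0,0],
  gripper=0,
)

```text
time: 17.95
eef_pos: [0.5586, -0.0449, 0.0053]
ee_rot: [0.0, 0.629, 0.778, 0.0]
ft_force: [0.6, -0.6, 1.8]
opening: 0.501
```

>>> apply_moves(
  linear=[
    [0,0,0],
    [0,0,0],
    [0,0,0],
    [0,0,0],
    [0,0,-0.04],
    [0,0,-0.12],
    [0,0,-0.2],
    [0,0,-0.2],
  ],
  yaw=[0,0,0,0,0,0,0,0],
  gripper=-1,
  newtons=20,
)

```text
time: 18.75
eef_pos: [0.5601, -0.0448, 0.1093]
ee_rot: [0.003, 0.628, 0.778, 0.001]
ft_force: [1.0, -0.4, -3.2]
opening: 0.342
```

```bash
python3 - <<'E'
from h import *
f=frame("scene","17");crop(f,150,150,350,300,4,"s17")
o=np.array([.565,.130]);a=np.radians(102.1);ex=np.array([np.cos(a),np.sin(a)]);ey=np.array([-ex[1],ex[0]])
c=o+ey*-.032
go([c[0],c[1],0.12],np.radians(12.1))
p,R,_=tool();p[2]+=.014
for a in(-.055,-.039,0,.039): print(a,(proj("scene",p+R[:,0]*a)-150+.5)*4)
E
```

```text
pos [ 0.5588 -0.0446  0.1066] yang 12.16 t 18.8 F [-0.   1.  -4.1] open 0.339
{'lin': [0.3387, 0.1497, -0.0268], 'yaw': 0.0003, 'q6': np.float64(-0.3748043691310632)}
-0.055 [424.15089473 311.96213799]
-0.039 [433.83311531 288.07616914]
0 [456.83060662 231.34152271]
0.039 [479.00971509 176.62582088]
```

View pics/s17.png

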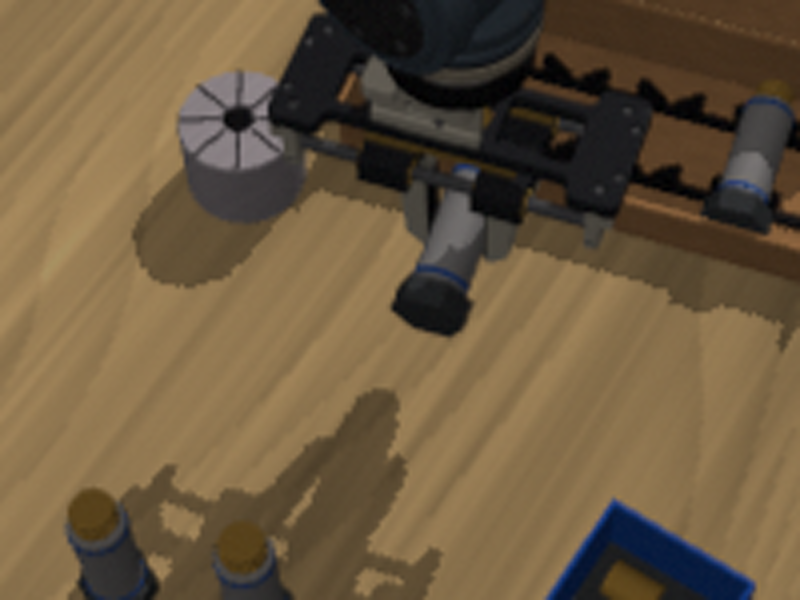

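>>> apply_moves(
  linear=[
    [0.08,0.035,-0.03],
    [0.17,0.075,-0.03],
    [0.25,0.11,-0.03],
    [0.336,0.149,-0.03],
    [0.336,0.149,-0.03],
    [0.336,0.149,-0.03],
  ],
  yaw=[0,0,0,0,0,0],
)

```text
time: 19.4
eef_pos: [0.5944, 0.136, 0.1179]
ee_rot: [-0.001, 0.627, 0.779, -0.002]
ft_force: [0.3, -1.0, -3.2]
opening: 0.337
```

```bash
python3 - <<'E'
from h import *
f=frame("scene","18");crop(f,200,50,420,240,3.5,"s18")
o=np.array([.565,.130]);a=np.radians(102.1);ex=np.array([np.cos(a),np.sin(a)]);ey=np.array([-ex[1],ex[0]])
c=o+ey*-.032-ex*.001
go([c[0],c[1],0.021],np.radians(12.1))
E
```

```text
pos [0.5946 0.135  0.1183] yang 12.19 t 19.45 F [ 0.4 -0.4 -2.6] open 0.337
{'lin': [0.0006, 0.0046, 0.1945], 'yaw': 0.0005, 'q6': np.float64(-0.06543601038644498)}
```

View pics/s18.png

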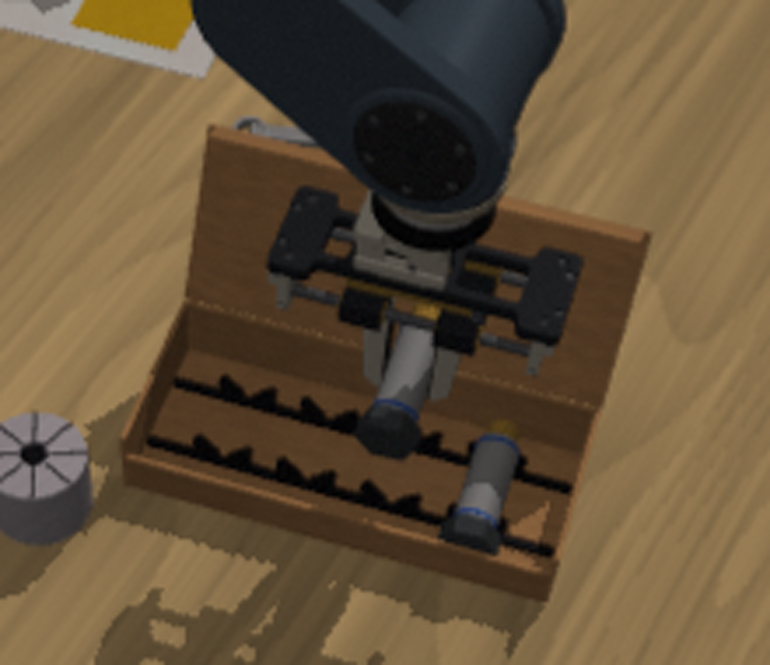

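>>> apply_moves(
  linear=[
    [0,0.004,0.06],
    [0,0.004,0.11],
    [0,0.004,0.15],
    [0,0.004,0.175],
    [0,0.004,0.185],
    [0,0.004,0.193],
    [0,0.004,0.193],
  ],
  yaw=[0,0,0,0,0,0,0],
)

```text
time: 20.15
eef_pos: [0.5985, 0.1355, 0.0243]
ee_rot: [0.001, 0.628, 0.778, 0.0]
ft_force: [0.4, -0.3, -1.3]
opening: 0.34
```

>>> apply_moves(
  linear=[
    [0,-0.001,0.004],
    [0,-0.001,0.008],
    [0,-0.001,0.008],
  ],
  yaw=[0,0,0],
)

```text
time: 20.45
eef_pos: [0.5983, 0.1363, 0.0207]
ee_rot: [0.001, 0.628, 0.778, 0.001]
ft_force: [2.5, 3.2, 4.1]
opening: 0.339
```

Seated with about 4 N of contact. Releasing, then regripping the coupling in cradle 1 to shift it back by about 5.5 mm.

>>> apply_moves(
  linear=[
    [0,0,0],
    [0,0,0],
    [0,0,0],
    [0,0,-0.06],
    [0,0,-0.12],
    [0,0.03,-0.14],
    [0,0.1,-0.14],
    [0,0.126,-0.14],
  ],
  yaw=[0,0,0,0,0,0,0,0],
  gripper=0.02,
)

```text
time: 21.25
eef_pos: [0.6609, 0.1493, 0.0904]
ee_rot: [0.001, 0.628, 0.778, 0.001]
ft_force: [0.1, 0.4, -0.8]
opening: 0.51
```

```bash
python3 - <<'E'
from h import *
f=frame("scene","19");crop(f,200,50,420,240,3.5,"s19")
o=np.array([.565,.130]);a=np.radians(102.1);ex=np.array([np.cos(a),np.sin(a)]);ey=np.array([-ex[1],ex[0]])
c=o+ey*-.096-ex*.005
go([c[0],c[1],0.018],np.radians(12.1))
E
```

```text
pos [0.6614 0.1493 0.0898] yang 12.15 t 21.3 F [-0.8  0.5  0. ] open 0.511
{'lin': [-0.0073, -0.0048, 0.1436], 'yaw': 0.0003, 'q6': np.float64(-0.05858295478392197)}
```

View pics/s19.png

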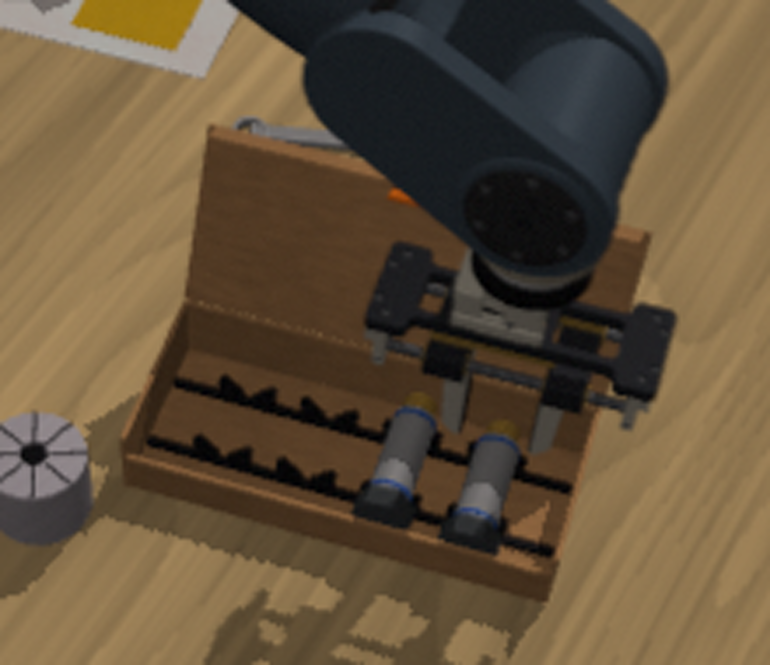

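>>> apply_moves(
  linear=[
    [-0.007,-0.005,0.0],
    [-0.007,-0.005,0.06],
    [-0.007,-0.005,0.11],
    [-0.007,-0.005,0.143],
    [-0.007,-0.005,0.143],
    [-0.007,-0.005,0.143],
  ],
  yaw=[0,0,0,0,0,0],
)

```text
time: 21.9
eef_pos: [0.6572, 0.1449, 0.0188]
ee_rot: [0.0, 0.628, 0.778, 0.0]
ft_force: [0.2, -0.4, -0.7]
opening: 0.515
```

>>> apply_moves(
  linear=[
    [0,0,0],
    [0,0,0],
    [0,0,0],
    [0,0,0],
    [0,0,-0.01],
    [0.006,0,-0.014],
    [0.011,0,-0.014],
    [0.011,0,-0.014],
  ],
  yaw=[0,0,0,0,0,0,0,0],
  gripper=-1,
  newtons=15,
)

```text
time: 22.7
eef_pos: [0.6558, 0.1509, 0.0252]
ee_rot: [-0.0, 0.628, 0.778, -0.0]
ft_force: [-0.0, 0.6, -1.7]
opening: 0.337
```

>>> apply_moves(
  linear=[
    [0,0,0.006],
    [0,0,0.012],
    [0,0,0.015],
    [0,0,0.015],
  ],
  yaw=[0,0,0,0],
)

```text
time: 23.1
eef_pos: [0.659, 0.1511, 0.0201]
ee_rot: [0.002, 0.628, 0.778, 0.003]
ft_force: [5.4, 3.3, 9.7]
opening: 0.344
```

>>> apply_moves(
  linear=[
    [0,0,0],
    [0,0,0],
    [0,0,0],
    [0,0,-0.06],
    [0,0,-0.15],
    [0,0,-0.24],
    [0,0,-0.26],
    [0,0,-0.26],
  ],
  yaw=[0,0,0,0,0,0,0,0],
  gripper=0.02,
)

```text
time: 23.9
eef_pos: [0.6566, 0.1504, 0.1492]
ee_rot: [0.001, 0.628, 0.778, 0.001]
ft_force: [-0.0, -0.3, -0.1]
opening: 0.51
```

```bash
python3 - <<'E'
from h import *
f=frame("scene","20");crop(f,100,200,340,380,3.0,"s20")
def S(x,y): return ((x+.5)/3-.5+100,(y+.5)/3-.5+200)
go([0.4806,-0.2823,0.16],np.radians(12.1))
E
```

```text
pos [0.6557 0.1503 0.1471] yang 12.16 t 23.95 F [ 0.2  0.2 -0.9] open 0.506
{'lin': [-0.772, -0.5246, -0.0254], 'yaw': 0.0003, 'q6': np.float64(-0.05602970593701788)}
```

View pics/s20.png

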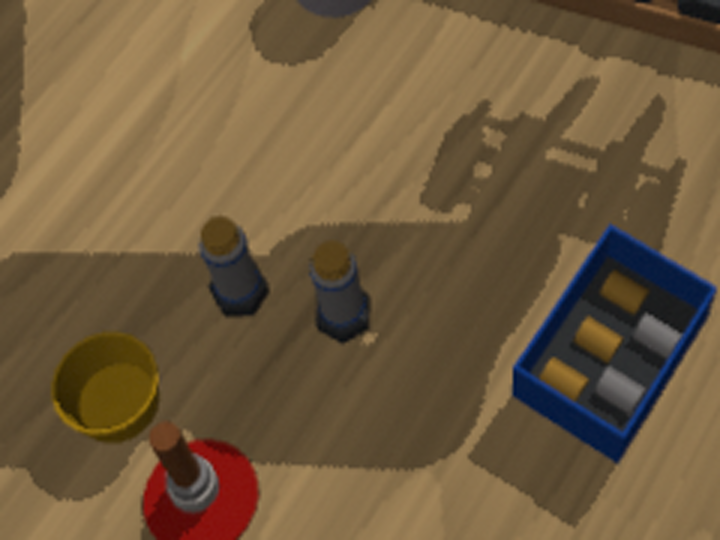

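```bash
python3 - <<'E'
from h import *
def S(x,y): return ((x+.5)/3-.5+100,(y+.5)/3-.5+200)
def T2(x,y):return ((x+.5)/4.5-.5+310,(y+.5)/4.5-.5+190)
print(plane("scene",S(221,235),.11),plane("scene",S(332,259),.11),plane("top",T2(399,280),.11),plane("top",T2(357,139),.11))
go([0.5595,-0.259,0.16],np.radians(12.1))
E
```

```text
[ 0.48440266 -0.28328002  0.11      ] [ 0.56004113 -0.2588816   0.11      ] [ 0.47945247 -0.28118352  0.11      ] [ 0.55511457 -0.25790259  0.11      ]
pos [0.6557 0.1503 0.1471] yang 12.16 t 23.95 F [ 0.2  0.2 -0.9] open 0.506
{'lin': [-0.7597, -0.3605, -0.0255], 'yaw': 0.0003, 'q6': np.float64(-0.05602970593701788)}
```

>>> apply_moves(
  linear=[
    [-0.09,-0.04,-0.02],
    [-0.18,-0.085,-0.025],
    [-0.27,-0.13,-0.025],
    [-0.36,-0.17,-0.025],
    [-0.45,-0.21,-0.025],
    [-0.54,-0.255,-0.025],
    [-0.63,-0.3,-0.025],
    [-0.7,-0.33,-0.025],
  ],
  yaw=[0,0,0,0,0,0,0,0],
)

```text
time: 24.75
eef_pos: [0.5663, -0.2286, 0.1577]
ee_rot: [-0.002, 0.629, 0.778, -0.001]
ft_force: [0.0, -0.2, 0.4]
opening: 0.51
```

```bash
python3 - <<'E'
from h import *
f=frame("scene","21");crop(f,100,200,340,380,3.0,"s21");g=frame("top","21");crop(g,150,130,480,310,2.4,"t21")
crop(g,150,130,310,300,4,"t21c")
go([0.5585,-0.259,0.066],np.radians(12.1))
E
```

```text
pos [ 0.5663 -0.2302  0.1577] yang 11.91 t 24.85 F [ 0.5  0.2 -0.4] open 0.508
{'lin': [-0.0533, -0.0266, 0.1833], 'yaw': -0.001, 'q6': np.float64(-0.6694354472629822)}
```

View pics/t21c.png

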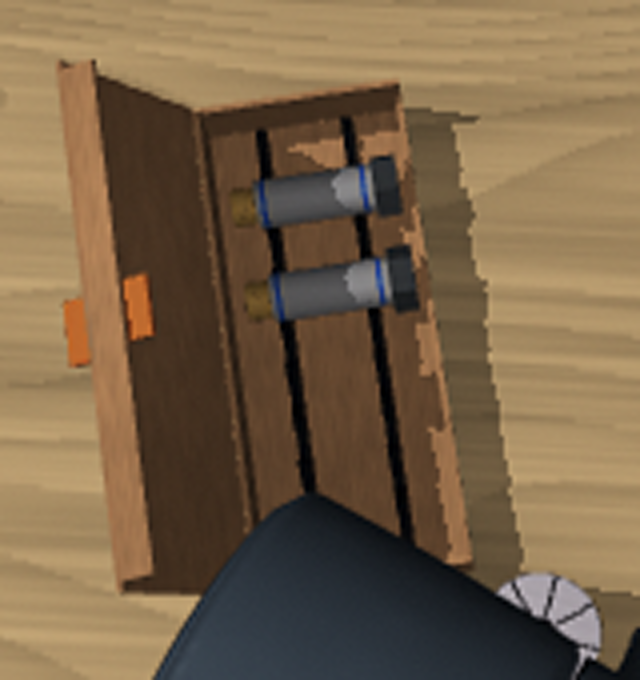

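View pics/s21.png

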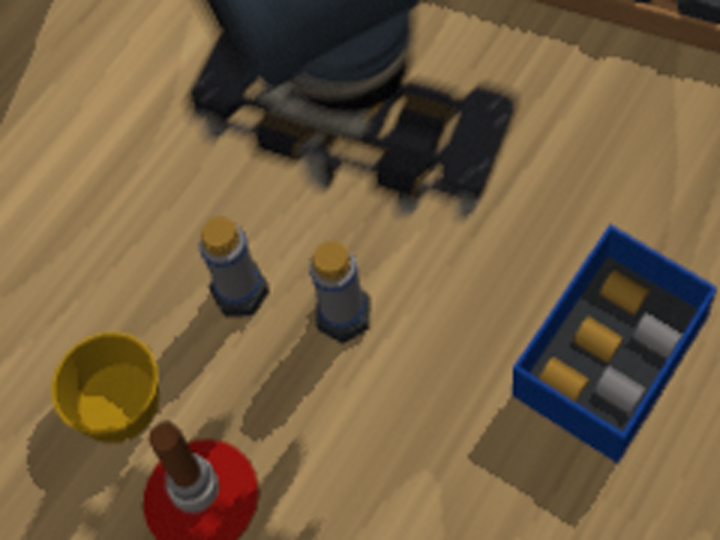

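>>> apply_moves(
  linear=[
    [-0.053,-0.026,0.0],
    [-0.053,-0.026,0.02],
    [-0.053,-0.026,0.1],
    [-0.053,-0.026,0.18],
    [-0.053,-0.026,0.18],
    [-0.053,-0.026,0.18],
  ],
  yaw=[0,0,0,0,0,0],
)

```text
time: 25.45
eef_pos: [0.5611, -0.2541, 0.0696]
ee_rot: [-0.001, 0.628, 0.778, -0.0]
ft_force: [1.2, -0.5, 0.2]
opening: 0.508
```

```bash
python3 - <<'E'
from h import *
f=frame("scene","22");crop(f,100,200,340,380,3.0,"s22")
go([0.5585,-0.259,0.066],np.radians(12.1))
E
```

```text
pos [ 0.5619 -0.2547  0.071 ] yang 12.19 t 25.5 F [ 0.7  0.7 -0.6] open 0.511
{'lin': [-0.0069, -0.0085, 0.0101], 'yaw': 0.0005, 'q6': np.float64(-0.7138584955535942)}
```

View pics/s22.png

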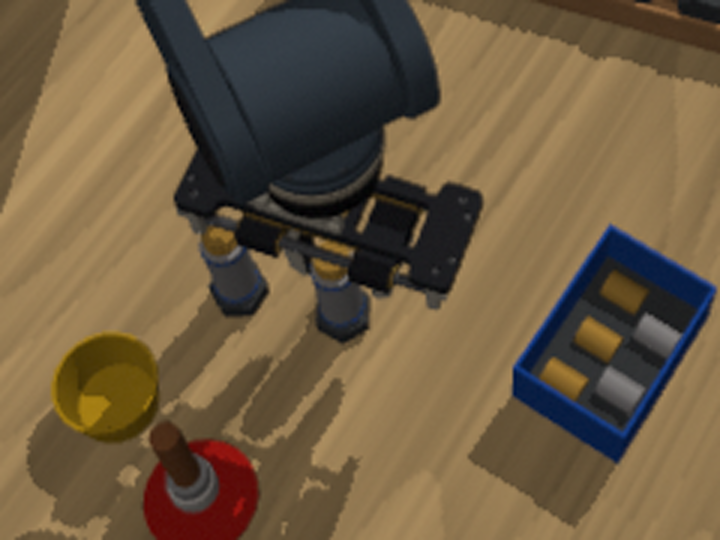

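>>> apply_moves(
  linear=[
    [-0.007,-0.006,0.008],
    [-0.007,-0.006,0.008],
    [-0.007,-0.006,0.008],
  ],
  yaw=[0,0,0],
)

```text
time: 25.8
eef_pos: [0.5594, -0.2595, 0.0671]
ee_rot: [0.001, 0.628, 0.778, 0.0]
ft_force: [-0.1, -0.6, -0.4]
opening: 0.51
```

>>> apply_moves(
  linear=[
    [0,0,0],
    [0,0,0],
    [0,0,0],
    [0,0,0],
    [0,0,-0.06],
    [0,0,-0.12],
    [0,0,-0.12],
  ],
  yaw=[0,0,0,0,0,0,0],
  gripper=-1,
  newtons=6,
)

```text
time: 26.5
eef_pos: [0.5608, -0.26, 0.1295]
ee_rot: [0.003, 0.628, 0.778, 0.001]
ft_force: [0.1, -0.1, -3.5]
opening: 0.343
```

```bash
python3 - <<'E'
from h import *
go([0.572,-0.125,0.068],np.radians(12.1))
E
```

```text
pos [ 0.5608 -0.26    0.1295] yang 12.16 t 26.5 F [ 0.1 -0.1 -3.5] open 0.343
{'lin': [0.2597, 0.0782, 0.1224], 'yaw': 0.0003, 'q6': np.float64(-0.7217725244007565)}
```

>>> apply_moves(
  linear=[
    [0.08,0.025,0],
    [0.17,0.05,0],
    [0.26,0.078,0.03],
    [0.26,0.078,0.08],
    [0.26,0.078,0.11],
    [0.26,0.078,0.12],
    [0.26,0.078,0.124],
  ],
  yaw=[0,0,0,0,0,0,0],
)

```text
time: 27.2
eef_pos: [0.57, -0.1249, 0.064]
ee_rot: [-0.0, 0.629, 0.778, -0.0]
ft_force: [-2.5, 0.9, 9.6]
opening: 0.343
```

>>> apply_moves(
  linear=[
    [0.015,0,-0.001],
    [0.03,0,-0.002],
    [0.045,0,-0.002],
    [0.06,0,-0.001],
    [0.075,0,0.001],
    [0.089,0,0.004],
    [0.103,0,0.009],
    [0.103,0,0.009],
  ],
  yaw=[0,0,0,0,0,0,0,0],
  newtons=3,
)

```text
time: 28.0
eef_pos: [0.5591, -0.0728, 0.0598]
ee_rot: [0.0, 0.628, 0.778, 0.0]
ft_force: [0.2, -0.7, 0.6]
opening: 0.343
```

```bash
python3 - <<'E'
from h import *
f=frame("scene","23");crop(f,150,150,350,300,4,"s23")
go()
E
```

```text
pos [ 0.5591 -0.0731  0.0598] yang 12.19 t 28.05 F [0.1 0.7 1. ] open 0.343
{}
```

View pics/s23.png

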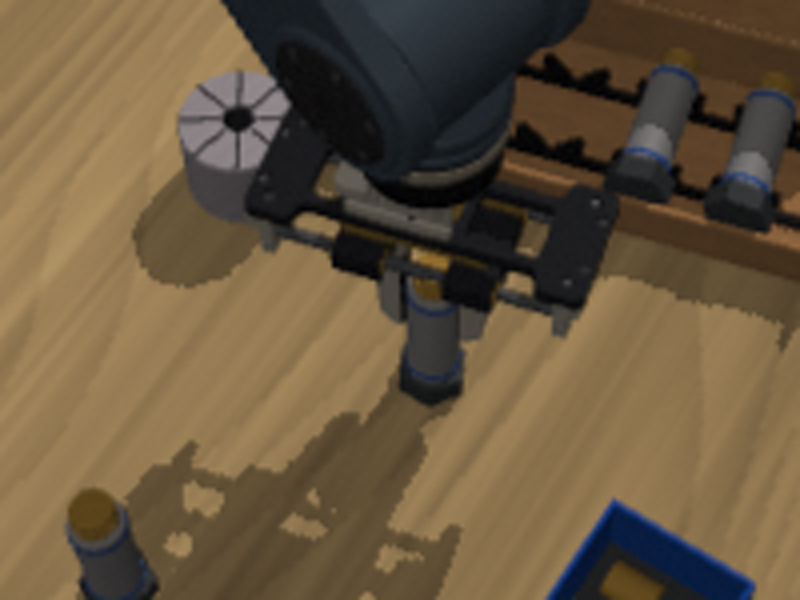

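This one slid upright instead of tilting. I'll regrip higher at 3 N and retry with a slight downward press.

>>> apply_moves(
  linear=[
    [0,0,0],
    [0,0,0],
    [0,0,0],
    [0,0,-0.01],
    [0,0,-0.025],
    [0,0,-0.025],
  ],
  yaw=[0,0,0,0,0,0],
  gripper=-0.15,
)

```text
time: 28.65
eef_pos: [0.5597, -0.0737, 0.0735]
ee_rot: [0.001, 0.628, 0.778, 0.0]
ft_force: [1.0, -0.6, -0.4]
opening: 0.424
```

```bash
python3 - <<'E'
from h import *
f=frame("scene","24");crop(f,150,150,350,300,4,"s24")
go()
E
```

```text
pos [ 0.5595 -0.0737  0.073 ] yang 12.15 t 28.7 F [ 0.2  0.6 -0.2] open 0.426
{}
```

View pics/s24.png

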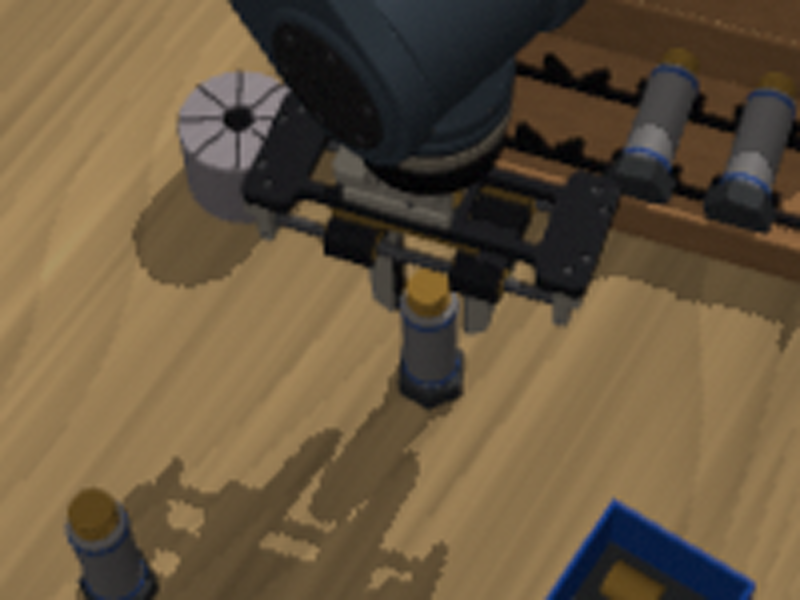

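>>> apply_moves(
  linear=[
    [0,0,0.006],
    [0,0,0.006],
    [0,0,0.006],
    [0,0,0.006],
    [0,0,0.006],
  ],
  yaw=[0,0,0,0,0],
  gripper=-1,
  newtons=3,
)

```text
time: 29.2
eef_pos: [0.5588, -0.0735, 0.0689]
ee_rot: [-0.0, 0.628, 0.778, -0.0]
ft_force: [-0.5, -0.6, -3.1]
opening: 0.345
```

>>> apply_moves(
  linear=[
    [-0.006,0,0.004],
    [-0.02,0,0.006],
    [-0.035,0,0.007],
    [-0.05,0,0.008],
    [-0.064,0,0.009],
    [-0.078,0,0.01],
    [-0.092,0,0.013],
    [-0.092,0,0.013],
  ],
  yaw=[0,0,0,0,0,0,0,0],
)

```text
time: 30.0
eef_pos: [0.5688, -0.1195, 0.0624]
ee_rot: [0.0, 0.629, 0.778, -0.0]
ft_force: [0.2, -0.4, -0.7]
opening: 0.347
```

```bash
python3 - <<'E'
from h import *
f=frame("scene","25");crop(f,150,150,350,300,4,"s25")
go()
E
```

```text
pos [ 0.5687 -0.119   0.0625] yang 12.13 t 30.05 F [0.  0.2 0.4] open 0.345
{}
```

View pics/s25.png

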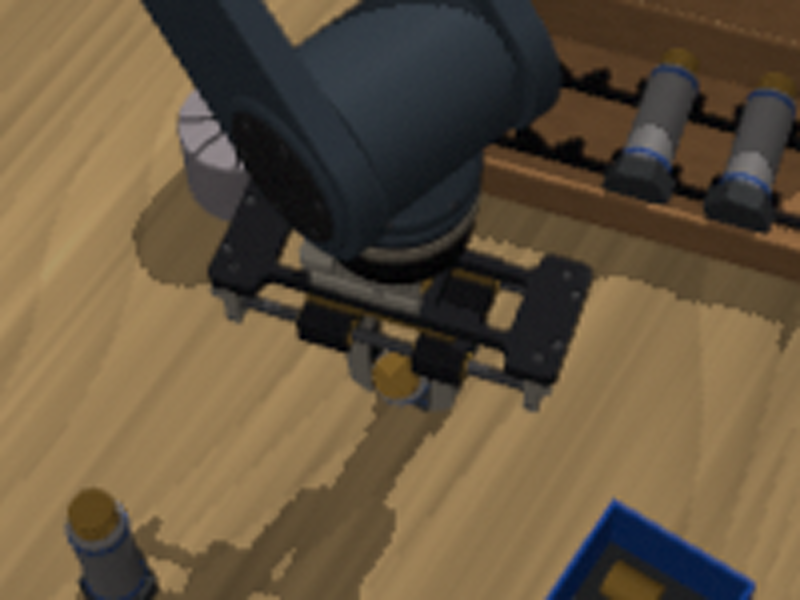

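It tilted backwards (thread end faces the camera at (397,378)). Continuing the arc.

>>> apply_moves(
  linear=[
    [-0.014,0,0.006],
    [-0.028,0,0.014],
    [-0.04,0,0.023],
    [-0.052,0,0.033],
    [-0.062,0,0.043],
    [-0.072,0,0.055],
    [-0.081,0,0.067],
    [-0.088,0,0.079],
  ],
  yaw=[0,0,0,0,0,0,0,0],
)

```text
time: 30.85
eef_pos: [0.5777, -0.1616, 0.0222]
ee_rot: [-0.0, 0.628, 0.778, -0.0]
ft_force: [-0.2, -1.0, -0.5]
opening: 0.35
```

>>> apply_moves(
  linear=[
    [-0.007,0,0.012],
    [-0.012,0,0.022],
    [-0.016,0,0.034],
    [-0.016,0,0.034],
  ],
  yaw=[0,0,0,0],
)

```text
time: 31.25
eef_pos: [0.5793, -0.1694, 0.0053]
ee_rot: [-0.001, 0.628, 0.778, -0.0]
ft_force: [-1.3, 0.5, -1.4]
opening: 0.351
```

```bash
python3 - <<'E'
from h import *
f=frame("scene","26");crop(f,150,150,350,300,4,"s26")
go()
p,R,_=tool();p[2]=.019
for a in(-.03,-.02,0.): print(a,(proj("scene",p+R[:,0]*a)-150+.5)*4)
E
```

```text
pos [ 0.5795 -0.1692  0.0058] yang 12.15 t 31.3 F [-0.7  0.2 -2.1] open 0.35
{}
-0.03 [356.6932659  547.67847689]
-0.02 [362.8985704  532.04389338]
0.0 [375.13959783 501.20199584]
```

View pics/s26.png

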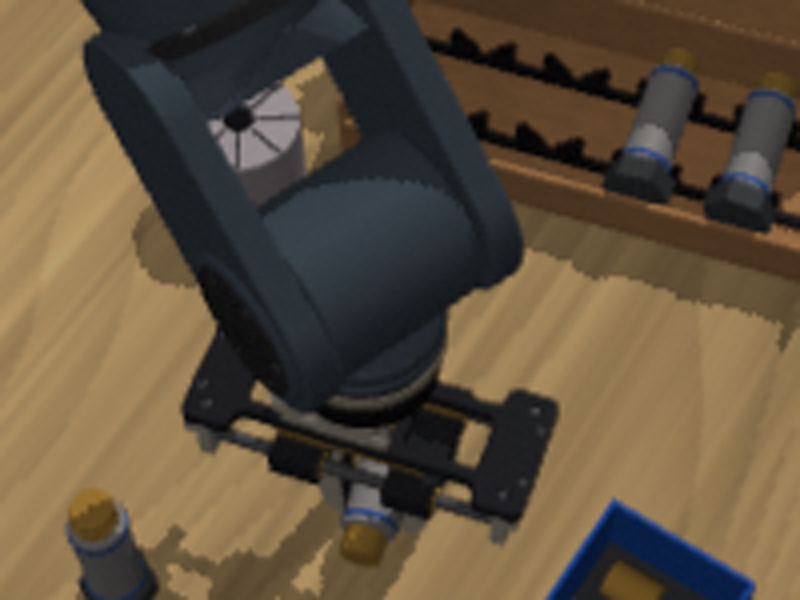

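>>> apply_moves(
  linear=[
    [0,0,0],
    [0,0,0],
    [0.01,0,0],
    [0.03,0,0],
    [0.046,0,0.0],
    [0.046,0,0.0],
    [0.046,0,0.0],
  ],
  yaw=[0,0,0,0,0,0,0],
  gripper=0,
)

```text
time: 32.0
eef_pos: [0.5749, -0.1465, 0.0063]
ee_rot: [0.0, 0.628, 0.778, 0.0]
ft_force: [0.8, 0.9, -0.8]
opening: 0.497
```

>>> apply_moves(
  linear=[
    [0,0,0],
    [0,0,0],
    [0,0,0],
    [0,0,0],
    [0,0,-0.04],
    [0,0,-0.12],
    [0,0,-0.2],
    [0,0,-0.2],
  ],
  yaw=[0,0,0,0,0,0,0,0],
  gripper=-1,
  newtons=20,
)

```text
time: 32.8
eef_pos: [0.5773, -0.1477, 0.111]
ee_rot: [0.004, 0.628, 0.778, 0.001]
ft_force: [0.8, -0.2, -2.6]
opening: 0.338
```

```bash
python3 - <<'E'
from h import *
f=frame("scene","27");crop(f,150,150,350,300,4,"s27")
o=np.array([.565,.130]);a=np.radians(102.1);ex=np.array([np.cos(a),np.sin(a)]);ey=np.array([-ex[1],ex[0]])
c=o+ey*.032
go([c[0],c[1],0.12],np.radians(12.1))
p,R,_=tool();p[2]+=.014
for a in(-.055,-.039,0,.039): print(a,(proj("scene",p+R[:,0]*a)-150+.5)*4)
E
```

```text
pos [ 0.5759 -0.1472  0.1081] yang 12.15 t 32.85 F [-0.8  1.  -3.9] open 0.338
{'lin': [0.5467, 0.0314, -0.0248], 'yaw': 0.0003, 'q6': np.float64(-0.5407518492903306)}
-0.055 [348.44960571 472.43441656]
-0.039 [359.24614757 446.04161586]
0 [384.85488244 383.43951187]
0.039 [409.50505956 323.18066039]
```

View pics/s27.png

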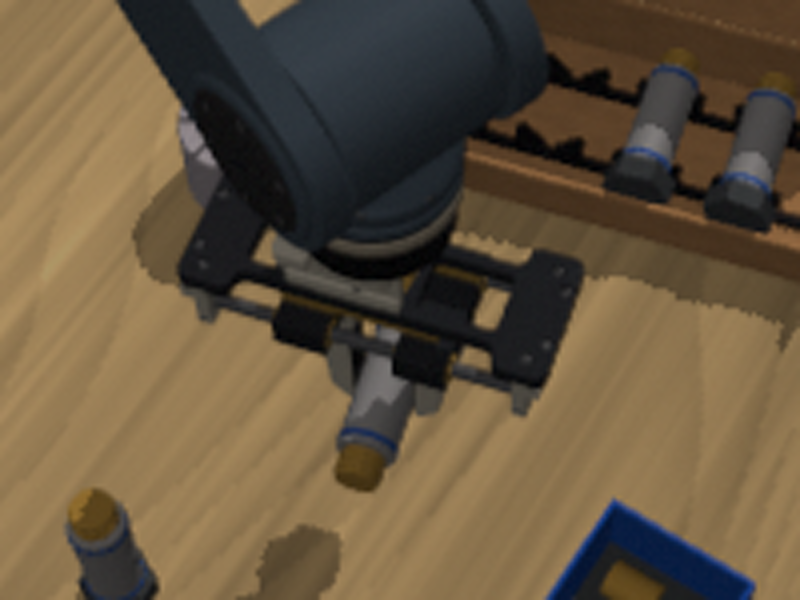

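>>> apply_moves(
  linear=[
    [0.08,0.005,-0.02],
    [0.17,0.01,-0.025],
    [0.26,0.015,-0.025],
    [0.35,0.02,-0.025],
    [0.44,0.025,-0.025],
    [0.52,0.031,-0.025],
    [0.548,0.031,-0.025],
    [0.548,0.031,-0.025],
  ],
  yaw=[0,0,0,0,0,0,0,0],
)

```text
time: 33.65
eef_pos: [0.5311, 0.1255, 0.1172]
ee_rot: [-0.001, 0.627, 0.779, -0.001]
ft_force: [-0.1, -0.6, -3.5]
opening: 0.343
```

```bash
python3 - <<'E'
from h import *
f=frame("scene","28");crop(f,200,50,420,240,3.5,"s28")
o=np.array([.565,.130]);a=np.radians(102.1);ex=np.array([np.cos(a),np.sin(a)]);ey=np.array([-ex[1],ex[0]])
c=o+ey*.032+ex*.001
go([c[0],c[1],0.021],np.radians(12.1))
E
```

```text
pos [0.5316 0.1243 0.1175] yang 12.24 t 33.7 F [ 0.1 -1.1 -2.8] open 0.334
{'lin': [-0.0008, 0.0041, 0.1929], 'yaw': 0.0008, 'q6': np.float64(-0.06893477717966873)}
```

View pics/s28.png

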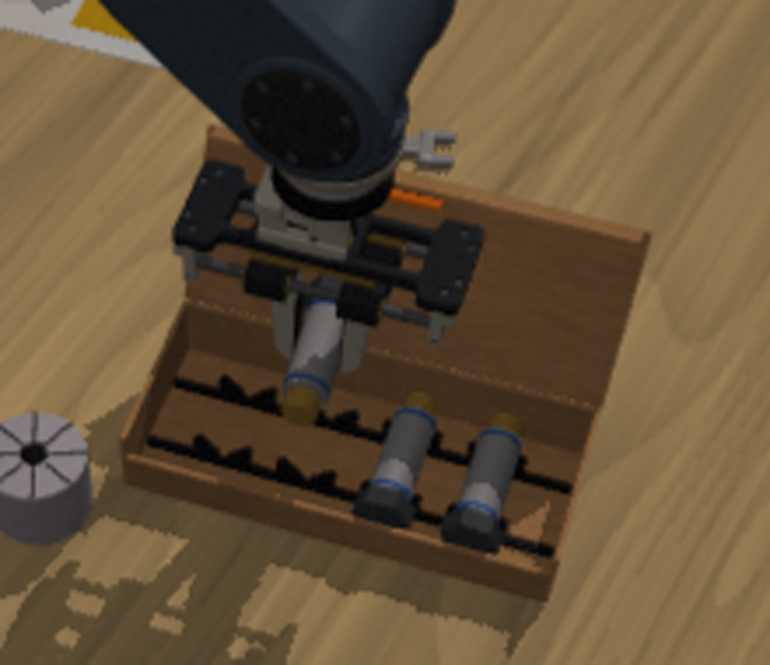

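>>> apply_moves(
  linear=[
    [0,0.004,0.06],
    [0,0.004,0.11],
    [0,0.004,0.15],
    [0,0.004,0.175],
    [0,0.004,0.185],
    [0,0.004,0.192],
    [0,0.004,0.192],
  ],
  yaw=[0,0,0,0,0,0,0],
)

```text
time: 34.4
eef_pos: [0.5348, 0.1244, 0.0232]
ee_rot: [0.0, 0.628, 0.778, 0.0]
ft_force: [-0.2, -0.4, -2.5]
opening: 0.338
```

>>> apply_moves(
  linear=[
    [0,0,0.002],
    [0,0,0.002],
  ],
  yaw=[0,0],
)

```text
time: 34.6
eef_pos: [0.5349, 0.1247, 0.0226]
ee_rot: [0.001, 0.628, 0.778, 0.001]
ft_force: [-0.3, -0.8, 3.1]
opening: 0.339
```

>>> apply_moves(
  linear=[
    [0,0,0],
    [0,0,0],
    [0,0,0],
    [0,0,-0.06],
    [0,0,-0.15],
    [0,0,-0.24],
    [0,0,-0.27],
    [0,0,-0.27],
  ],
  yaw=[0,0,0,0,0,0,0,0],
  gripper=0.02,
)

```text
time: 35.4
eef_pos: [0.5354, 0.1249, 0.1591]
ee_rot: [0.002, 0.628, 0.778, 0.002]
ft_force: [0.1, 0.3, -0.3]
opening: 0.507
```

```bash
python3 - <<'E'
from h import *
f=frame("scene","29");crop(f,100,50,340,380,2.0,"s29")
go([0.482,-0.282,0.16],np.radians(12.1))
E
```

```text
pos [0.5344 0.1247 0.1571] yang 12.16 t 35.45 F [-0.7 -0.6 -0.1] open 0.512
{'lin': [-0.7731, -0.2739, -0.0062], 'yaw': 0.0003, 'q6': np.float64(-0.06786247117381172)}
```

View pics/s29.png

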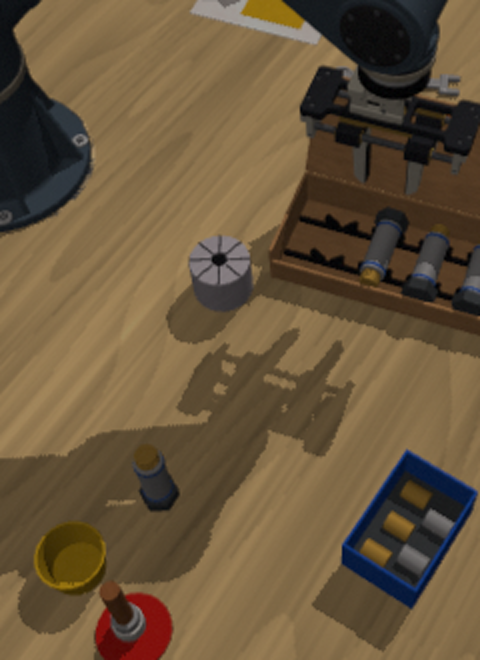

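Cradle 3 is loaded and c3 hasn't moved. Going to c3.

>>> apply_moves(
  linear=[
    [-0.095,-0.034,-0.006],
    [-0.19,-0.068,-0.006],
    [-0.285,-0.1,-0.006],
    [-0.38,-0.135,-0.006],
    [-0.475,-0.17,-0.006],
    [-0.57,-0.2,-0.006],
    [-0.665,-0.235,-0.006],
    [-0.76,-0.27,-0.006],
  ],
  yaw=[0,0,0,0,0,0,0,0],
)

```text
time: 36.25
eef_pos: [0.4814, -0.2734, 0.1577]
ee_rot: [-0.001, 0.628, 0.778, -0.0]
ft_force: [1.1, 0.2, -0.3]
opening: 0.511
```

>>> apply_moves(
  linear=[
    [0,0,0],
    [0,0,0],
  ],
  yaw=[0,0],
)

```text
time: 36.45
eef_pos: [0.4817, -0.2721, 0.1578]
ee_rot: [-0.002, 0.629, 0.777, -0.0]
ft_force: [-1.0, 1.3, 1.0]
opening: 0.508
```

```bash
python3 - <<'E'
from h import *
f=frame("scene","30");crop(f,80,200,340,380,3.0,"s30");g=frame("top","30");crop(g,150,130,310,300,4,"t30c")
go([0.483,-0.2825,0.067],np.radians(12.1))
E
```

```text
pos [ 0.4825 -0.2706  0.1585] yang 12.2 t 36.55 F [0.2 0.8 0.5] open 0.51
{'lin': [-0.0238, -0.0037, 0.1829], 'yaw': 0.0005, 'q6': np.float64(-0.8084348111094312)}
```

View pics/s30.png

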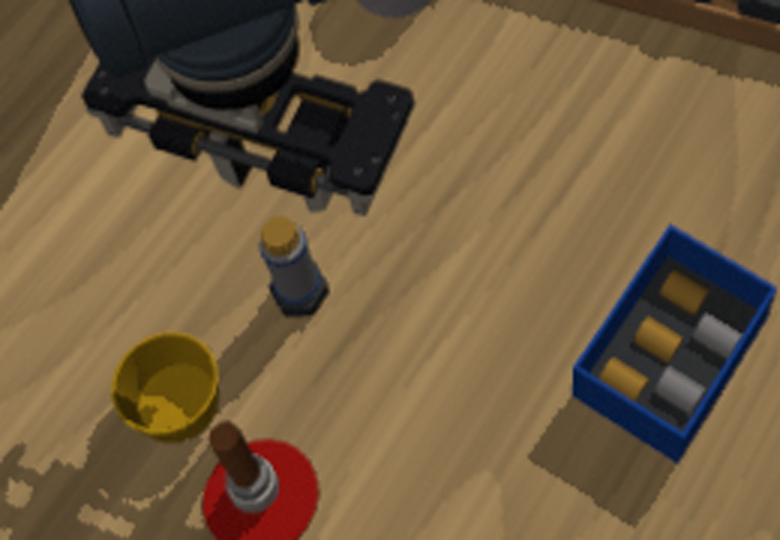

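View pics/t30c.png

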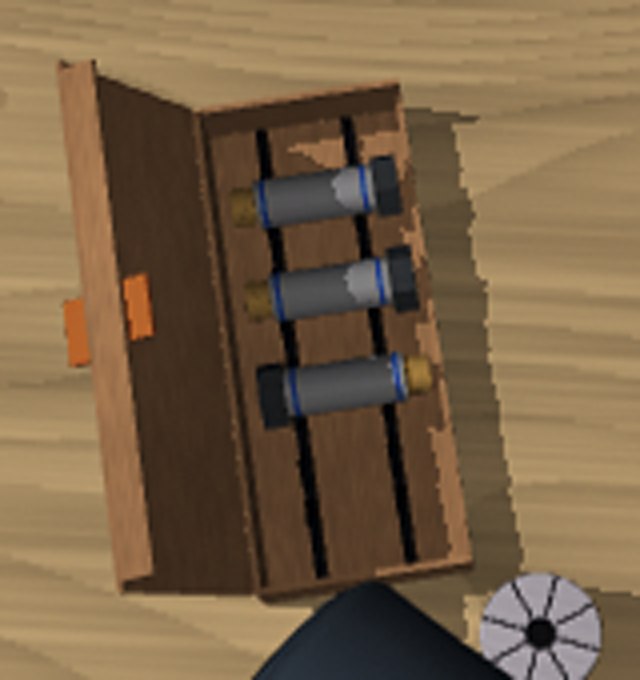

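```bash
python3 - <<'E'
from h import *
f=cv2.imread("pics/scene30.png");crop(f,225,120,375,225,5.2,"s30c")
g=cv2.imread("pics/top30.png");crop(g,190,140,275,280,5.5,"t30d")
E
```

```text
(no output)
```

View pics/s30c.png

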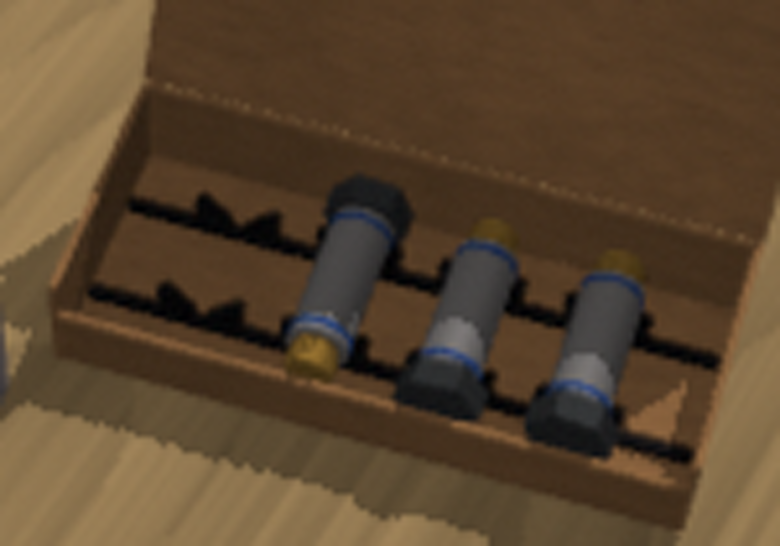

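View pics/t30d.png

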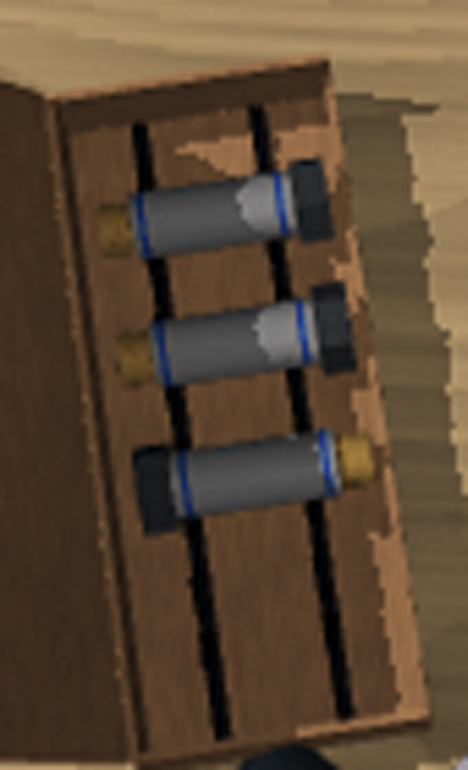

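Coupling offsets toward the front are about 2, 4.5 and 6 mm, so I'll nudge two of them back later. Now gripping c3.

>>> apply_moves(
  linear=[
    [-0.024,-0.004,0.0],
    [-0.024,-0.004,0.05],
    [-0.024,-0.004,0.12],
    [-0.024,-0.004,0.176],
    [-0.024,-0.004,0.176],
    [-0.024,-0.004,0.176],
  ],
  yaw=[0,0,0,0,0,0],
)

```text
time: 37.15
eef_pos: [0.4838, -0.2839, 0.0722]
ee_rot: [-0.0, 0.628, 0.778, -0.0]
ft_force: [0.2, -0.0, 0.4]
opening: 0.512
```

```bash
python3 - <<'E'
from h import *
f=frame("scene","31");crop(f,80,200,340,380,3.0,"s31")
go([0.483,-0.2825,0.07],np.radians(12.1))
E
```

```text
pos [ 0.4842 -0.2843  0.073 ] yang 12.2 t 37.2 F [-0.3 -0.3  0. ] open 0.51
{'lin': [0.004, -0.0015, 0.0059], 'yaw': 0.0005, 'q6': np.float64(-0.8266956053880775)}
```

View pics/s31.png

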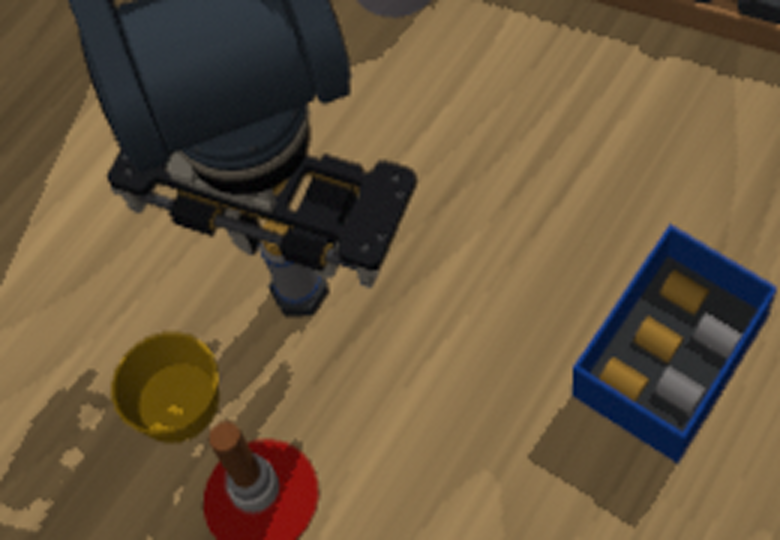

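>>> apply_moves(
  linear=[
    [0.003,0,0.004],
    [0.003,0,0.004],
    [0.003,0,0.004],
    [0.003,0,0.004],
    [0.003,0,0.004],
  ],
  yaw=[0,0,0,0,0],
  gripper=-1,
  newtons=3,
)

```text
time: 37.7
eef_pos: [0.483, -0.2828, 0.0702]
ee_rot: [0.0, 0.628, 0.778, -0.0]
ft_force: [-3.2, -0.1, 5.4]
opening: 0.342
```

>>> apply_moves(
  linear=[
    [0.006,0,0.004],
    [0.02,0,0.006],
    [0.035,0,0.007],
    [0.05,0,0.008],
    [0.064,0,0.009],
    [0.078,0,0.01],
    [0.092,0,0.013],
    [0.092,0,0.013],
  ],
  yaw=[0,0,0,0,0,0,0,0],
)

```text
time: 38.5
eef_pos: [0.4728, -0.2364, 0.0626]
ee_rot: [-0.001, 0.628, 0.778, -0.0]
ft_force: [-0.4, -0.1, -2.8]
opening: 0.354
```

```bash
python3 - <<'E'
from h import *
f=frame("scene","32");crop(f,80,200,340,380,3.0,"s32")
go()
E
```

```text
pos [ 0.4731 -0.237   0.0629] yang 12.19 t 38.55 F [-0.6 -1.3 -1.1] open 0.352
{}
```

View pics/s32.png

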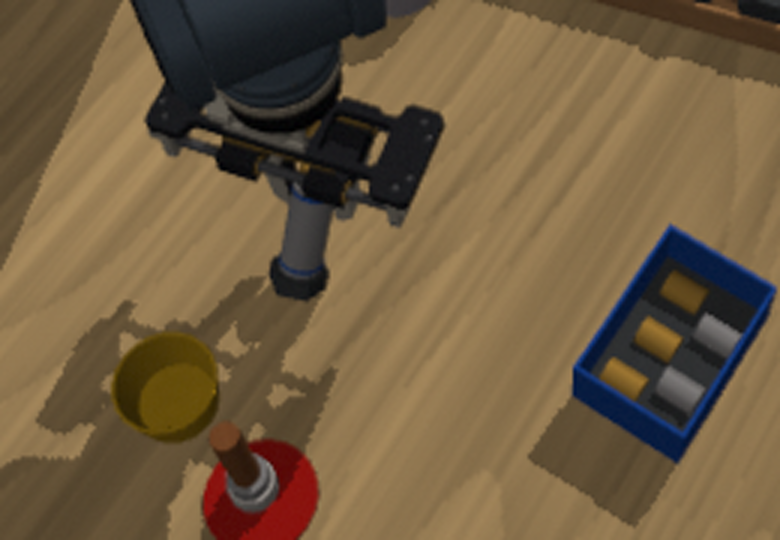

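Tilted about 30°. Continuing.

>>> apply_moves(
  linear=[
    [0.014,0,0.006],
    [0.028,0,0.014],
    [0.04,0,0.023],
    [0.052,0,0.033],
    [0.062,0,0.043],
    [0.072,0,0.055],
    [0.081,0,0.067],
    [0.088,0,0.079],
  ],
  yaw=[0,0,0,0,0,0,0,0],
)

```text
time: 39.35
eef_pos: [0.4639, -0.1942, 0.023]
ee_rot: [-0.0, 0.628, 0.778, -0.0]
ft_force: [-0.3, 2.1, -0.3]
opening: 0.365
```

>>> apply_moves(
  linear=[
    [0.007,0,0.012],
    [0.012,0,0.022],
    [0.016,0,0.034],
    [0.016,0,0.034],
  ],
  yaw=[0,0,0,0],
)

```text
time: 39.75
eef_pos: [0.462, -0.1865, 0.0059]
ee_rot: [-0.0, 0.628, 0.778, -0.0]
ft_force: [0.0, 1.4, -0.7]
opening: 0.364
```

```bash
python3 - <<'E'
from h import *
f=frame("scene","33");crop(f,120,180,320,330,4,"s33")
go()
p,R,_=tool();p[2]=.019
for a in(-.09,-.08,-.07): print(a,(proj("scene",p+R[:,0]*a)-[120,180]+.5)*4)
E
```

```text
pos [ 0.4623 -0.1867  0.0063] yang 12.16 t 39.8 F [ 0.4  1.9 -2. ] open 0.366
{}
-0.09 [244.64708544 447.42863751]
-0.08 [251.97285168 431.58192004]
-0.07 [259.23103735 415.88138933]
```

View pics/s33.png

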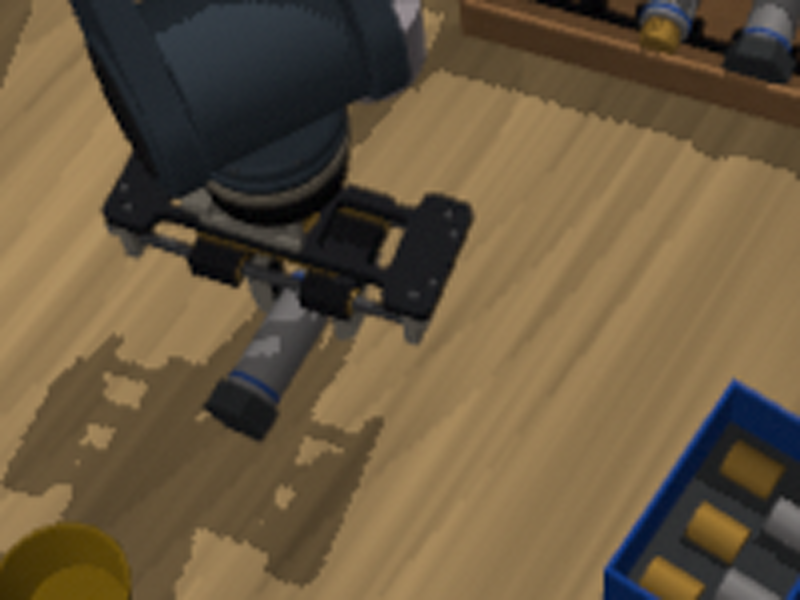

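>>> apply_moves(
  linear=[
    [0,0,0],
    [0,0,0],
    [-0.01,-0.002,0],
    [-0.035,-0.005,0],
    [-0.06,-0.005,0.0],
    [-0.06,-0.005,0.0],
    [-0.06,-0.005,0.0],
  ],
  yaw=[0,0,0,0,0,0,0],
  gripper=0.05,
)

```text
time: 40.5
eef_pos: [0.4662, -0.2171, 0.0066]
ee_rot: [-0.0, 0.629, 0.778, 0.0]
ft_force: [0.2, 0.1, -0.8]
opening: 0.525
```

>>> apply_moves(
  linear=[
    [0,0,0],
    [0,0,0],
    [0,0,0],
    [0,0,0],
    [0,0,-0.04],
    [0,0,-0.12],
    [0,0,-0.2],
    [0,0,-0.2],
  ],
  yaw=[0,0,0,0,0,0,0,0],
  gripper=-1,
  newtons=20,
)

```text
time: 41.3
eef_pos: [0.4684, -0.2176, 0.1108]
ee_rot: [0.004, 0.628, 0.778, 0.001]
ft_force: [-0.3, -0.4, -4.5]
opening: 0.345
```

```bash
python3 - <<'E'
from h import *
f=frame("scene","34");crop(f,120,180,320,330,4,"s34")
o=np.array([.565,.130]);a=np.radians(102.1);ex=np.array([np.cos(a),np.sin(a)]);ey=np.array([-ex[1],ex[0]])
c=o+ey*.096+ex*.004
go([c[0],c[1],0.13],np.radians(12.1))
p,R,_=tool();p[2]+=.013
for a in(-.055,-.039,0,.039): print(a,(proj("scene",p+R[:,0]*a)-[120,180]+.5)*4)
E
```

```text
pos [ 0.4671 -0.217   0.1082] yang 12.17 t 41.35 F [ 0.4 -0.1 -4.7] open 0.349
{'lin': [0.6452, 0.1457, -0.0448], 'yaw': 0.0004, 'q6': np.float64(-0.7376547263605399)}
-0.055 [217.76812592 360.38566776]
-0.039 [230.60386976 333.83555798]
0 [261.04565019 270.86822066]
0.039 [290.34289717 210.26829493]
```

View pics/s34.png

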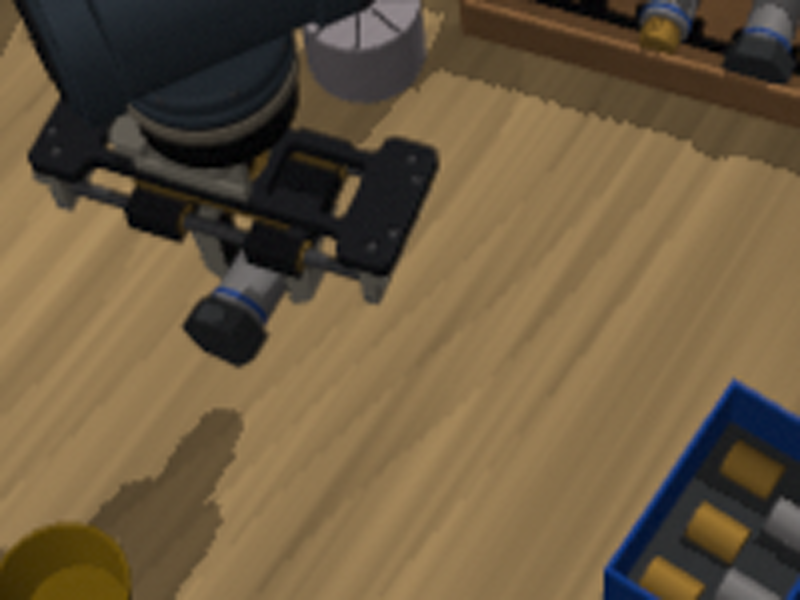

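```bash
python3 - <<'E'
from h import *
o=np.array([.565,.130]);a=np.radians(102.1);ex=np.array([np.cos(a),np.sin(a)]);ey=np.array([-ex[1],ex[0]])
c=o+ey*.096-ex*.008
go([c[0],c[1],0.13],np.radians(12.1))
E
```

```text
pos [ 0.4671 -0.217   0.1082] yang 12.17 t 41.35 F [ 0.4 -0.1 -4.7] open 0.349
{'lin': [0.6212, 0.1457, -0.0447], 'yaw': 0.0004, 'q6': np.float64(-0.7376547263605399)}
```

>>> apply_moves(
  linear=[
    [0.08,0.018,-0.045],
    [0.17,0.04,-0.045],
    [0.26,0.06,-0.045],
    [0.35,0.08,-0.045],
    [0.44,0.1,-0.045],
    [0.53,0.125,-0.045],
    [0.6,0.144,-0.045],
    [0.621,0.146,-0.045],
  ],
  yaw=[0,0,0,0,0,0,0,0],
)

```text
time: 42.15
eef_pos: [0.4711, 0.1051, 0.1274]
ee_rot: [-0.001, 0.627, 0.779, -0.001]
ft_force: [1.5, 0.4, -3.6]
opening: 0.344
```

```bash
python3 - <<'E'
from h import *
f=frame("scene","35");f=frame("scene","35");crop(f,200,50,420,240,3.5,"s35")
o=np.array([.565,.130]);a=np.radians(102.1);ex=np.array([np.cos(a),np.sin(a)]);ey=np.array([-ex[1],ex[0]])
c=o+ey*.096-ex*.008
go([c[0],c[1],0.024],np.radians(12.1))
E
```

```text
pos [0.4711 0.1033 0.1276] yang 12.3 t 42.25 F [ 0.7  0.6 -3.7] open 0.348
{'lin': [-0.0033, 0.0034, 0.2072], 'yaw': 0.0011, 'q6': np.float64(-0.09535889746014989)}
```

View pics/s35.png

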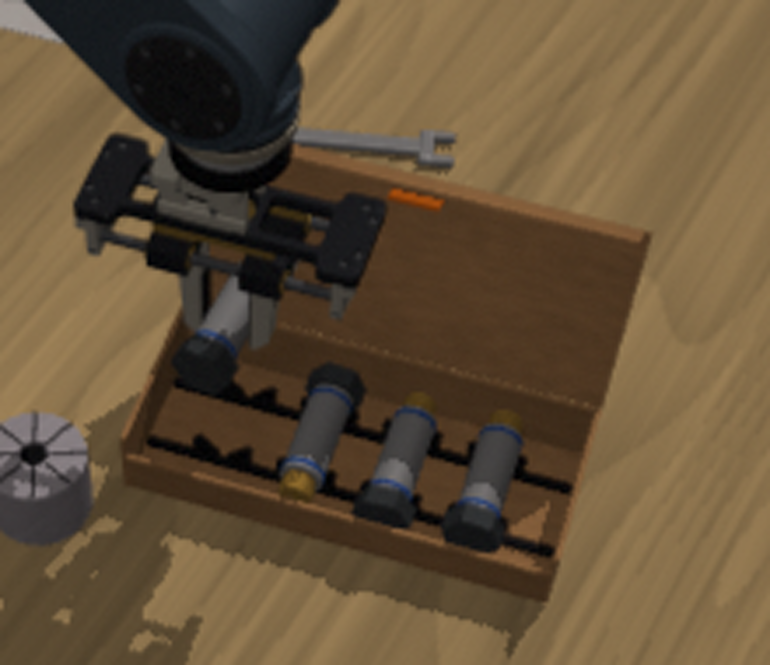

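>>> apply_moves(
  linear=[
    [-0.003,0.003,0.06],
    [-0.003,0.003,0.12],
    [-0.003,0.003,0.16],
    [-0.003,0.003,0.185],
    [-0.003,0.003,0.197],
    [-0.003,0.003,0.206],
    [-0.003,0.003,0.206],
  ],
  yaw=[-0.015,-0.015,-0.015,-0.015,-0.015,-0.015,-0.015],
)

```text
time: 42.95
eef_pos: [0.4742, 0.1009, 0.0263]
ee_rot: [0.0, 0.61, 0.793, 0.0]
ft_force: [0.0, -0.3, -4.8]
opening: 0.348
```

```bash
python3 - <<'E'
from h import *
f=frame("scene","36");crop(f,200,50,420,240,3.5,"s36")
go()
E
```

```text
pos [0.4743 0.101  0.0266] yang 14.85 t 43.0 F [-0.2  0.1 -4. ] open 0.344
{}
```

View pics/s36.png

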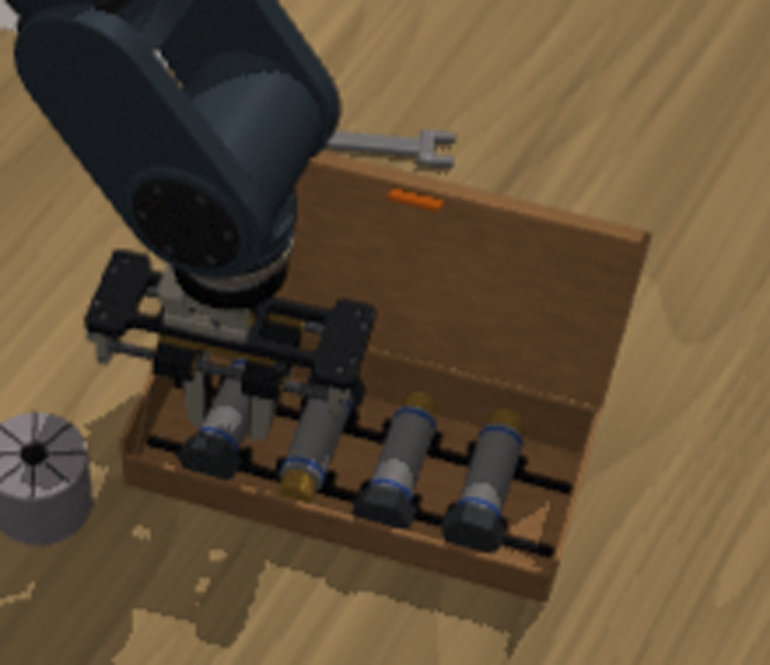

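>>> apply_moves(
  linear=[
    [0,0,0.004],
    [0,0,0.008],
    [0,0,0.01],
    [0,0,0.01],
  ],
  yaw=[0,0,0,0],
)

```text
time: 43.4
eef_pos: [0.4752, 0.1015, 0.0222]
ee_rot: [0.001, 0.61, 0.793, 0.001]
ft_force: [0.4, 1.9, 6.0]
opening: 0.341
```

Contact made. Release, rise and step across to cradle 3.

>>> apply_moves(
  linear=[
    [0,0,0],
    [0,0,0],
    [0,0,0],
    [0,0,-0.06],
    [0,0,-0.14],
    [0,0,-0.16],
    [0,0,-0.16],
  ],
  yaw=[0,0,0,0,0,0,0],
  gripper=0.0,
)

```text
time: 44.1
eef_pos: [0.4748, 0.1013, 0.1024]
ee_rot: [0.001, 0.61, 0.793, 0.001]
ft_force: [-0.9, -1.4, -0.2]
opening: 0.503
```

```bash
python3 - <<'E'
from h import *
f=frame("scene","37");crop(f,200,50,420,240,3.5,"s37")
o=np.array([.565,.130]);a=np.radians(102.1);ex=np.array([np.cos(a),np.sin(a)]);ey=np.array([-ex[1],ex[0]])
c=o+ey*.032-ex*.002
go([c[0],c[1],0.1],np.radians(12.1))
E
```

```text
pos [0.474  0.1011 0.1011] yang 14.86 t 44.15 F [ 0.7 -0.1 -0.1] open 0.5
{'lin': [0.0082, 0.1265, 0.0022], 'yaw': 0.0153, 'q6': np.float64(-0.14517062606520284)}
```

View pics/s37.png

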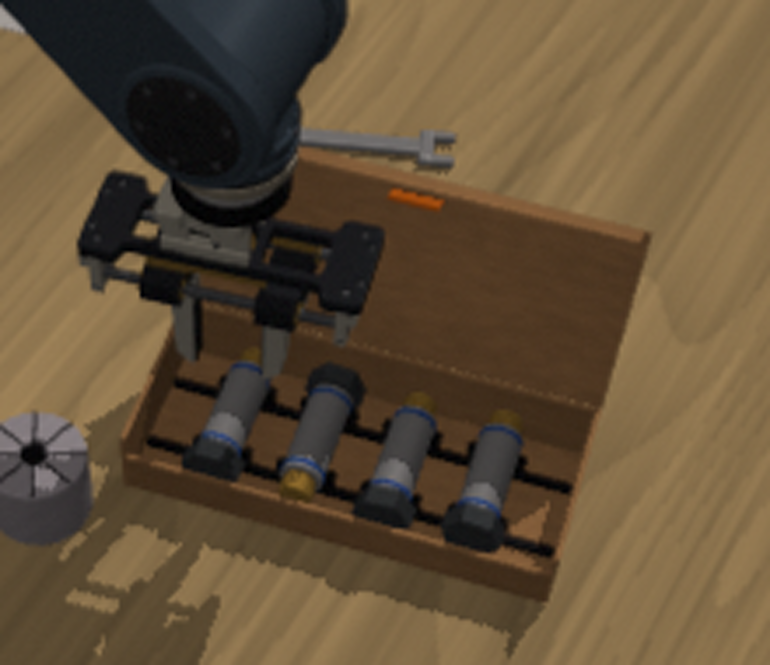

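>>> apply_moves(
  linear=[
    [0.008,0.06,0],
    [0.008,0.126,0],
    [0.008,0.126,0.06],
    [0.008,0.126,0.12],
    [0.008,0.126,0.157],
    [0.008,0.126,0.157],
    [0.008,0.126,0.157],
  ],
  yaw=[0.015,0.015,0.015,0.015,0.015,0.015,0.015],
)

```text
time: 44.85
eef_pos: [0.5333, 0.1211, 0.0219]
ee_rot: [-0.001, 0.628, 0.778, -0.001]
ft_force: [1.3, 0.5, 0.4]
opening: 0.498
```

>>> apply_moves(
  linear=[
    [0,0,0],
    [0,0,0],
    [0,0,0],
    [0,0,0],
    [0,0,-0.01],
    [0.006,0,-0.014],
    [0.01,0,-0.014],
    [0.01,0,-0.014],
  ],
  yaw=[0,0,0,0,0,0,0,0],
  gripper=-1,
  newtons=15,
)

```text
time: 45.65
eef_pos: [0.5324, 0.1263, 0.0296]
ee_rot: [-0.0, 0.628, 0.778, -0.0]
ft_force: [0.5, -0.2, -4.2]
opening: 0.338
```

>>> apply_moves(
  linear=[
    [0,0,0.006],
    [0,0,0.011],
    [0,0,0.013],
    [0,0,0.013],
  ],
  yaw=[0,0,0,0],
)

```text
time: 46.05
eef_pos: [0.5345, 0.1263, 0.0241]
ee_rot: [0.001, 0.628, 0.778, 0.001]
ft_force: [2.2, 1.9, 6.3]
opening: 0.337
```

Now the same for cradle 2, about 3.5 mm.

>>> apply_moves(
  linear=[
    [0,0,0],
    [0,0,0],
    [0,0,0],
    [0,0,-0.06],
    [0,0,-0.14],
    [-0.006,0.06,-0.14],
    [-0.01,0.128,-0.14],
    [-0.01,0.128,-0.14],
  ],
  yaw=[0,0,0,0,0,0,0,0],
  gripper=0.0,
)

```text
time: 46.85
eef_pos: [0.5993, 0.1349, 0.0935]
ee_rot: [0.001, 0.628, 0.778, 0.001]
ft_force: [-0.8, 0.2, -1.0]
opening: 0.505
```

```bash
python3 - <<'E'
from h import *
f=frame("scene","38");crop(f,225,120,375,225,5.2,"s38")
o=np.array([.565,.130]);a=np.radians(102.1);ex=np.array([np.cos(a),np.sin(a)]);ey=np.array([-ex[1],ex[0]])
c=o-ey*.032-ex*.002
go([c[0],c[1],0.021],np.radians(12.1))
E
```

```text
pos [0.5972 0.1347 0.0928] yang 12.15 t 46.9 F [-0.3 -0.3 -0.2] open 0.496
{'lin': [0.0003, -0.0009, 0.1436], 'yaw': 0.0003, 'q6': np.float64(-0.06632219065467254)}
```

View pics/s38.png

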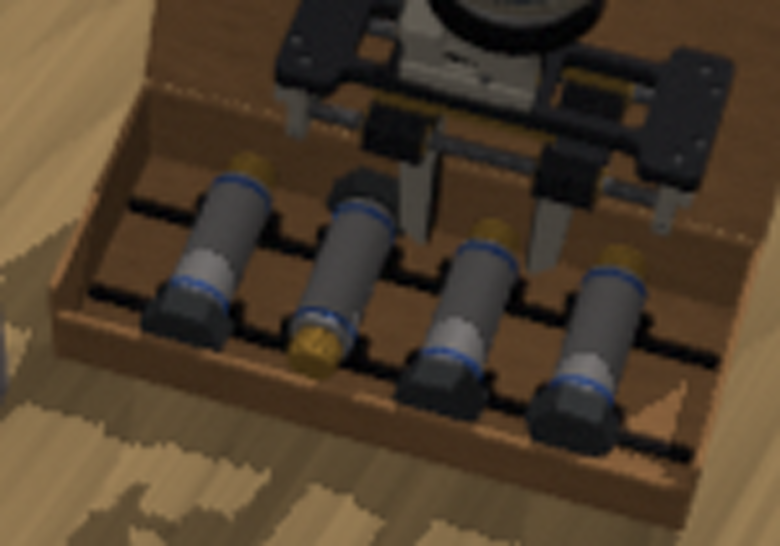

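>>> apply_moves(
  linear=[
    [0,0,0.05],
    [0,0,0.1],
    [0,0,0.143],
    [0,0,0.143],
    [0,0,0.143],
  ],
  yaw=[0,0,0,0,0],
)

```text
time: 47.4
eef_pos: [0.5959, 0.1346, 0.0219]
ee_rot: [-0.0, 0.628, 0.778, -0.0]
ft_force: [0.1, 0.4, 0.3]
opening: 0.498
```

>>> apply_moves(
  linear=[
    [0,0,0],
    [0,0,0],
    [0,0,0],
    [0,0,0],
    [0,0,-0.01],
    [0.004,0,-0.014],
    [0.007,0,-0.014],
    [0.007,0,-0.014],
  ],
  yaw=[0,0,0,0,0,0,0,0],
  gripper=-1,
  newtons=15,
)

```text
time: 48.2
eef_pos: [0.5953, 0.1383, 0.0286]
ee_rot: [-0.0, 0.628, 0.778, -0.0]
ft_force: [-0.6, -0.1, -3.3]
opening: 0.339
```

>>> apply_moves(
  linear=[
    [0,0,0.006],
    [0,0,0.011],
    [0,0,0.013],
    [0,0,0.013],
  ],
  yaw=[0,0,0,0],
)

```text
time: 48.6
eef_pos: [0.5975, 0.1384, 0.0234]
ee_rot: [0.001, 0.628, 0.778, 0.002]
ft_force: [2.6, 1.2, 6.6]
opening: 0.341
```

>>> apply_moves(
  linear=[
    [0,0,0],
    [0,0,0],
    [0,0,0],
    [0,0,-0.06],
    [0,0,-0.14],
    [0,0,-0.24],
    [0,0,-0.34],
    [0,0,-0.4],
  ],
  yaw=[0,0,0,0,0,0,0,0],
  gripper=0.0,
)

```text
time: 49.4
eef_pos: [0.5963, 0.1382, 0.2261]
ee_rot: [0.001, 0.628, 0.778, 0.001]
ft_force: [0.3, 0.6, 0.2]
opening: 0.5
```

```bash
python3 - <<'E'
from h import *
f=frame("scene","39");crop(f,225,80,375,225,4.0,"s39")
g=frame("top","39")
go()
E
```

```text
pos [0.5974 0.1383 0.2268] yang 12.16 t 49.5 F [0.2 0.6 0.1] open 0.501
{}
```

View pics/s39.png

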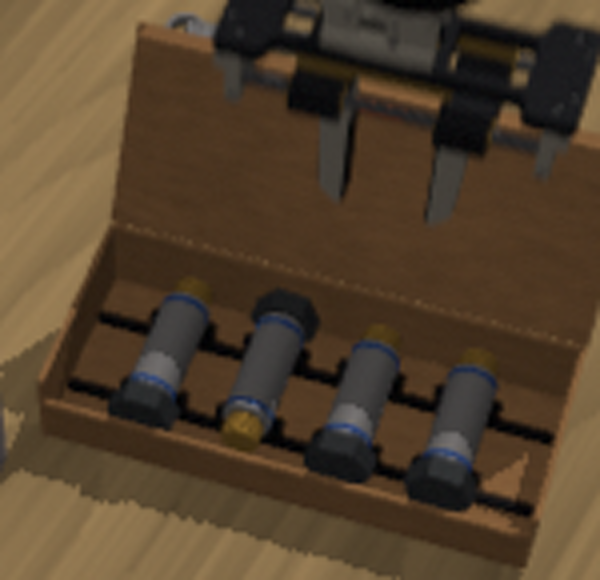

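View pics/top39.png

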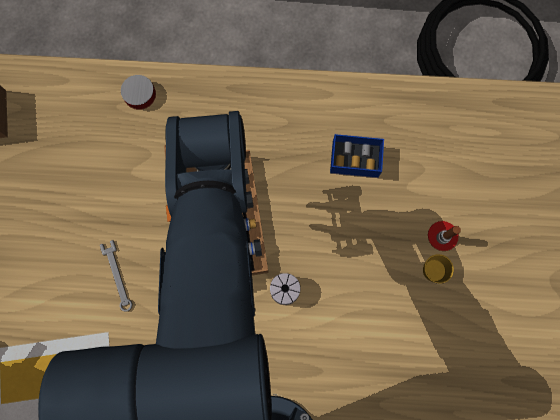

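All four couplings lie across both supports. Now the lid: go behind it, off to the side of the pull tab, with the fingers shut.

```bash
cat >> h.py <<'E'
o=np.array([.565,.130]);_a=np.radians(102.1);ex=np.array([np.cos(_a),np.sin(_a)]);ey=np.array([-ex[1],ex[0]])
def cart(x,y): return o+ex*x+ey*y
def incart():
    p=tool()[0];d=p[:2]-o;print("carton",(d@ex).round(4),(d@ey).round(4),"z",p[2].round(4))
E
python3 - <<'E'
from h import *
c=cart(.175,-.045);incart()
go([c[0],c[1],0.25],np.radians(12.1))
E
```

```text
carton 0.0014 -0.0334 z 0.2268
pos [0.5974 0.1383 0.2268] yang 12.16 t 49.5 F [0.2 0.6 0.1] open 0.501
{'lin': [0.3472, 0.0239, -0.0463], 'yaw': 0.0003, 'q6': np.float64(-0.060528585383755204)}
```

>>> apply_moves(
  linear=[
    [0,0.024,-0.046],
    [0.08,0.024,-0.046],
    [0.17,0.024,-0.046],
    [0.26,0.024,-0.046],
    [0.347,0.024,-0.046],
    [0.347,0.024,-0.046],
    [0.347,0.024,-0.046],
  ],
  yaw=[0,0,0,0,0,0,0],
  gripper=-1,
  newtons=20,
)

```text
time: 50.2
eef_pos: [0.5702, 0.3106, 0.2438]
ee_rot: [-0.0, 0.628, 0.779, -0.001]
ft_force: [0.2, -0.5, 0.1]
opening: 0.007
```

>>> apply_moves(
  linear=[
    [0,0,0.08],
    [0,0,0.16],
    [0,0,0.228],
    [0,0,0.228],
    [0,0,0.228],
  ],
  yaw=[0,0,0,0,0],
)

```text
time: 50.7
eef_pos: [0.5714, 0.3093, 0.1317]
ee_rot: [-0.0, 0.629, 0.778, -0.0]
ft_force: [-0.1, -0.3, 0.9]
opening: 0.006
```

```bash
python3 - <<'E'
from h import *
f=frame("scene","40");crop(f,200,30,420,240,3.5,"s40")
g=frame("top","40");crop(g,100,80,320,300,3,"t40")
go();incart()
E
```

```text
pos [0.5721 0.3101 0.1334] yang 12.12 t 50.8 F [ 0.7 -0.3  0.5] open 0.004
{}
carton 0.1746 -0.0447 z 0.1334
```

View pics/s40.png

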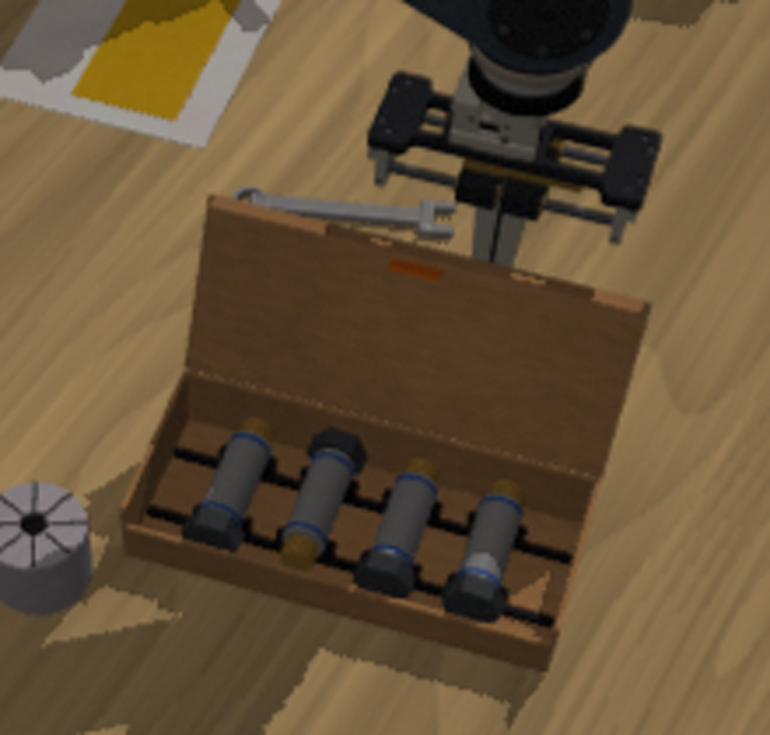

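View pics/t40.png

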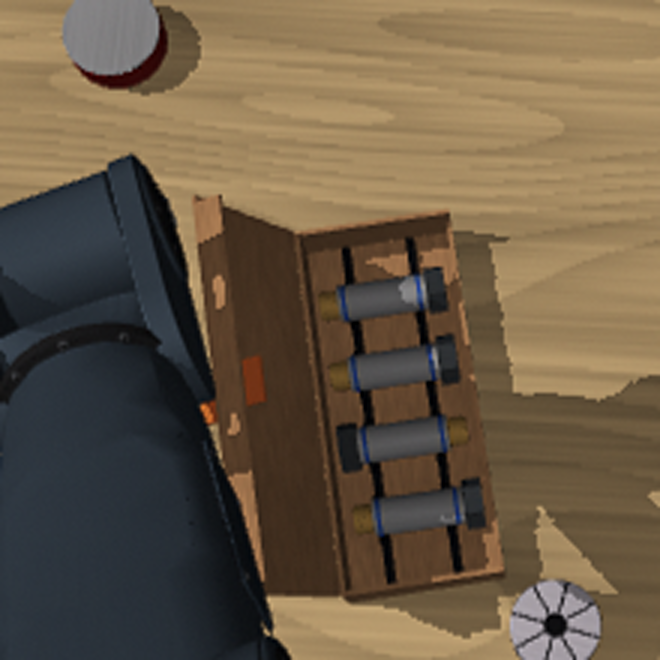

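The top view shows all four seated and the fingers behind the lid. Pushing.

>>> apply_moves(
  linear=[
    [-0.03,0,0],
    [-0.06,0,0],
    [-0.085,0,0],
    [-0.11,0,0],
    [-0.135,0,0],
    [-0.16,0,0],
    [-0.18,0,0],
    [-0.2,0,0],
  ],
  yaw=[0,0,0,0,0,0,0,0],
)

```text
time: 51.6
eef_pos: [0.5921, 0.2116, 0.1312]
ee_rot: [-0.0, 0.628, 0.778, -0.0]
ft_force: [-0.7, 1.3, -0.8]
opening: 0.009
```

```bash
python3 - <<'E'
from h import *
f=frame("scene","41");crop(f,200,30,420,240,3.5,"s41")
go();incart()
E
```

```text
pos [0.5924 0.2104 0.131 ] yang 12.11 t 51.65 F [ 0.8 -0.7  0. ] open 0.004
{}
carton 0.0729 -0.0436 z 0.131
```

View pics/s41.png

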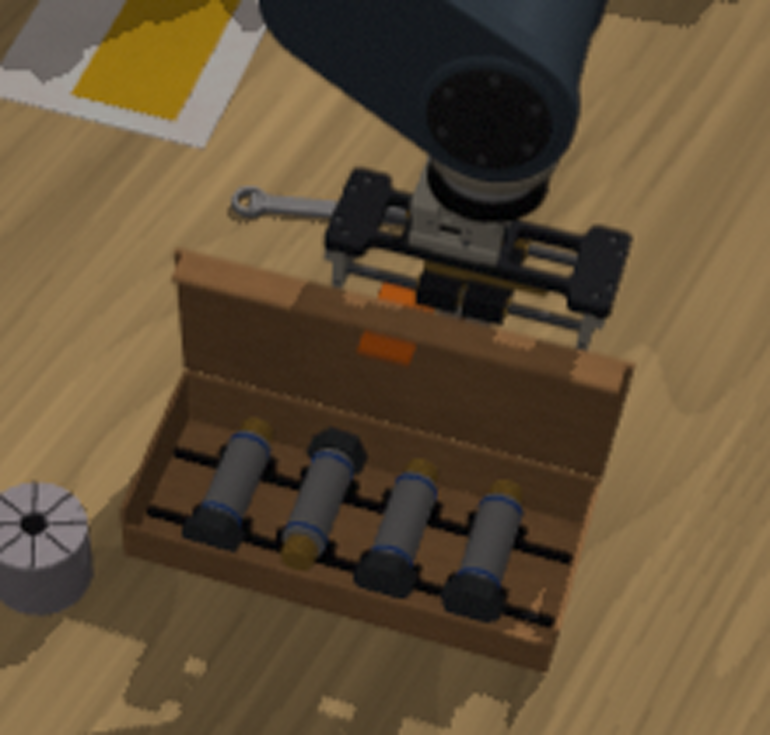

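>>> apply_moves(
  linear=[
    [-0.02,0,0],
    [-0.04,0,0],
    [-0.06,0,0],
    [-0.08,0,0],
    [-0.1,0,0],
    [-0.12,0,0.0],
    [-0.136,0,0.0],
    [-0.136,0,0.0],
  ],
  yaw=[0,0,0,0,0,0,0,0],
)

```text
time: 52.45
eef_pos: [0.6066, 0.1448, 0.1313]
ee_rot: [0.0, 0.629, 0.778, -0.0]
ft_force: [-0.7, -0.1, -0.5]
opening: 0.005
```

```bash
python3 - <<'E'
from h import *
f=frame("scene","42");crop(f,200,30,420,240,3.5,"s42")
go();incart()
E
```

```text
pos [0.6065 0.1454 0.1312] yang 12.12 t 52.5 F [-0.1  0.2  0. ] open 0.008
{}
carton 0.0063 -0.0438 z 0.1312
```

View pics/s42.png

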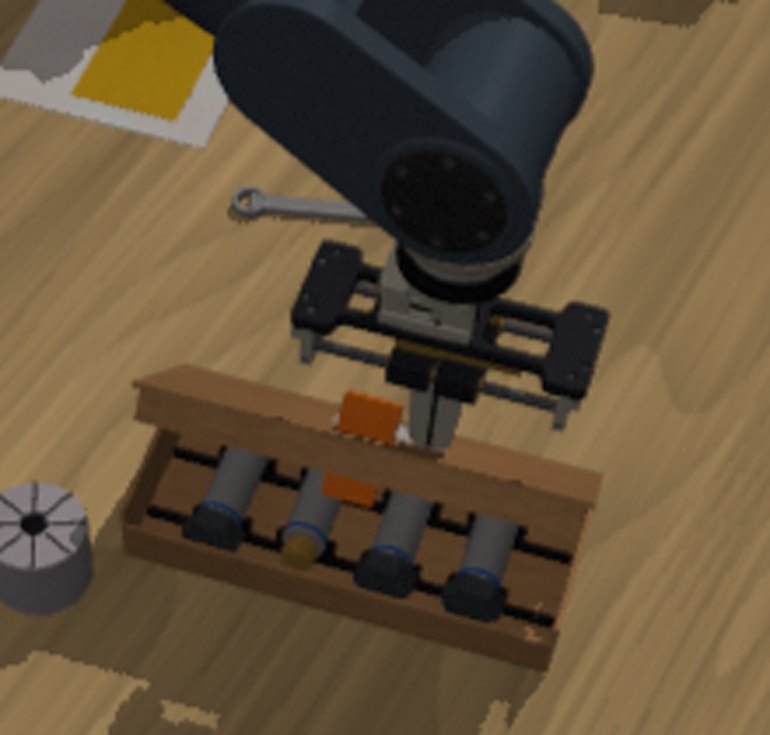

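>>> apply_moves(
  linear=[
    [-0.016,0,0.004],
    [-0.03,0,0.012],
    [-0.04,0,0.025],
    [-0.048,0,0.039],
    [-0.055,0,0.055],
    [-0.062,0,0.07],
    [-0.067,0,0.087],
    [-0.072,0,0.104],
  ],
  yaw=[0,0,0,0,0,0,0,0],
)

```text
time: 53.3
eef_pos: [0.6138, 0.1106, 0.0783]
ee_rot: [-0.0, 0.628, 0.778, -0.0]
ft_force: [-0.8, 1.1, -0.4]
opening: 0.002
```

```bash
python3 - <<'E'
from h import *
f=frame("scene","43");crop(f,200,30,420,240,3.5,"s43")
go();incart()
E
```

```text
pos [0.6131 0.1103 0.0769] yang 12.15 t 53.35 F [-1.  -0.  -0.6] open 0.007
{}
carton -0.0294 -0.0429 z 0.0769
```

View pics/s43.png

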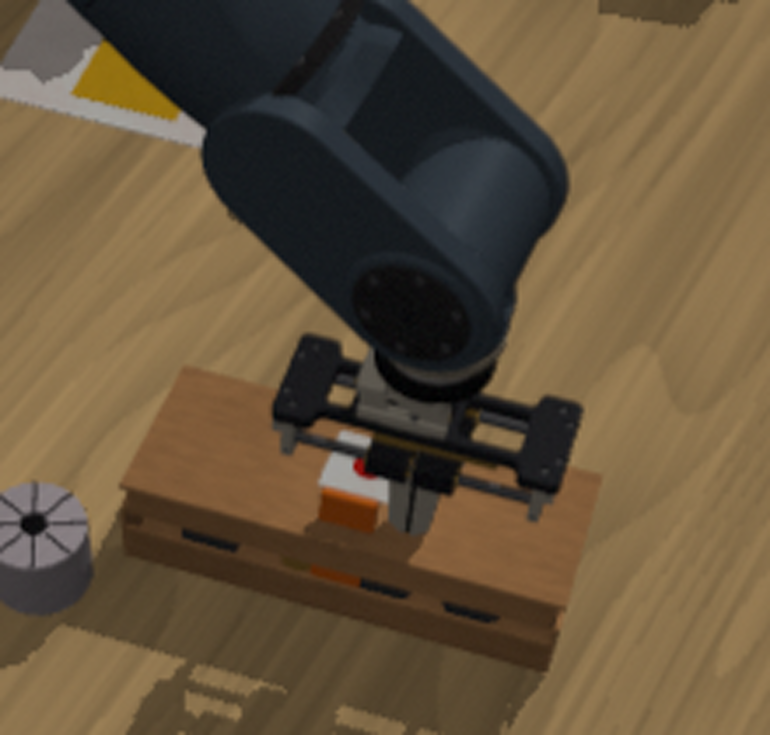

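Nearly shut. Pressing down the rest.

>>> apply_moves(
  linear=[
    [-0.004,0,0.01],
    [-0.005,0,0.018],
    [-0.006,0,0.025],
    [-0.006,0,0.03],
    [-0.006,0,0.03],
  ],
  yaw=[0,0,0,0,0],
)

```text
time: 53.85
eef_pos: [0.6144, 0.1079, 0.0639]
ee_rot: [-0.0, 0.628, 0.778, -0.0]
ft_force: [0.1, -0.8, -0.4]
opening: 0.005
```

>>> apply_moves(
  linear=[
    [0,0,0.003],
    [0,0,0.006],
    [0,0,0.008],
    [0,0,0.008],
  ],
  yaw=[0,0,0,0],
)

```text
time: 54.25
eef_pos: [0.6148, 0.1079, 0.0625]
ee_rot: [0.0, 0.628, 0.778, 0.0]
ft_force: [-8.9, -1.5, 22.6]
opening: 0.008
```

```bash
python3 - <<'E'
from h import *
f=frame("scene","44");crop(f,200,80,420,240,3.5,"s44")
go();incart()
E
```

```text
pos [0.6148 0.1079 0.0625] yang 12.17 t 54.3 F [-8.3 -1.  23.3] open 0.009
{}
carton -0.032 -0.0441 z 0.0625
```

View pics/s44.png

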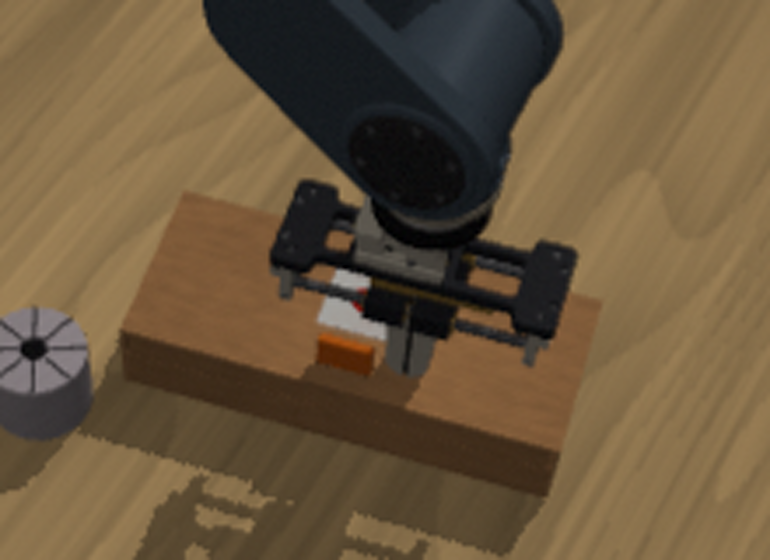

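The lid is shut flat: 23 N of contact at z=0.0625, with the front panel flush. Now to measure the dauber, pot and red spot.

>>> apply_moves(
  linear=[
    [0,0,-0.05],
    [0,0,-0.14],
    [0,0,-0.24],
    [-0.08,0,-0.28],
    [-0.17,0,-0.28],
    [-0.26,0,-0.28],
    [-0.35,0,-0.28],
    [-0.44,0,-0.28],
  ],
  yaw=[0,0,0,0,0,0,0,0],
  gripper=-0.2,
)

```text
time: 55.1
eef_pos: [0.661, -0.109, 0.2004]
ee_rot: [0.0, 0.628, 0.778, 0.0]
ft_force: [-0.5, 0.9, 0.1]
opening: 0.402
```

```bash
python3 - <<'E'
from h import *
f=frame("scene","45");crop(f,100,290,220,400,6.5,"s45d");crop(f,220,100,380,230,5,"s45m")
g=frame("top","45");crop(g,400,200,490,300,7,"t45d");crop(g,160,130,290,300,4.5,"t45m")
go()
E
```

```text
pos [ 0.6612 -0.1122  0.2   ] yang 11.91 t 55.2 F [-0.2  0.7 -0.5] open 0.4
{}
```

View pics/s45d.png

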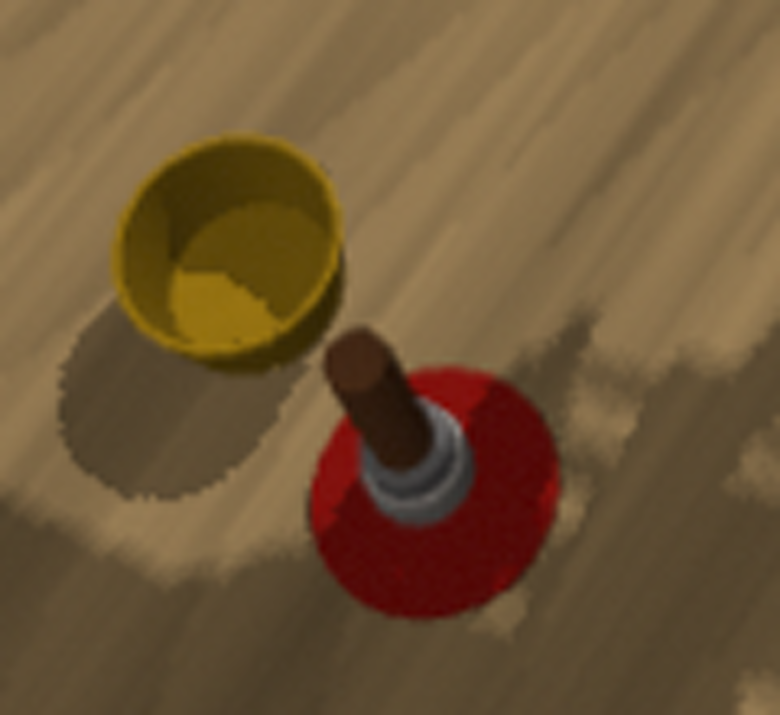

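View pics/t45d.png

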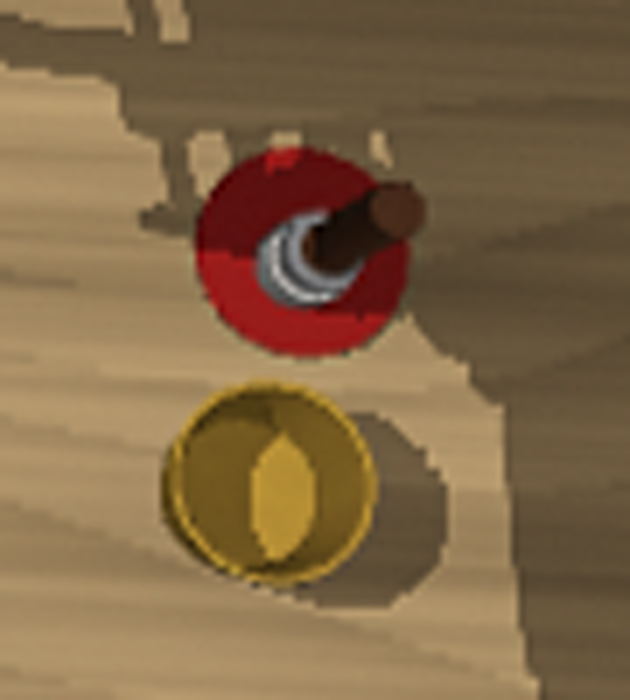

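View pics/s45m.png

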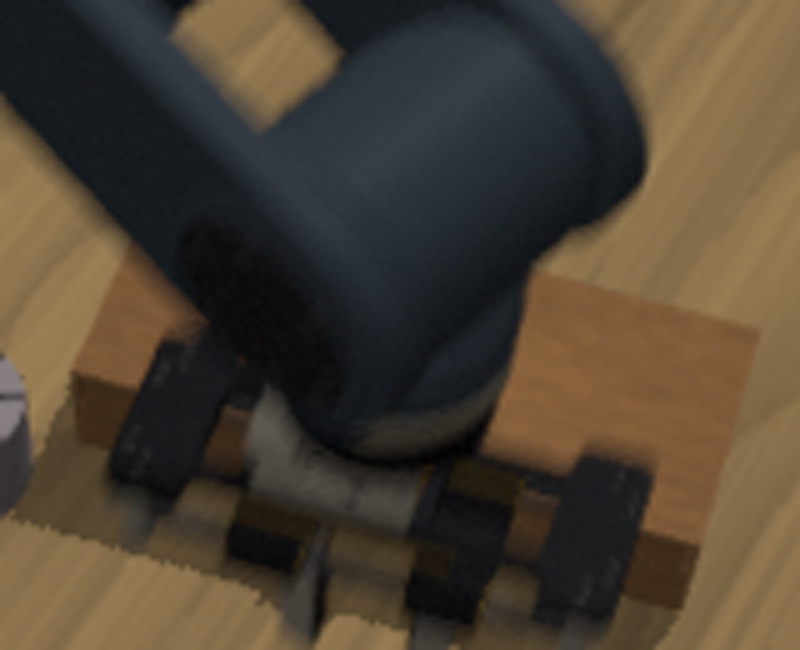

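View pics/t45m.png

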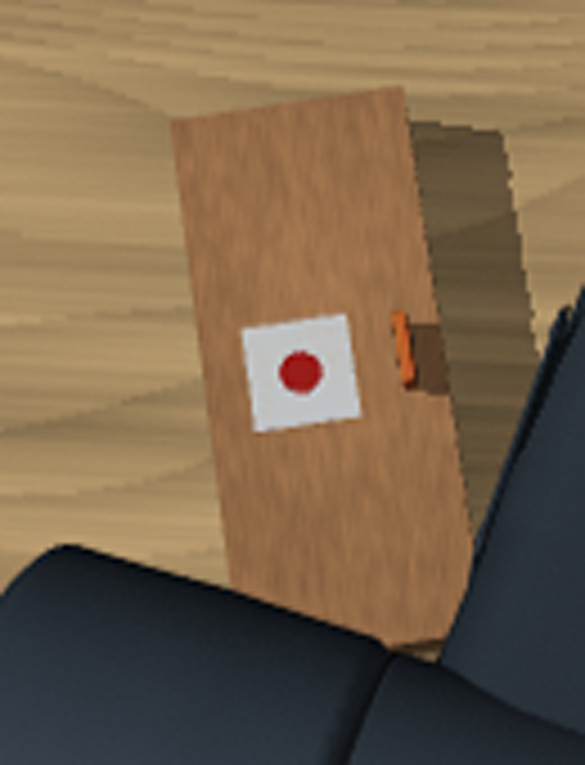

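```bash
python3 - <<'E'
from h import *
S=lambda x,y:((x+.5)/6.5-.5+100,(y+.5)/6.5-.5+290)
T=lambda x,y:((x+.5)/7-.5+400,(y+.5)/7-.5+200)
M=lambda x,y:((x+.5)/4.5-.5+160,(y+.5)/4.5-.5+130)
S4=lambda x,y:((x+.5)/3.5-.5+200,(y+.5)/3.5-.5+80)
print("handle",tri(S(361,357),T(400,209)),plane("scene",S(361,357),.124),plane("top",T(400,209),.124))
print("mat",plane("scene",S(434,493),.004),plane("top",T(303,252),.004),tri(S(434,493),T(303,252)))
print("pot",tri(S(230,243),T(273,483)),plane("scene",S(230,243),.045),plane("top",T(273,483),.045))
print("spot top",plane("top",M(301,372),.062)); print("expect",cart(.013,0))
f=cv2.imread("pics/scene45.png")
go([.54,-.416,.2],np.radians(12.1))
E
```

```text
handle (array([ 0.54075501, -0.41634803,  0.1234979 ]), np.float64(0.004096950367040583)) [ 0.54233118 -0.41491458  0.124     ] [ 0.53937049 -0.41780362  0.124     ]
mat [ 0.54785728 -0.41932192  0.004     ] [ 0.54550056 -0.41943814  0.004     ] (array([ 0.54651454, -0.41957067,  0.00137379]), np.float64(0.0016188013255437445))
pot (array([ 0.45426466, -0.39538693,  0.04249645]), np.float64(0.003002151905773895)) [ 0.45630893 -0.39468684  0.045     ] [ 0.45301086 -0.39587541  0.045     ]
spot top [0.56355082 0.14439169 0.062     ]
expect [0.56227496 0.14271118]
pos [ 0.6612 -0.1122  0.2   ] yang 11.91 t 55.2 F [-0.2  0.7 -0.5] open 0.4
{'lin': [-0.5445, -0.3626, 0.0004], 'yaw': -0.0011, 'q6': np.float64(-0.44457246173964)}
```

>>> apply_moves(
  linear=[
    [-0.08,-0.05,0],
    [-0.16,-0.105,0],
    [-0.24,-0.16,0],
    [-0.32,-0.21,0],
    [-0.4,-0.265,0],
    [-0.48,-0.32,0],
    [-0.544,-0.362,0],
    [-0.544,-0.362,0],
  ],
  yaw=[0,0,0,0,0,0,0,0],
)

```text
time: 56.0
eef_pos: [0.5393, -0.4147, 0.2]
ee_rot: [0.0, 0.63, 0.777, -0.0]
ft_force: [0.4, 0.2, -0.4]
opening: 0.398
```

```bash
python3 - <<'E'
from h import *
f=frame("scene","46")
f=frame("scene","46");crop(f,80,220,280,400,4,"s46");crop(f,220,100,380,230,5,"s46m")
go([.5405,-.4165,.078],np.radians(12.1))
E
```

```text
pos [ 0.5411 -0.411   0.2001] yang 12.1 t 56.1 F [ 1.  -0.1  0.1] open 0.401
{'lin': [-0.0106, -0.0036, 0.2441], 'yaw': 0.0, 'q6': np.float64(-0.9295361604185826)}
```

View pics/s46.png

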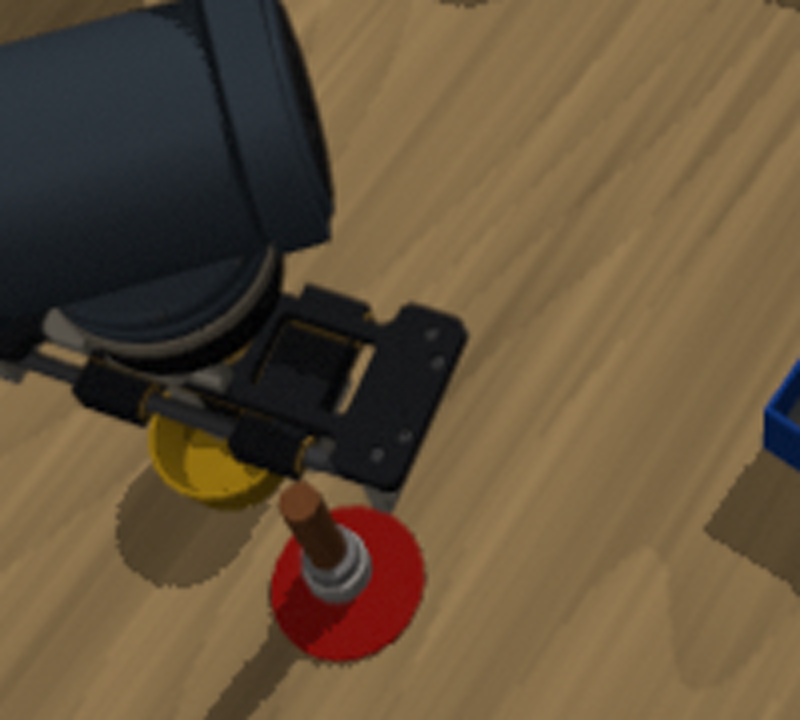

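View pics/s46m.png

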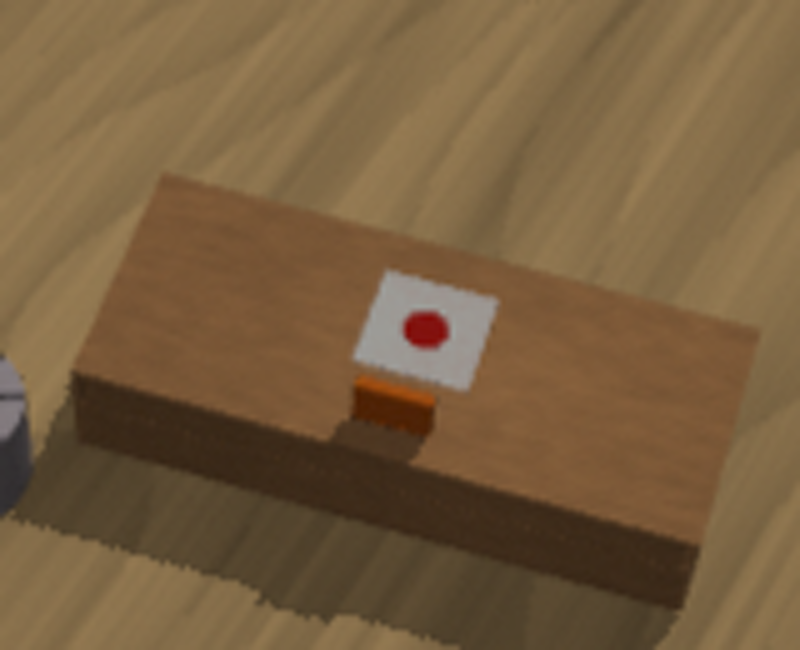

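>>> apply_moves(
  linear=[
    [-0.01,-0.003,0.0],
    [-0.01,-0.003,0.05],
    [-0.01,-0.003,0.13],
    [-0.01,-0.003,0.2],
    [-0.01,-0.003,0.24],
    [-0.01,-0.003,0.24],
    [-0.01,-0.003,0.24],
  ],
  yaw=[0,0,0,0,0,0,0],
)

```text
time: 56.8
eef_pos: [0.5416, -0.4159, 0.081]
ee_rot: [0.0, 0.628, 0.778, 0.0]
ft_force: [0.3, -0.1, 0.7]
opening: 0.401
```

```bash
python3 - <<'E'
from h import *
f=frame("scene","47");crop(f,80,220,280,400,4,"s47")
go([.5405,-.4165,.078],np.radians(12.1))
M=lambda x,y:((x+.5)/4.5-.5+160,(y+.5)/4.5-.5+130)
print(tri((426.5/5-.5+220,330.5/5-.5+100),M(301,372)))
E
```

```text
pos [ 0.5418 -0.4164  0.0818] yang 12.21 t 56.85 F [ 0.7 -0.5  0.4] open 0.403
{'lin': [0.0003, -0.0027, 0.0076], 'yaw': 0.0006, 'q6': np.float64(-0.936550838488164)}
(array([0.56394723, 0.14484256, 0.06358074]), np.float64(0.0018836430140027768))
```

View pics/s47.png

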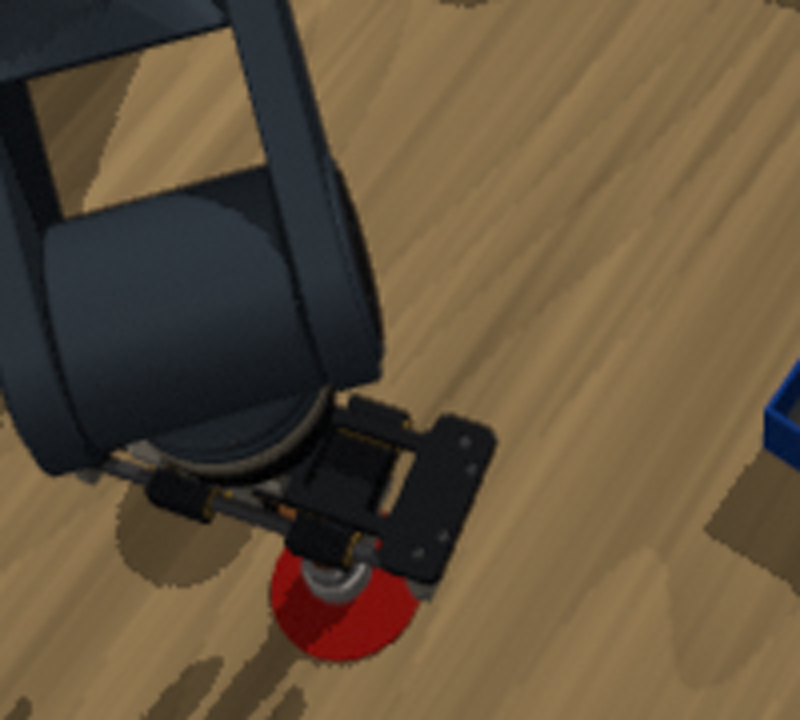

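>>> apply_moves(
  linear=[
    [0,-0.002,0.004],
    [0,-0.002,0.004],
    [0,-0.002,0.004],
    [0,-0.002,0.004],
    [0,-0.002,0.004],
  ],
  yaw=[0,0,0,0,0],
  gripper=-1,
  newtons=25,
)

```text
time: 57.35
eef_pos: [0.54, -0.4169, 0.0789]
ee_rot: [0.0, 0.628, 0.778, -0.0]
ft_force: [-0.9, 1.1, 4.7]
opening: 0.212
```

```bash
python3 - <<'E'
from h import *
go([.4545,-.3955,.16],np.radians(12.1))
E
```

```text
pos [ 0.54   -0.4169  0.0789] yang 12.16 t 57.35 F [-0.9  1.1  4.7] open 0.212
{'lin': [0.0777, -0.1582, -0.1624], 'yaw': 0.0003, 'q6': np.float64(-0.9377835079990186)}
```

>>> apply_moves(
  linear=[
    [0,0,-0.05],
    [0,0,-0.12],
    [0,0,-0.162],
    [0.03,-0.07,-0.162],
    [0.077,-0.158,-0.162],
    [0.077,-0.158,-0.162],
    [0.077,-0.158,-0.162],
  ],
  yaw=[0,0,0,0,0,0,0],
)

```text
time: 58.05
eef_pos: [0.454, -0.3957, 0.1595]
ee_rot: [0.0, 0.629, 0.778, 0.0]
ft_force: [0.1, 0.0, -1.1]
opening: 0.212
```

```bash
python3 - <<'E'
from h import *
f=frame("scene","48")
f=frame("scene","48");crop(f,80,220,280,400,4,"s48")
g=frame("top","48");crop(g,380,180,500,310,5,"t48")
go([.4545,-.3955,.083],np.radians(12.1))
E
```

```text
pos [ 0.4555 -0.3962  0.1594] yang 12.18 t 58.2 F [ 0.5 -0.7 -0.8] open 0.209
{'lin': [0.002, -0.0018, 0.1528], 'yaw': 0.0004, 'q6': np.float64(-1.0055596987542161)}
```

View pics/s48.png

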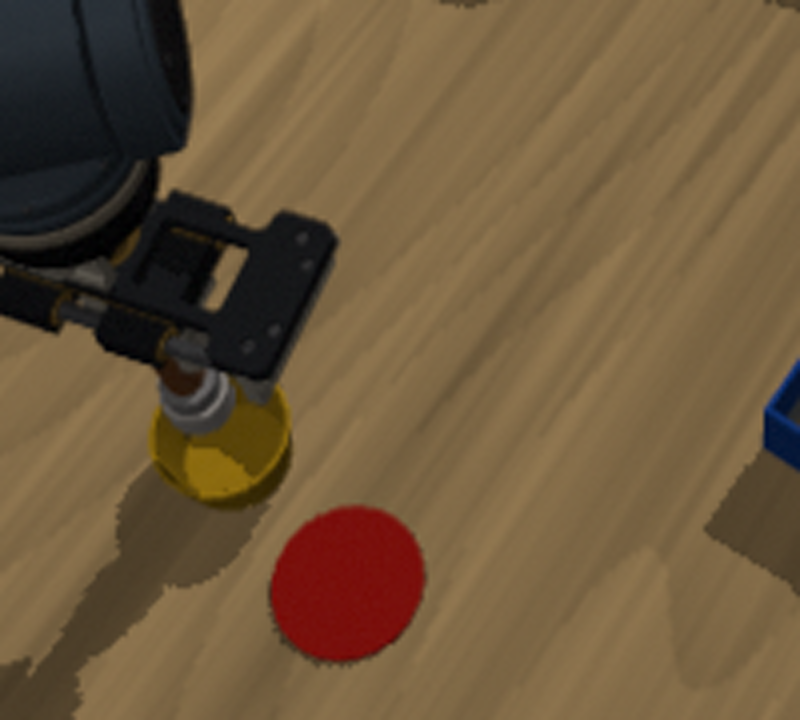

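View pics/t48.png

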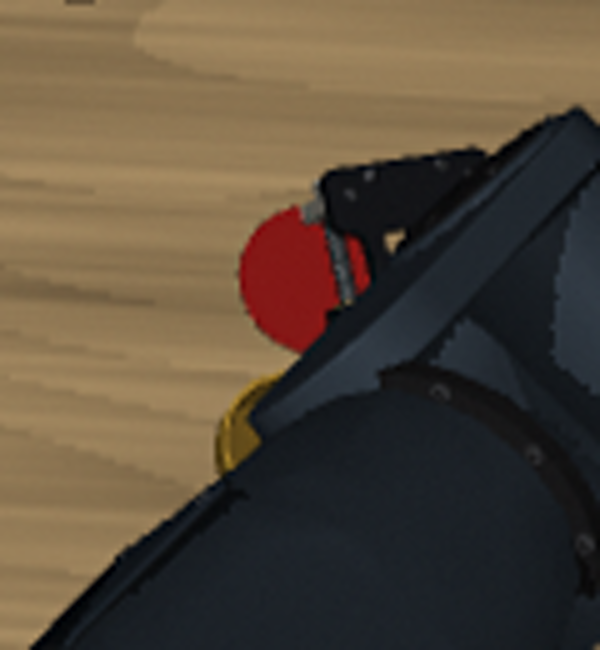

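>>> apply_moves(
  linear=[
    [0.001,-0.002,0.04],
    [0.001,-0.002,0.08],
    [0.001,-0.002,0.12],
    [0.001,-0.002,0.142],
    [0.001,-0.002,0.15],
    [0.001,-0.002,0.15],
  ],
  yaw=[0,0,0,0,0,0],
)

```text
time: 58.8
eef_pos: [0.4537, -0.3955, 0.0841]
ee_rot: [-0.0, 0.628, 0.778, 0.0]
ft_force: [-0.4, -0.1, -2.2]
opening: 0.21
```

>>> apply_moves(
  linear=[
    [0,0,0.003],
    [0,0,0.006],
    [0,0,0.006],
  ],
  yaw=[0,0,0],
)

```text
time: 59.1
eef_pos: [0.4535, -0.3955, 0.0815]
ee_rot: [0.0, 0.628, 0.778, -0.0]
ft_force: [0.4, -0.1, -0.7]
opening: 0.21
```

```bash
python3 - <<'E'
from h import *
f=frame("scene","49");crop(f,80,220,280,400,4,"s49")
go()
E
```

```text
pos [ 0.4534 -0.3955  0.0815] yang 12.16 t 59.15 F [ 0.2  0.8 -0.9] open 0.214
{}
```

View pics/s49.png

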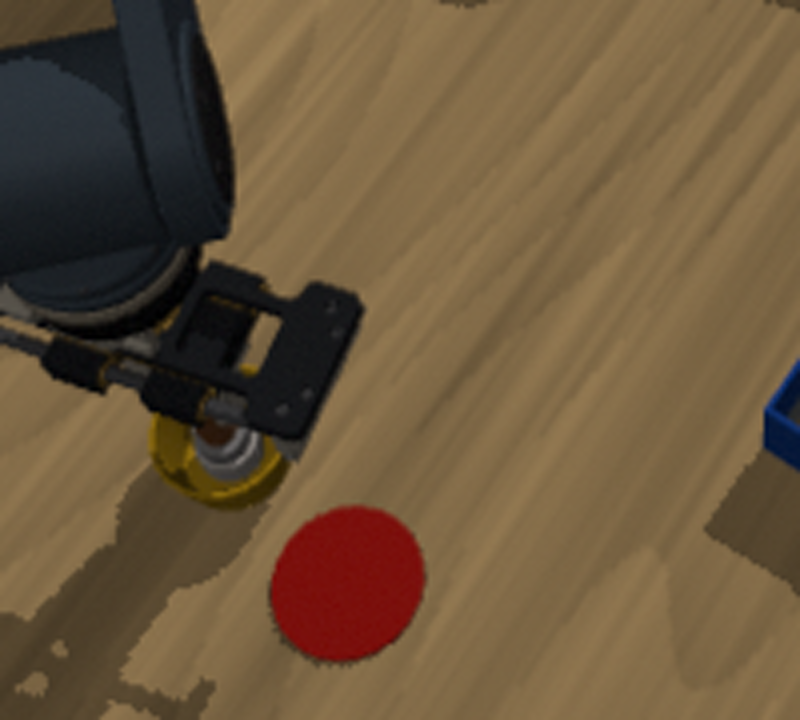

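Tip is in the pot, centred and upright. A touch further for light contact with the floor.

>>> apply_moves(
  linear=[
    [0,0,0.002],
    [0,0,0.004],
    [0,0,0.004],
  ],
  yaw=[0,0,0],
)

```text
time: 59.45
eef_pos: [0.4533, -0.3953, 0.0791]
ee_rot: [-0.0, 0.628, 0.778, 0.0]
ft_force: [1.1, -0.2, -0.8]
opening: 0.207
```

>>> apply_moves(
  linear=[
    [0,0,0.002],
    [0,0,0.003],
    [0,0,0.003],
  ],
  yaw=[0,0,0],
)

```text
time: 59.75
eef_pos: [0.4536, -0.3956, 0.0788]
ee_rot: [0.0, 0.628, 0.778, -0.0]
ft_force: [-2.6, 2.7, 10.4]
opening: 0.21
```

>>> apply_moves(
  linear=[
    [0,0,-0.05],
    [0,0,-0.12],
    [0,0,-0.2],
    [0,0,-0.25],
    [0,0,-0.25],
  ],
  yaw=[0,0,0,0,0],
)

```text
time: 60.25
eef_pos: [0.4545, -0.3965, 0.2065]
ee_rot: [0.003, 0.628, 0.778, -0.0]
ft_force: [0.3, -0.9, -0.9]
opening: 0.21
```

```bash
python3 - <<'E'
from h import *
go([.5637,.1445,.2],np.radians(12.1))
f=frame("scene","50");crop(f,80,220,280,400,4,"s50")
E
```

```text
pos [ 0.4545 -0.3965  0.2065] yang 12.16 t 60.25 F [ 0.3 -0.9 -0.9] open 0.21
{'lin': [1.0118, 0.4413, 0.009], 'yaw': 0.0003, 'q6': np.float64(-1.0067036947035066)}
```

View pics/s50.png

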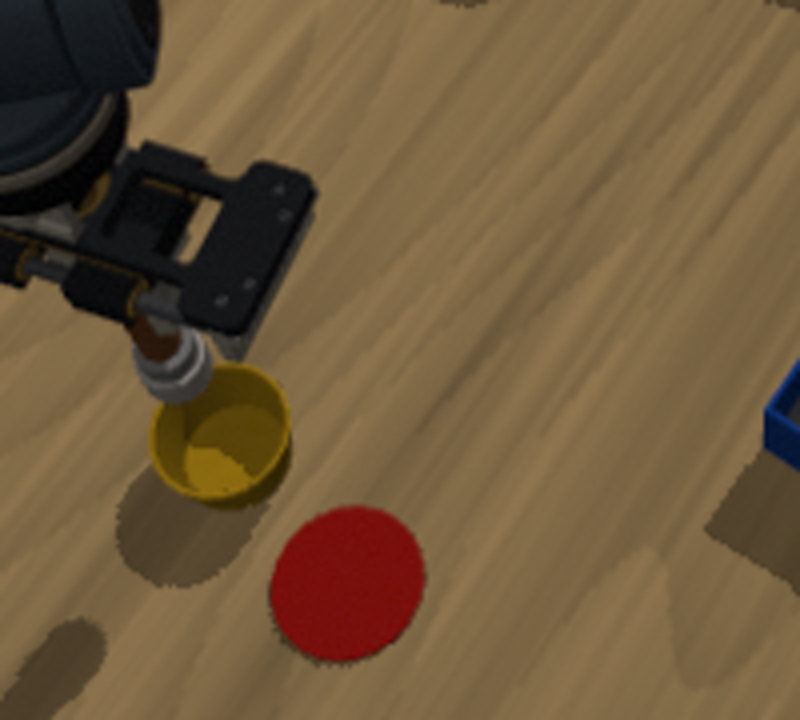

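Pot still standing. Crossing to the spot.

>>> apply_moves(
  linear=[
    [0.085,0.037,0],
    [0.17,0.074,0],
    [0.255,0.11,0],
    [0.34,0.148,0],
    [0.425,0.185,0],
    [0.51,0.222,0],
    [0.595,0.26,0],
    [0.68,0.297,0],
  ],
  yaw=[0,0,0,0,0,0,0,0],
)

```text
time: 61.1
eef_pos: [0.5263, -0.0297, 0.201]
ee_rot: [-0.001, 0.628, 0.778, -0.001]
ft_force: [1.4, 0.5, -0.8]
opening: 0.212
```

>>> apply_moves(
  linear=[
    [0.085,0.037,0],
    [0.17,0.074,0],
    [0.255,0.11,0],
    [0.33,0.144,0],
    [0.33,0.144,0],
    [0.33,0.144,0],
  ],
  yaw=[0,0,0,0,0,0],
)

```text
time: 61.7
eef_pos: [0.5617, 0.1452, 0.2008]
ee_rot: [-0.001, 0.628, 0.779, -0.001]
ft_force: [0.7, -0.9, -0.8]
opening: 0.212
```

```bash
python3 - <<'E'
from h import *
go([.5637,.1445,.14],np.radians(12.1))
f=frame("scene","51");crop(f,200,50,400,230,4,"s51")
p=tool()[0];print((proj("scene",p-[0,0,.0738])-[200,50]+.5)*4)
E
```

```text
pos [0.5617 0.1452 0.2008] yang 12.26 t 61.7 F [ 0.7 -0.9 -0.8] open 0.212
{'lin': [-0.0022, 0.0039, 0.1217], 'yaw': 0.0009, 'q6': np.float64(-0.04102771760491292)}
[423.33777972 399.80114691]
```

View pics/s51.png

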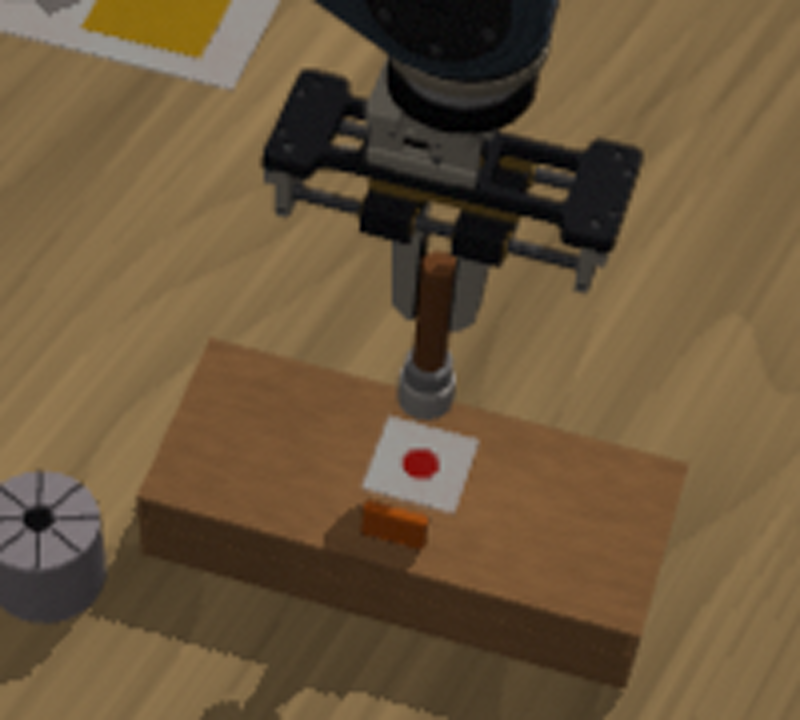

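>>> apply_moves(
  linear=[
    [-0.002,0.003,0.04],
    [-0.002,0.003,0.08],
    [-0.002,0.003,0.11],
    [-0.002,0.003,0.12],
    [-0.002,0.003,0.12],
    [-0.002,0.003,0.12],
  ],
  yaw=[0,0,0,0,0,0],
)

```text
time: 62.35
eef_pos: [0.5646, 0.1436, 0.1433]
ee_rot: [0.0, 0.629, 0.778, 0.0]
ft_force: [-0.1, -0.4, -1.2]
opening: 0.216
```

>>> apply_moves(
  linear=[
    [0,0,0.004],
    [0,0,0.007],
    [0,0,0.008],
  ],
  yaw=[0,0,0],
)

```text
time: 62.65
eef_pos: [0.5643, 0.1441, 0.1388]
ee_rot: [0.0, 0.628, 0.778, 0.0]
ft_force: [0.3, 0.6, -0.3]
opening: 0.208
```

```bash
python3 - <<'E'
from h import *
go([.5637,.1445,.1355],np.radians(12.1))
f=frame("scene","52");crop(f,200,50,400,230,4,"s52")
E
```

```text
pos [0.5643 0.1441 0.1388] yang 12.16 t 62.65 F [ 0.3  0.6 -0.3] open 0.208
{'lin': [0.001, -0.0009, 0.0066], 'yaw': 0.0003, 'q6': np.float64(-0.042159721715819394)}
```

View pics/s52.png

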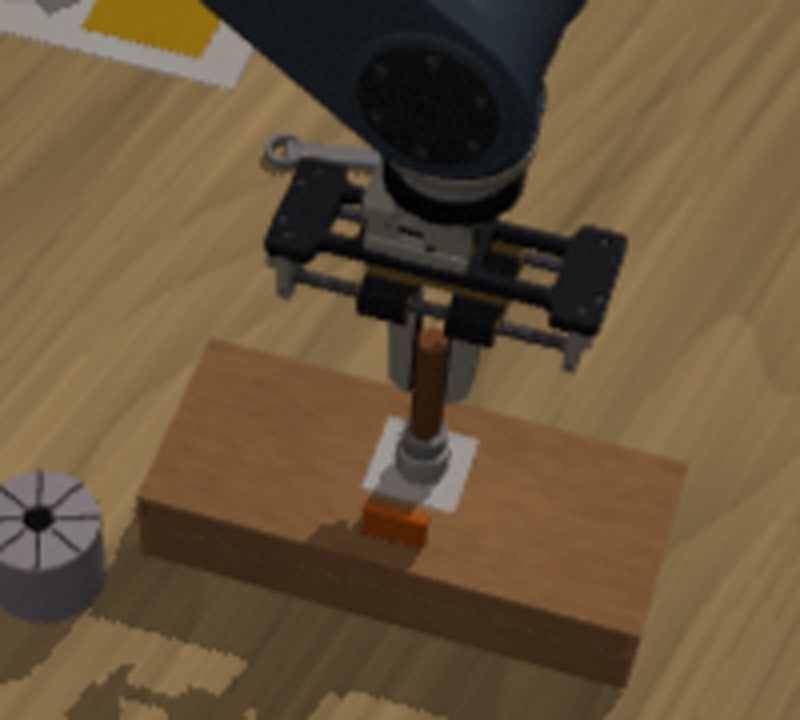

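>>> apply_moves(
  linear=[
    [0,0,0.003],
    [0,0,0.006],
    [0,0,0.007],
    [0,0,0.007],
  ],
  yaw=[0,0,0,0],
)

```text
time: 63.1
eef_pos: [0.5647, 0.1442, 0.1372]
ee_rot: [0.001, 0.628, 0.778, 0.001]
ft_force: [-5.8, -0.8, 17.7]
opening: 0.211
```

Dab contact at 17.7 N on the spot. Lifting and returning to the mat.

>>> apply_moves(
  linear=[
    [0,0,-0.03],
    [0,0,-0.08],
    [0,0,-0.14],
    [-0.05,0,-0.14],
    [-0.13,0,-0.14],
    [-0.22,0,-0.14],
    [-0.31,0,-0.14],
    [-0.4,0,-0.14],
  ],
  yaw=[0,0,0,0,0,0,0,0],
)

```text
time: 63.9
eef_pos: [0.6065, -0.0531, 0.2052]
ee_rot: [0.0, 0.628, 0.778, 0.0]
ft_force: [0.2, 0.4, -0.7]
opening: 0.212
```

```bash
python3 - <<'E'
from h import *
go([.5445,-.419,.2],np.radians(12.1))
f=frame("scene","53");crop(f,80,50,400,400,1.7,"s53")
E
```

```text
pos [ 0.6065 -0.0531  0.2052] yang 12.18 t 63.9 F [ 0.2  0.4 -0.7] open 0.212
{'lin': [-0.6891, -0.2756, 0.0104], 'yaw': 0.0004, 'q6': np.float64(-0.3763680553532015)}
```

View pics/s53.png

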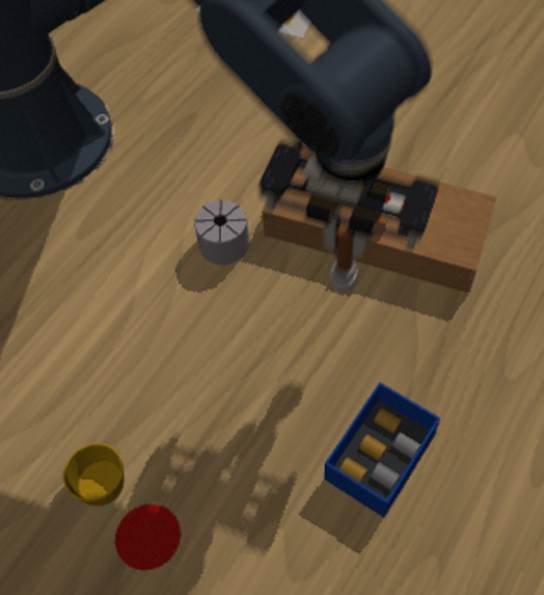

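>>> apply_moves(
  linear=[
    [-0.09,-0.036,0.01],
    [-0.18,-0.07,0.01],
    [-0.27,-0.108,0.01],
    [-0.36,-0.144,0.01],
    [-0.45,-0.18,0.01],
    [-0.54,-0.216,0.01],
    [-0.62,-0.25,0.01],
    [-0.689,-0.275,0.01],
  ],
  yaw=[0,0,0,0,0,0,0,0],
)

```text
time: 64.75
eef_pos: [0.5435, -0.4194, 0.2]
ee_rot: [-0.0, 0.629, 0.778, -0.0]
ft_force: [0.8, 0.7, -1.1]
opening: 0.207
```

>>> apply_moves(
  linear=[
    [0,0,0],
    [0,0,0],
    [0,0,0],
  ],
  yaw=[0,0,0],
)

```text
time: 65.05
eef_pos: [0.5448, -0.4161, 0.2001]
ee_rot: [-0.0, 0.628, 0.778, 0.0]
ft_force: [0.0, -0.7, -2.2]
opening: 0.21
```

```bash
python3 - <<'E'
from h import *
go([.5445,-.419,.084],np.radians(12.1))
E
```

```text
pos [ 0.5448 -0.4161  0.2001] yang 12.21 t 65.05 F [ 0.  -0.7 -2.2] open 0.21
{'lin': [-0.0057, -0.0018, 0.2321], 'yaw': 0.0006, 'q6': np.float64(-0.9333115417782201)}
```

>>> apply_moves(
  linear=[
    [-0.005,-0.002,0.06],
    [-0.005,-0.002,0.13],
    [-0.005,-0.002,0.19],
    [-0.005,-0.002,0.22],
    [-0.005,-0.002,0.23],
    [-0.005,-0.002,0.23],
  ],
  yaw=[0,0,0,0,0,0],
)

```text
time: 65.65
eef_pos: [0.5445, -0.4195, 0.0857]
ee_rot: [0.0, 0.628, 0.778, -0.0]
ft_force: [0.0, 0.9, 0.1]
opening: 0.211
```

>>> apply_moves(
  linear=[
    [0,0,0.004],
    [0,0,0.008],
    [0,0,0.009],
    [0,0,0.009],
  ],
  yaw=[0,0,0,0],
)

```text
time: 66.05
eef_pos: [0.5441, -0.42, 0.0811]
ee_rot: [0.0, 0.628, 0.778, 0.0]
ft_force: [-0.2, -0.5, -0.7]
opening: 0.212
```

```bash
python3 - <<'E'
from h import *
f=frame("scene","54");crop(f,80,220,280,400,4,"s54")
go()
E
```

```text
pos [ 0.5441 -0.4199  0.081 ] yang 12.15 t 66.1 F [-0.6  0.  -0.5] open 0.214
{}
```

View pics/s54.png

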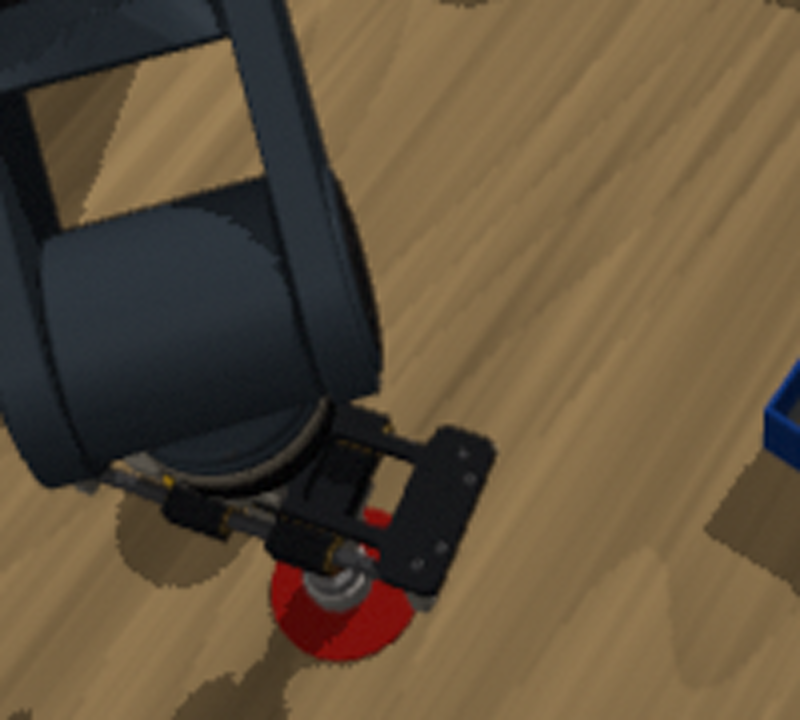

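>>> apply_moves(
  linear=[
    [0,0,0.002],
    [0,0,0.004],
    [0,0,0.004],
  ],
  yaw=[0,0,0],
)

```text
time: 66.4
eef_pos: [0.5442, -0.4199, 0.0789]
ee_rot: [0.0, 0.628, 0.778, -0.0]
ft_force: [0.1, 0.5, 1.5]
opening: 0.21
```

Contact. Opening and lifting straight up.

>>> apply_moves(
  linear=[
    [0,0,0],
    [0,0,0],
    [0,0,0],
    [0,0,0],
    [0,0,-0.05],
    [0,0,-0.12],
    [0,0,-0.2],
    [0,0,-0.26],
  ],
  yaw=[0,0,0,0,0,0,0,0],
  gripper=-0.2,
)

```text
time: 67.2
eef_pos: [0.5443, -0.42, 0.2113]
ee_rot: [0.001, 0.628, 0.778, -0.0]
ft_force: [0.6, -0.3, -0.4]
opening: 0.4
```

>>> apply_moves(
  linear=[
    [0.08,0,-0.04],
    [0.17,0,-0.04],
    [0.25,0,-0.04],
    [0.25,0,-0.04],
    [0.25,0,-0.04],
    [0.25,0,-0.04],
  ],
  yaw=[0,0,0,0,0,0],
)

```text
time: 67.8
eef_pos: [0.518, -0.2985, 0.2287]
ee_rot: [0.0, 0.628, 0.778, -0.0]
ft_force: [0.0, 0.3, -0.4]
opening: 0.4
```

```bash
python3 - <<'E'
from h import *
f=frame("scene","55");g=frame("top","55");go()
crop(f,80,50,420,400,1.7,"s55"); crop(g,90,80,500,320,1.9,"t55")
E
```

```text
pos [ 0.5178 -0.2986  0.2284] yang 12.1 t 67.9 F [-0.1 -0.9 -0.5] open 0.402
{}
```

View pics/s55.png

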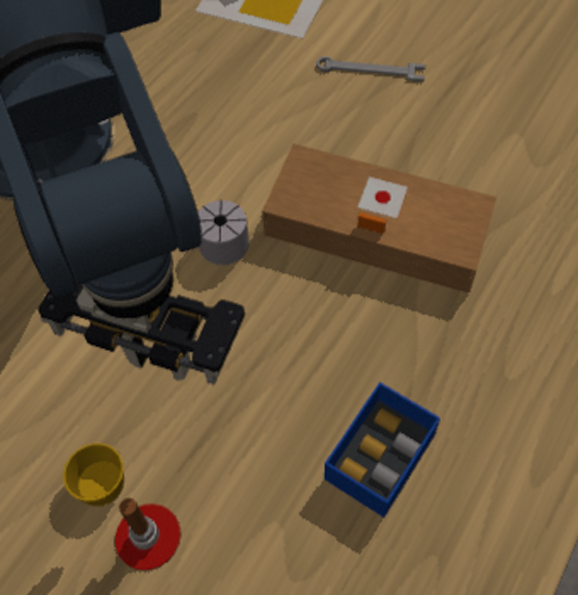

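View pics/t55.png

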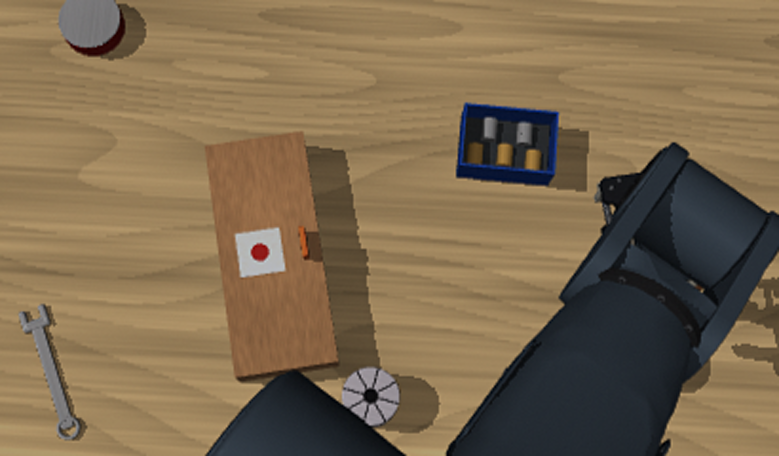

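Everything is in place, so I'm handing the job in.

```bash
python3 - <<'E'
from h import *
f=cv2.imread("pics/scene55.png");g=cv2.imread("pics/top55.png")
def red(im,x0,y0,x1,y1):
    h=cv2.cvtColor(im,cv2.COLOR_BGR2HSV);m=cv2.inRange(h,(0,180,90),(6,255,255))|cv2.inRange(h,(174,180,90),(180,255,255))
    mm=np.zeros_like(m);mm[y0:y1,x0:x1]=m[y0:y1,x0:x1];M=cv2.moments(mm,True);return M["m10"]/M["m00"],M["m01"]/M["m00"]
a=red(f,290,155,320,175);b=red(g,220,205,235,220);print(a,b,tri(a,b))
print(arm.finish_job())
E
```

```text
(304.5853658536585, 165.46341463414635) (226.35185185185185, 212.11111111111111) (array([0.56382197, 0.14484036, 0.0642903 ]), np.float64(0.0008984530063212209))
the job is handed in; nothing more can be done
None
```

The job is handed in at about 68 s of the 210 s allowed. No verdict came back.

**What I did**
- All four couplings were there. I tipped each onto its side on the bench, regripped it near the middle and laid it in its own cradle; the one in cradle 3 lies the other way round.
- I pushed the lid over from behind and pressed it shut.
- I dipped the dauber to the pot floor (10 N), dabbed the red spot (18 N) and stood the dauber back on its mat.

**Last checks**
- **Couplings:** before closing the lid, both views showed all four across both supports. I had moved three of them back by 3 to 5.5 mm because they first landed too far forward; I judged the result by eye and did not measure it again.
- **Lid:** it met 23 N with the fingertips at z = 62.5 mm and looks flat and flush. The red spot measured 64 mm high against the expected 62 mm, within camera error. I could not see the tab itself behind the front wall.
- **Other items:** the dauber is upright on its mat and the pot is standing. The die reads the same position as at the start; the bin and wrench look unmoved.

**What went wrong on the way**
- The first tip-over, gripped at mid-body, pressed on the tool with about 26 N. The coupling's end was probably against the gripper body (limit 40 N). I backed off and gripped nearer the top after that.
- One coupling slid upright instead of tilting; it went over on the second try.
- I saw no coupling knocked aside and no grip slackening.

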